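Pack the thread spools and give the pen pot back its markers

ROBOT

A 7-joint arm with a two-finger parallel gripper is mounted at the origin on the work surface; the furniture and walls round the work are solid. World frame = base frame: x ahead of the robot, y to its left, z up, the work surface at z = 0. Lengths are in m, angles in rad, forces in N, time in s.
With the tool pointing down it reaches from about 0.4 to 0.85 m from the base axis. Payload 4.4 kg.
Tool frame: the origin (TCP) lies midway between the tips of the shut fingers; the grasp point (between the pads) lies 19 mm behind it; z points along the fingers, y is the direction in which the jaws open and shut (so a half turn about z gives the same grasp; the last joint's range is limited). The gripper opens to 94 mm and grips with 3 to 60 N. Pads are 16 mm wide; open, the fingers measure 119 mm over their backs; the gripper's body (75 mm by 177 mm) begins 78 mm behind the grasp point.
Start: joints at [1.123, 0.628, 0.038, 1.517, -0.027, 0.996, -0.02], TCP at [0.242, -0.603, 0.205] pointing down, gripper open.
Joint ranges: [-3.06, 3.06], [-0.37, 2.12], [-1.25, 1.32], [0.18, 2.47], [-1.1, 4.24], [0.23, 1.98], [-2.94, 2.94]. Speed limits (rad/s): [2.57, 2.57, 3.14, 3.14, 3.14, 3.14, 3.14].

INTERFACE

Orientations are given as a unit quaternion [w, x, y, z].
In Python, from workcell import ctrl, viewer, ticket gives the robot as it stands.
- The arm moves only by the tool jog_arm, never from a script. Its argument "targets" is a list of rows, each a list of 7 numbers: the opening in per cent of the stroke, from 0 (shut) to 100 (fully open), then the shift along the tool's x, y, z in mm, then the turn, a rotation vector about the tool's x, y, z in rad. In form: [[gripper, dx, dy, dz, ax, ay, az], ...]. A call has 1 to 5 rows; each row shifts and turns the commanded pose from where the row before left it, along the tool's axes as they then stand; what a row does not reach is not made up. A row lasts 1/8 s, in which the tool goes at most 62.5 mm and 10.7 degrees, less where a joint would pass 70% of its speed; a pose out of reach is approached as far as the arm can. A call with a gripper value outside its range is refused whole. The fingers move at their own pace and stop on an object; the grip force is fixed at half the most. Time passes only in rows, so rows that do not move let the fingers close. It gives the time, the measured TCP pose, the force and the opening at its end, in the units of the state.
- ctrl.read_state(): the state, without advancing time (a new reading comes with each control period).
- viewer.camera(name): name is "scene" or "top" or "wrist"; returns the picture (420x560x3 uint8, blue, green, red); there is no depth.
- viewer.get_calibration(name): a dict with "intrinsics" (3x3 intrinsics, pixels), "T" (4x4, takes a point from camera to world coordinates). Camera axes: x right, y up, looking along -z (the intrinsics and any distortion apply to the point x, -y, -z); pixel columns grow to the right and rows downward; lengths in m; the calibration is good to about 2 mm. A picture is of the moment at which its call begins: read the wrist's pose just before it. get_calibration takes no time and is no camera call; for the wrist camera it gives the pose at the moment of the call.
- ticket.hand_in(): hands the job in, once; it reports no verdict.
The state is a dict: "time_s": time; "joints": joint angles; "joint_vel": joint speeds; "tau": joint torques, N m; "tcp_pos": TCP position; "ee_rot": TCP orientation; "contact_force": force on the tool from outside, world axes, zero at the start; "ft_torque": the same for the moment, N m; "opening": finger opening in m.
Only numpy, scipy, OpenCV 4.12 (cv2) and the standard library are available. Lean on these libraries where they do the work, as an engineer would, in place of code of your own. Each camera call takes 0.05 s, during which the arm holds its last target.

TASK

Somebody has used the yellow pen pot for the little wooden thread spools: tip them all out of the pot into the open white carton, and stand the emptied pot upright on its cork coaster again. Then drop every red marker end-down into the pot, and push the carton's lid over until it is shut. Leave the thread cone and the glue jar beside the work where they are.

Things in the scene. Friction and masses are not known exactly. Their poses are not given: they have to be found in the camera images.
- pot: yellow plastic pen pot, open at the top, round and slightly flared: 58 mm outside diameter at the foot, 68 mm at the rim, 95 mm high, wall 3 mm, floor 6 mm thick, weighted, 0.35 kg; it holds 4 to 6 spools at the start, which have all slid out when it is tipped 110 to 120 degrees from upright for a second or two. Origin: centre of its underside; z: up through the mouth
- coaster: round cork coaster fixed on the bench, 90 mm diameter, 4 mm thick; the pot stands on its middle at the start. Origin: centre of its underside
- carton: open tuck-lid carton of white card (brown inside), fixed on the bench. Walls 112 mm long (along its x) and 70 mm wide (along its y), 83 mm high; inside 108 x 66 mm, floor 2 mm. Two fixed end flaps stand up at x = -57 and +57 mm to 128 mm high; the lid is hinged on the wall at y = +35 mm; the wall at y = -35 mm has no flap. Origin: centre of its underside, z up
- carton_lid (a joint): angle of the carton's lid: 0 standing straight up, 1.57 shut flat over the opening (its stop); it swings inwards only, moves easily (well under 1 N at its edge, it weighs 6 g) but is damped and stays about where it is left, so it must be pushed all the way down
- lid_edge (a point): middle of the lid's free edge: the lid is a 108 mm wide and 80 mm long flat flap, 2 mm thick, so this point is 164 mm above the bench while the lid is upright
- lid_hinge (a point): middle of the lid's hinge line, 84 mm above the bench at the carton's y = +35 mm; the hinge line runs along the carton's x
- spool_0: small lacquered wooden thread spool with red thread, 22 mm diameter, 24 mm long, 12 g, slippery. Origin: its centre; z along its axis
- spool_1: small lacquered wooden thread spool with blue thread, 22 mm diameter, 24 mm long, 12 g, slippery. Origin: its centre; z along its axis
- spool_2: small lacquered wooden thread spool with green thread, 22 mm diameter, 24 mm long, 12 g, slippery. Origin: its centre; z along its axis
- spool_3: small lacquered wooden thread spool with orange thread, 22 mm diameter, 24 mm long, 12 g, slippery; None if it is absent in this run. Origin: its centre; z along its axis
- spool_4: small lacquered wooden thread spool with white thread, 22 mm diameter, 24 mm long, 12 g, slippery; None if it is absent in this run. Origin: its centre; z along its axis
- spool_5: small lacquered wooden thread spool with yellow thread, 22 mm diameter, 24 mm long, 12 g, slippery; None if it is absent in this run. Origin: its centre; z along its axis
- marker_a: red-capped marker with a white barrel, 135 mm long, 16 mm thick, 20 g, lying on the stack of carton blanks (top 62 mm above the bench); all markers look alike; None if it is absent in this run. Origin: middle of its length, on its underside as it lies (8 mm off its axis, z from there through the axis); y along its length
- marker_b: red-capped marker with a white barrel, 135 mm long, 16 mm thick, 20 g, lying on the stack of carton blanks (top 62 mm above the bench); all markers look alike; None if it is absent in this run. Origin: middle of its length, on its underside as it lies (8 mm off its axis, z from there through the axis); y along its length
- marker_c: red-capped marker with a white barrel, 135 mm long, 16 mm thick, 20 g, lying on the stack of carton blanks (top 62 mm above the bench); all markers look alike; None if it is absent in this run. Origin: middle of its length, on its underside as it lies (8 mm off its axis, z from there through the axis); y along its length
- cone: red thread cone, 63 mm diameter, 113 mm high, loose; a bystander to be left alone. Origin: centre of its underside
- glue: white glue jar with a blue cap, 58 mm diameter, 92 mm high, loose; a bystander to be left alone. Origin: centre of its underside
- blanks: stack of white carton blanks, 217 x 292 x 62 mm (its x by its y by height), fixed on the bench; the markers lie on it. Origin: centre of its underside
Not all that is in view belongs to the job. There is more than one size of the pot; the one meant has the size given above.

How it is judged:
On the way, in this order (a step that is already met when the one before it is completed fails the run):
1. the pot is tipped well over its side above the carton (angle between pot's own z axis and vertical above 1.3 rad and horizontal distance between pot and carton below 0.2 m and height (world z) of pot above 0.1 m), for 0.1 s.
2. the pot stands upright on its coaster again, let go (angle between pot's own z axis and vertical below 0.1 rad and horizontal distance between pot and coaster below 0.022 m and height (world z) of pot below 0.009 m and linear speed of pot below 0.03 m/s and contact force between the fingers and pot below 0.1 N), for 0.2 s.
At the end, for the whole second after the job is handed in: all spools lie in the carton below its rim, its lid is shut (over 1.4 rad), the pot stands upright (0.1 rad) and still on the coaster, centred within 22 mm, and every marker stands end-down in the pot, its foot well below the rim, within 0.75 rad of upright (x of spool_0 in the frame of carton between -0.056 and 0.056 m and y of spool_0 in the frame of carton between -0.034 and 0.034 m and z of spool_0 in the frame of carton between 0 and 0.08 m and x of spool_1 in the frame of carton between -0.056 and 0.056 m and y of spool_1 in the frame of carton between -0.034 and 0.034 m and z of spool_1 in the frame of carton between 0 and 0.08 m and x of spool_2 in the frame of carton between -0.056 and 0.056 m and y of spool_2 in the frame of carton between -0.034 and 0.034 m and z of spool_2 in the frame of carton between 0 and 0.08 m and x of spool_3 in the frame of carton between -0.056 and 0.056 m and y of spool_3 in the frame of carton between -0.034 and 0.034 m and z of spool_3 in the frame of carton between 0 and 0.08 m and x of spool_4 in the frame of carton between -0.056 and 0.056 m and y of spool_4 in the frame of carton between -0.034 and 0.034 m and z of spool_4 in the frame of carton between 0 and 0.08 m and x of spool_5 in the frame of carton between -0.056 and 0.056 m and y of spool_5 in the frame of carton between -0.034 and 0.034 m and z of spool_5 in the frame of carton between 0 and 0.08 m and angle between pot's own z axis and vertical below 0.1 rad and horizontal distance between pot and coaster below 0.022 m and height (world z) of pot below 0.009 m and linear speed of pot below 0.03 m/s and horizontal distance between each of marker_a, marker_b, marker_c and pot below 0.045 m and height (world z) of marker_a between 0.05 and 0.122 m and (angle between marker_a's own y axis and vertical below 0.75 rad or angle between marker_a's own y axis and vertical above 2.39 rad) and height (world z) of marker_b between 0.05 and 0.122 m and (angle between marker_b's own y axis and vertical below 0.75 rad or angle between marker_b's own y axis and vertical above 2.39 rad) and height (world z) of marker_c between 0.05 and 0.122 m and (angle between marker_c's own y axis and vertical below 0.75 rad or angle between marker_c's own y axis and vertical above 2.39 rad) and value of joint carton_lid above 1.4 rad); the robot touches nothing.
It fails at once if the thread cone or the glue jar is shoved more than 30 mm or tipped (distance of any of cone, glue from where it was at the start of the episode above 0.03 m or angle between any of cone, glue's own z axis and vertical above 0.4 rad).
Of spool_3, spool_4, spool_5 only 1 to 3 are there at a start; the rules pass over those that are not, and their reading is None.
Of marker_a, marker_b, marker_c only 2 to 3 are there at a start; the rules pass over those that are not, and their reading is None.
At some moment in a run one of marker_a, marker_b, marker_c may be knocked a few centimetres aside while the robot is not near it.
It also fails if it takes over 210 s, if anything falls off the work surface, if the arm or the gripper's body presses on something with over 40 N, if the wrist force passes 120 N, or if a joint passes its speed limit or range.

## Working session

There is one attempt and no reset: what is moved stays moved. The work goes in short steps, Python scripts to look and compute and a tool call to move; the robot and the scene stay as the last step left them, time stands still between calls to the robot, and variables do not carry over. Pictures are saved under pics/ and viewed, and the job is handed in when it is done.

Besides the shell and the picture viewer there is one more tool, called after "Emit:" as a command line: name --pt "numbers of a row" for each row, then --argument value for the rest. jog_arm: Moves the arm, as the interface text tells. Its arguments: {"type":"object","properties":{"targets":{"type":"array"}},"required":["targets"]}

```bash
ls -la; mkdir -p pics
cat > h.py <<'E'
import numpy as np, cv2
from workcell import ctrl, viewer, ticket
from scipy.spatial.transform import Rotation as R
def snap(name, fn):
    im=np.array(viewer.camera(name)); cv2.imwrite('pics/'+fn+'.png',im); return im
def ray(cal,u,v):
    K=np.array(cal['intrinsics']);T=np.array(cal['T'])
    d=np.linalg.inv(K)@np.array([u,v,1.0]); d=np.array([d[0],-d[1],-d[2]])
    return T[:3,3],T[:3,:3]@d
def onplane(cal,u,v,z):
    o,d=ray(cal,u,v); t=(z-o[2])/d[2]; return o+t*d
def proj(cal,p):
    K=np.array(cal['intrinsics']);T=np.array(cal['T'])
    c=np.linalg.inv(T)@np.append(p,1.0); q=K@np.array([c[0],-c[1],-c[2]]); return q[:2]/q[2]
def st():
    s=ctrl.read_state(); q=np.array(s['ee_rot']); 
    return s, np.array(s['tcp_pos']), R.from_quat(q[[1,2,3,0]])
E
python3 - <<'E'
from h import *
s,p,r=st(); print(s); print(r.as_matrix().round(3))
for n in ['scene','top','wrist']:
    c=viewer.get_calibration(n); print(n,{k:np.array(v).round(3).tolist() if k in('intrinsics','T') else v for k,v in c.items()}); snap(n,n+'0')
E
```

```text
total 12
drwxr-xr-x  3 agent agent 4096 Dec  6 07:28 .
drwxr-xr-x 23 root  root  4096 Dec  6 07:28 ..
drwxr-xr-x  2 agent agent 4096 Dec  6 07:28 pics
{'time_s': 0.0, 'joints': array([ 1.12315269,  0.62931576,  0.03845222,  1.51834429, -0.02697683,
        0.99628019, -0.01998167]), 'joint_vel': array([ 0.0011921 ,  0.00065606, -0.00041484,  0.00139109,  0.00120483,
        0.00029023, -0.00048247]), 'tau': array([ 2.10835083e-04, -5.49726498e+01,  1.14327159e+00, -1.86635166e+01,
       -5.22698939e-02,  2.35781644e-02,  1.98729481e-04]), 'tcp_pos': array([ 0.24198341, -0.6025778 ,  0.20458158]), 'ee_rot': array([-8.93243291e-04,  9.81827115e-01,  1.89775339e-01, -1.96786856e-04]), 'contact_force': array([ 0.27705661, -0.09682649, -0.42521664]), 'ft_torque': array([ 0.07438732, -0.03818558,  0.04662747]), 'opening': 0.09423422177648119}
[[ 0.928  0.373 -0.001]
 [ 0.373 -0.928  0.002]
 [-0.    -0.002 -1.   ]]
scene {'intrinsics': [[530.061, 0.0, 274.936], [0.0, 530.061, 212.047], [0.0, 0.0, 1.0]], 'T': [[0.485, 0.403, -0.776, -0.4], [-0.874, 0.243, -0.42, -0.664], [0.019, 0.882, 0.47, 0.617], [0.0, 0.0, 0.0, 1.0]]}
top {'intrinsics': [[436.012, 0.0, 282.114], [0.0, 436.012, 210.494], [0.0, 0.0, 1.0]], 'T': [[-0.001, 0.999, -0.044, 0.399], [-1.0, -0.001, 0.004, -0.2], [0.004, 0.044, 0.999, 1.06], [0.0, 0.0, 0.0, 1.0]]}
wrist {'intrinsics': [[351.965, 0.0, 279.036], [0.0, 351.965, 206.09], [0.0, 0.0, 1.0]], 'T': [[0.372, 0.897, 0.239, 0.313], [-0.928, 0.36, 0.094, -0.575], [-0.002, -0.257, 0.966, 0.383], [0.0, 0.0, 0.0, 1.0]]}
```

View pics/scene0.png

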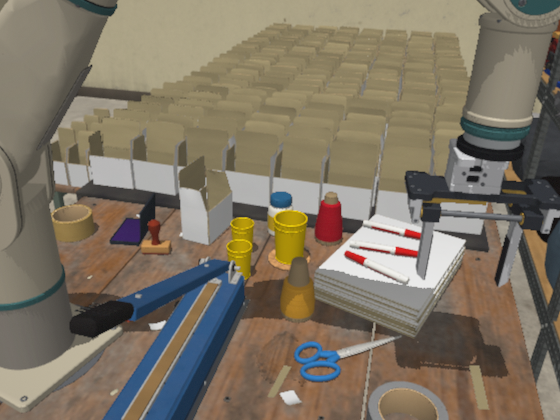

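View pics/top0.png

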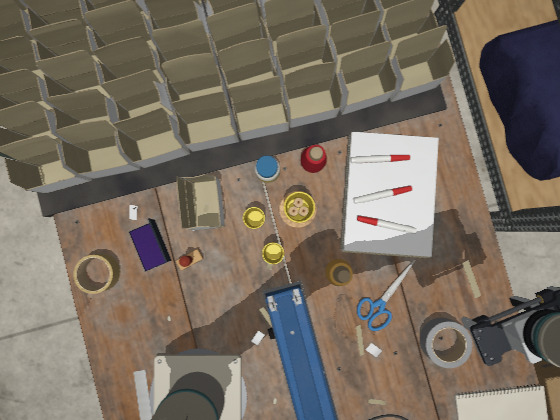

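View pics/wrist0.png

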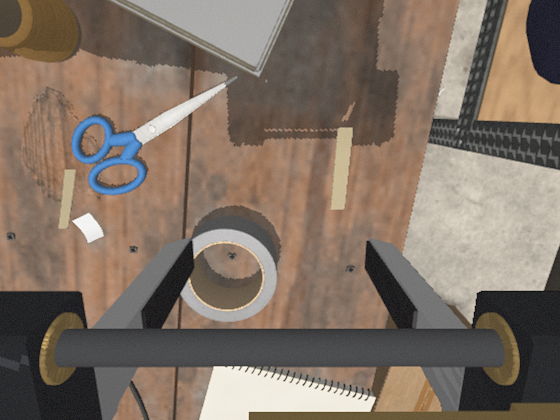

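Run:
```python
import cv2
a=cv2.imread('pics/top0.png'); cv2.imwrite('pics/topc.png',cv2.resize(a[115:285,150:350],None,fx=4,fy=3.5,interpolation=cv2.INTER_CUBIC)[:600,:800])
cv2.imwrite('pics/topm.png',cv2.resize(a[115:285,320:460],None,fx=3.5,fy=3.5,interpolation=cv2.INTER_CUBIC))
b=cv2.imread('pics/scene0.png'); cv2.imwrite('pics/scenec.png',cv2.resize(b[150:290,160:350],None,fx=4,fy=4,interpolation=cv2.INTER_CUBIC))
```

```text
(no output)
```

View pics/topc.png

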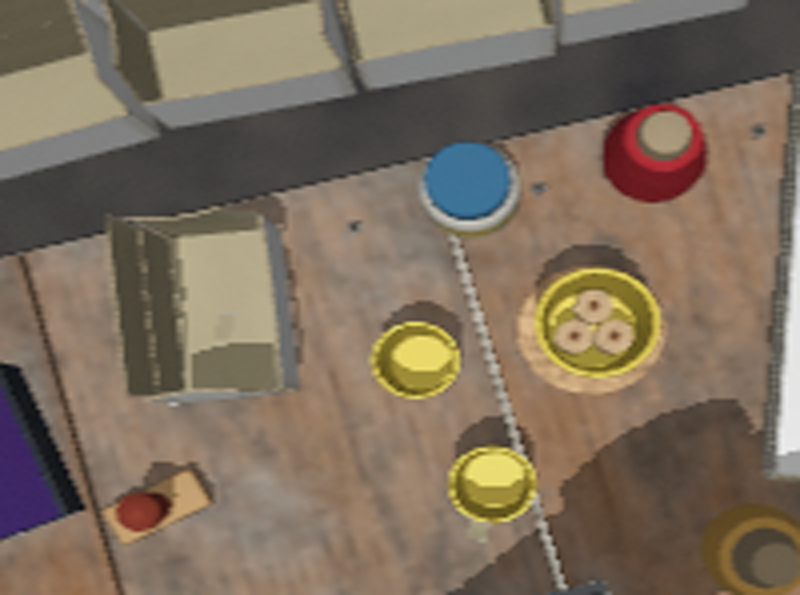

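View pics/topm.png

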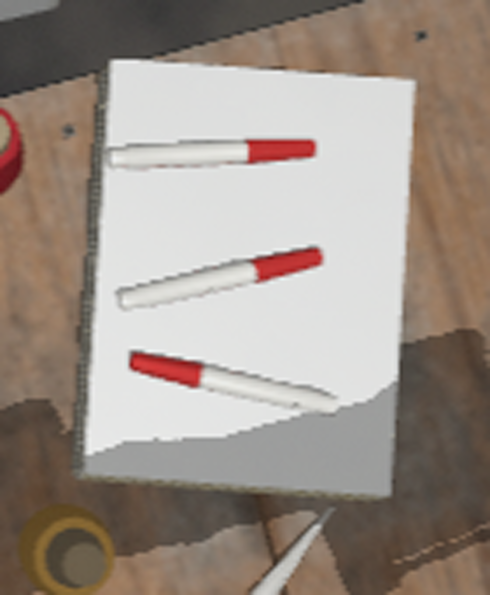

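View pics/scenec.png

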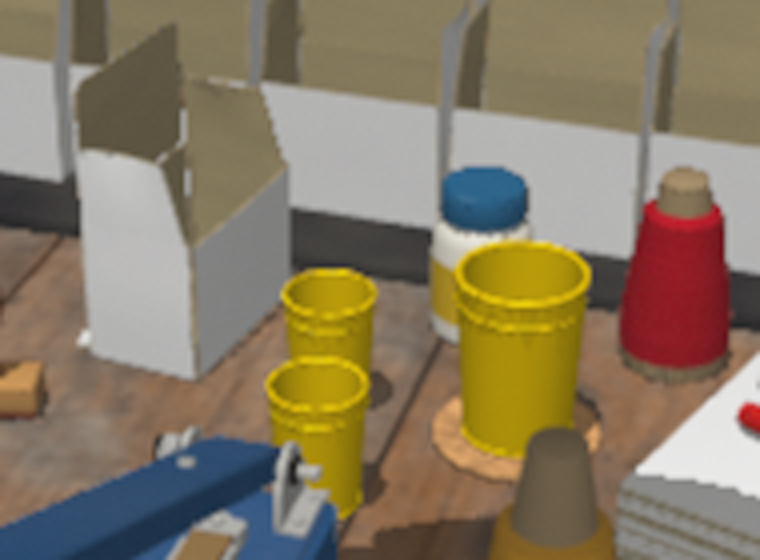

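Run:
```python
from h import *
a=cv2.imread('pics/top0.png'); cal=viewer.get_calibration('top')
hsv=cv2.cvtColor(a,cv2.COLOR_BGR2HSV)
m=cv2.inRange(hsv,(22,140,90),(35,255,255)); 
n,l,s,c=cv2.connectedComponentsWithStats(m)
cs,_=cv2.findContours(m,cv2.RETR_EXTERNAL,cv2.CHAIN_APPROX_NONE)
for k in cs:
    if len(k)>30:
        e=cv2.fitEllipse(k); print('yellow',np.round(e[0],1),np.round(e[1],1), [onplane(cal,*e[0],z).round(4).tolist() for z in (.099,.07)], 'diam@.099',np.array(e[1])/436*(1.06-.099))
red=cv2.inRange(hsv,(0,150,90),(8,255,255))|cv2.inRange(hsv,(172,150,90),(180,255,255))
cs,_=cv2.findContours(red,cv2.RETR_EXTERNAL,cv2.CHAIN_APPROX_NONE)
for k in cs:
    if cv2.contourArea(k)>30:
        r=cv2.minAreaRect(k); print('red',np.round(r[0],1),np.round(r[1],1),r[2],onplane(cal,*r[0],.07).round(4))
# blanks white
w=cv2.inRange(hsv,(0,0,200),(180,25,255))
cs,_=cv2.findContours(w,cv2.RETR_EXTERNAL,cv2.CHAIN_APPROX_NONE)
for k in cs:
    if cv2.contourArea(k)>2000: r=cv2.minAreaRect(k);print('white',[onplane(cal,*q,.062).round(3).tolist() for q in cv2.boxPoints(r)])
for nme,px,z in [('bottle',(341,273),.06),('glue',(267,168),.09),('cone',(315,158),.11),('glue foot',(267.,174),0)]:
    print(nme,onplane(cal,*px,z).round(3))
cv2.imwrite('pics/cart.png',cv2.resize(a[160:240,165:235],None,fx=8,fy=7.5,interpolation=cv2.INTER_CUBIC))
```

```text
yellow [272.6 252.9] [19.2 20.1] [[0.3489, -0.182, 0.099], [0.3474, -0.1814, 0.07]] diam@.099 [0.04224558 0.04436637]
yellow [253.5 217.5] [20.2 21.1] [[0.4266, -0.1399, 0.099], [0.4274, -0.1381, 0.07]] diam@.099 [0.04444945 0.04640632]
yellow [298.8 206.7] [30.1 30.3] [[0.4503, -0.2399, 0.099], [0.4519, -0.2411, 0.07]] diam@.099 [0.06633629 0.06681795]
red [184. 261.] [9.9 9.9] 45.0 [0.3294 0.0187 0.07  ]
red [366.7 220. ] [19.7  6.1] 9.462322235107422 [ 0.4214 -0.3951  0.07  ]
red [401.8 189.9] [ 5.7 18.8] 78.69007110595703 [ 0.4899 -0.4759  0.07  ]
red [400.  157.5] [ 5. 18.] 90.0 [ 0.5643 -0.4729  0.07  ]
red [313.8 158.8] [23.3 26.9] 45.0 [ 0.5616 -0.2756  0.07  ]
white [[0.367, -0.345, 0.062], [0.626, -0.364, 0.062], [0.613, -0.565, 0.062], [0.354, -0.543, 0.062]]
bottle [ 0.301 -0.337  0.06 ]
glue [ 0.538 -0.169  0.09 ]
cone [ 0.557 -0.275  0.11 ]
glue foot [ 0.536 -0.167  0.   ]
```

View pics/cart.png

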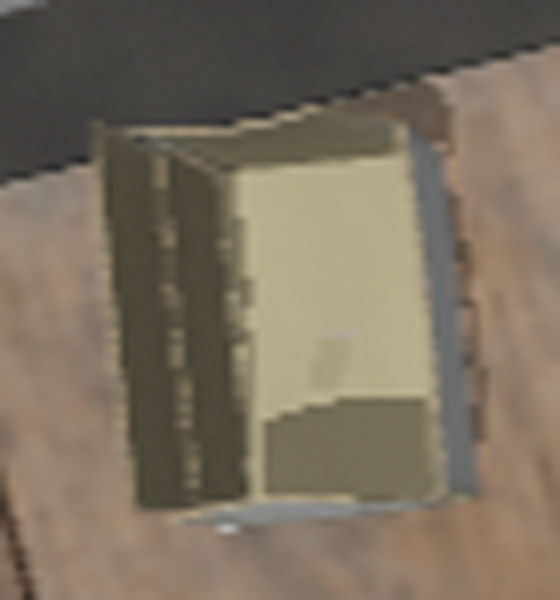

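Run:
```python
from h import *
cal=viewer.get_calibration('top')
f=lambda x,y,z: onplane(cal,165+x/8-.5,160+y/7.5-.5,z)
L1,L2=f(97,125,.164),f(137,508,.164); W1,W2=f(408,128,.083),f(440,500,.083)
H1,H2=f(160,140,.084),f(190,505,.084)
for n,a,b in(('lid',L1,L2),('wall',W1,W2),('hinge',H1,H2)):
    d=a-b; print(n,a.round(4),b.round(4),np.linalg.norm(d),np.degrees(np.arctan2(d[1],d[0])),((a+b)/2).round(4))
sc=viewer.get_calibration('scene')
b=cv2.imread('pics/scene0.png')
# scene: bottom corners of carton crop (92,348),(193,377),(290,310); rim corners (83,150),(190,243),(287,165)
g=lambda x,y,z: onplane(sc,160+x/4-.5,150+y/4-.5,z)
for x,y,z in [(92,348,0),(193,377,0),(290,308,0),(190,243,.083),(287,168,.083)]: print(g(x,y,z).round(4))
```

```text
lid [0.5103 0.0147 0.164 ] [0.4051 0.0034 0.164 ] 0.10584038562109498 6.0876550688807 [0.4577 0.0091 0.164 ]
wall [ 0.5193 -0.0533  0.083 ] [ 0.4078 -0.0629  0.083 ] 0.11191024043800409 4.889677721732176 [ 0.4636 -0.0581  0.083 ]
hinge [0.5157 0.0161 0.084 ] [0.4064 0.0068 0.084 ] 0.10963513563018043 4.865783603469894 [0.4611 0.0114 0.084 ]
[0.4068 0.0089 0.    ]
[ 0.4103 -0.0582  0.    ]
[ 0.5025 -0.0619  0.    ]
[ 0.4126 -0.0587  0.083 ]
[ 0.5166 -0.0526  0.083 ]
```

Run:
```python
from h import *
ct=viewer.get_calibration('top'); cs=viewer.get_calibration('scene')
def tri(u1,u2):
    o1,d1=ray(ct,*u1);o2,d2=ray(cs,*u2)
    A=np.array([d1,-d2]).T; t=np.linalg.lstsq(A,o2-o1,rcond=None)[0]
    p,q=o1+t[0]*d1,o2+t[1]*d2; return ((p+q)/2).round(4),np.linalg.norm(p-q).round(4)
sc=lambda x,y:(160+x/4-.375,150+y/4-.375)
print('B',tri((272.6,252.9),sc(318,385)))
print('A',tri((253.5,217.5),sc(329,295)))
print('pot',tri((298.8,206.7),sc(523,272)))
print('bottletip',tri((343,274),sc(555,440)))
print('glue',tri((266.5,166.5),sc(486,185)))
print('cone',tri((316,152),sc(685,180)))
print(proj(ct,[.451,-.2405,.099]),proj(cs,[.451,-.2405,.099]),proj(ct,[.451,-.2405,.0]))
b=cv2.imread('pics/scene0.png');h=cv2.cvtColor(b,cv2.COLOR_BGR2HSV);m=cv2.inRange(h,(22,140,60),(35,255,255))
m[:, :265]=0;m[:,310:]=0
x,y,w,hh=cv2.boundingRect(m);print(x,y,w,hh)
```

```text
B (array([ 0.3472, -0.1814,  0.067 ]), np.float64(0.0001))
A (array([ 0.4275, -0.1376,  0.0664]), np.float64(0.0006))
pot (array([ 0.4504, -0.2399,  0.0983]), np.float64(0.0001))
bottletip (array([ 0.3031, -0.3335,  0.1106]), np.float64(0.0025))
glue (array([ 0.5411, -0.1689,  0.0912]), np.float64(0.0013))
cone (array([ 0.5698, -0.2772,  0.11  ]), np.float64(0.0008))
[299.10343808 206.41844668] [290.74093281 217.30310879] [297.37704337 208.60799155]
268 210 40 55
```

```bash
cat > log.py <<'E'
from h import *
import json
s,p,r=st()
open('log.jsonl','a').write(json.dumps(dict(q=s['joints'].tolist(),p=p.tolist(),o=list(map(float,s['ee_rot']))))+'\n')
M=r.as_matrix()
print('t',round(s['time_s'],2),'q',s['joints'].round(3),'p',p.round(4),'z',M[:,2].round(3),'y',M[:,1].round(3),'f',s['contact_force'].round(1),'op',round(s['opening'],4))
E
python3 log.py
```

```text
t 0.15 q [ 1.123  0.629  0.038  1.518 -0.027  0.996 -0.02 ] p [ 0.242  -0.6027  0.2048] z [-0.001  0.001 -1.   ] y [ 0.373 -0.928 -0.001] f [ 0.4 -0.5  0. ] op 0.0941
```

Emit:
jog_arm --pt "100 0 0 -40 0 0 0" --pt "100 0 0 -40 0 0 0" --pt "100 0 0 -40 0 0 0" --pt "100 0 0 -40 0 0 0" --pt "100 0 0 -40 0 0 0"

```text
time_s: 0.78
tcp_pos: [0.242, -0.6029, 0.4065]
ee_rot: [-0.0, 0.982, 0.19, -0.0]
contact_force: [0.3, 0.0, 0.8]
opening: 0.0939
```

```bash
python3 log.py
```

```text
t 0.78 q [ 1.118  0.504  0.052  1.183 -0.025  1.456 -0.023] p [ 0.242  -0.6029  0.4065] z [-0.     0.001 -1.   ] y [ 0.373 -0.928 -0.001] f [0.3 0.  0.8] op 0.0939
```

Emit:
jog_arm --pt "100 10 -30 0 0 0.15 0" --pt "100 10 -30 0 0 0.15 0" --pt "100 10 -30 0 0 0.15 0" --pt "100 10 -30 0 0 0.15 0" --pt "100 0 0 0 0 0 0"

```text
time_s: 1.4
tcp_pos: [0.2296, -0.4772, 0.413]
ee_rot: [-0.057, 0.939, 0.178, 0.29]
contact_force: [0.1, -0.3, 0.7]
opening: 0.0938
```

```bash
python3 log.py
```

```text
t 1.4 q [ 1.521  0.365 -0.086  1.567 -0.557  1.404  0.391] p [ 0.2296 -0.4772  0.413 ] z [ 0.524  0.21  -0.825] y [ 0.367 -0.93  -0.004] f [ 0.1 -0.3  0.7] op 0.0938
```

Emit:
jog_arm --pt "100 0 0 0 0.15 0 0" --pt "100 0 0 0 0.15 0 0" --pt "100 0 0 0 0.15 0 0" --pt "100 0 0 0 0 0 0"

```text
time_s: 1.9
tcp_pos: [0.2358, -0.4783, 0.4108]
ee_rot: [-0.266, 0.901, 0.243, 0.242]
contact_force: [0.4, 0.2, -0.5]
opening: 0.0936
```

```bash
python3 log.py
```

```text
t 1.9 q [ 1.42   0.657 -0.119  1.15  -0.421  1.889  0.242] p [ 0.2358 -0.4783  0.4108] z [ 0.307  0.597 -0.741] y [ 0.566 -0.741 -0.362] f [ 0.4  0.2 -0.5] op 0.0936
```

```bash
cat > kin.py <<'E'
from h import *
import json, itertools
from scipy.optimize import least_squares
def T(R_=np.eye(3),t=(0,0,0)):
    M=np.eye(4);M[:3,:3]=R_;M[:3,3]=t;return M
rz=lambda a:np.array([[np.cos(a),-np.sin(a),0],[np.sin(a),np.cos(a),0],[0,0,1.]])
ry=lambda a:np.array([[np.cos(a),0,np.sin(a)],[0,1.,0],[-np.sin(a),0,np.cos(a)]])
def fk(q,sg,P):
    o1,d1,d3,a4,a5,d5,a6,d7,o7=P
    return T(rz(o1+sg[0]*q[0]))@T(t=(0,0,d1))@T(ry(q[1]))@T(t=(0,0,d3))@T(rz(sg[1]*q[2]),)@T(t=(a4,0,0))@T(ry(q[3]))@T(t=(-a5,0,d5))@T(rz(sg[2]*q[4]))@T(ry(q[5]))@T(t=(a6,0,0))@T(rz(sg[3]*q[6]),)@T(t=(0,0,d7))@T(rz(o7))
def data():
    D=[json.loads(l) for l in open('log.jsonl')]
    out=[]
    for d in D:
        o=np.array(d['o']);out.append((np.array(d['q']),T(R.from_quat(o[[1,2,3,0]]).as_matrix(),d['p'])))
    return out
def res(P,sg,D):
    r=[]
    for q,M in D:
        F=fk(q,sg,P); r+=list(F[:3,3]-M[:3,3]); r+=list(.3*(F[:3,:3]-M[:3,:3]).ravel())
    return np.array(r)
if __name__=='__main__':
    D=data();best=[]
    for sg in itertools.product([1,-1],repeat=4):
        for o1 in (0,-2.31):
          for o7 in (0,np.pi/2,np.pi,-np.pi/2):
            s=least_squares(res,[o1,.33,.4,0,0,.4,0,.25,o7],args=(sg,D)); best.append((s.cost,sg,s.x))
    best.sort(key=lambda b:b[0])
    for b in best[:6]: print(b[0],b[1],b[2].round(4))
    json.dump([list(best[0][1]),best[0][2].tolist()],open('kin.json','w'))
    print(np.abs(res(best[0][2],best[0][1],D)).max())
E
python3 kin.py
```

```text
0.00018139151045165183 (-1, -1, -1, -1) [-0.0398  0.3125  0.5684 -0.0101  0.0039  0.3779 -0.0026  0.3693  1.5353]
0.0001813915104516526 (-1, -1, -1, -1) [-0.0398  0.3125  0.5684 -0.0101  0.0039  0.3779 -0.0026  0.3693  1.5353]
0.00018139151045165286 (-1, -1, -1, -1) [-0.0398  0.3125  0.5684 -0.0101  0.0039  0.3779 -0.0026  0.3693  1.5353]
0.00018139151045166118 (-1, -1, -1, -1) [-0.0398  0.3125  0.5684 -0.0101  0.0039  0.3779 -0.0026  0.3693  1.5353]
0.00018139151045166408 (-1, -1, -1, -1) [-0.0398  0.3125  0.5684 -0.0101  0.0039  0.3779 -0.0026  0.3693  1.5353]
0.00984055991037979 (-1, 1, -1, -1) [-0.1043  0.312   0.7725 -0.1812 -0.053   0.4071 -0.0435  0.5694  1.4243]
0.007048811495013829
```

```bash
cat > ik.py <<'E'
from kin import *
sg,P=json.load(open('kin.json'))
lo=np.array([-3.06,-.37,-1.25,.18,-1.1,.23,-2.94]);hi=np.array([3.06,2.12,1.32,2.47,4.24,1.98,2.94])
rng=np.random.default_rng(0)
def toolR(z,y):
    z=np.array(z)/np.linalg.norm(z); y=np.array(y,float); y-=z*(y@z); y/=np.linalg.norm(y); return np.array([np.cross(y,z),y,z]).T
def ik(p,Rm,n=25,seed=None):
    sols=[]
    for k in range(n):
        x0=rng.uniform(lo,hi) if not (seed is not None and k==0) else np.clip(seed,lo+1e-3,hi-1e-3)
        f=lambda q:(lambda F:np.concatenate([F[:3,3]-p,.3*(F[:3,:3]-Rm).ravel()]))(fk(q,sg,P))
        s=least_squares(f,x0,bounds=(lo,hi),max_nfev=60)
        if np.abs(s.fun).max()<2e-3:
            m=np.minimum(s.x-lo,hi-s.x).min(); sols.append((m,s.x))
    sols.sort(key=lambda a:-a[0]); return sols
E
cat > t1.py <<'E'
from ik import *
g=np.array([.4504,-.24,.07])
for al in (0,20,30,45):
  for ps in (-40,-20,0,20):
    a,b=np.radians([al,ps]); z=np.array([np.cos(a)*np.cos(b),np.cos(a)*np.sin(b),-np.sin(a)])
    y0=np.array([-np.sin(b),np.cos(b),0])
    for s in (1,-1):
        S=ik(g+.019*z,toolR(z,s*y0),12)
        print(al,ps,s,len(S),[ (round(m,2),x.round(2).tolist()) for m,x in S[:1]])
E
time python3 t1.py
```

```text
0 -40 1 0 []
0 -40 -1 0 []
0 -20 1 0 []
0 -20 -1 0 []
0 0 1 6 [(np.float64(0.0), [1.98, 2.12, -1.03, 2.47, 3.66, 0.56, 0.22])]
0 0 -1 3 [(np.float64(0.0), [1.99, 2.12, -1.04, 2.47, 3.66, 0.56, -2.92])]
0 20 1 0 []
0 20 -1 0 []
20 -40 1 0 []
20 -40 -1 0 []
20 -20 1 0 []
20 -20 -1 0 []
20 0 1 0 []
20 0 -1 0 []
20 20 1 5 [(np.float64(0.11), [1.72, 1.45, -0.92, 2.35, 4.05, 0.34, -0.67])]
20 20 -1 5 [(np.float64(0.02), [1.85, 1.69, -1.22, 2.35, 2.58, 0.25, -2.32])]
30 -40 1 0 []
30 -40 -1 0 []
30 -20 1 0 []
30 -20 -1 0 []
30 0 1 0 []
30 0 -1 0 []
30 20 1 4 [(np.float64(0.08), [1.53, 1.19, -0.71, 2.39, 4.1, 0.49, -0.91])]
30 20 -1 6 [(np.float64(0.05), [1.72, 1.43, -1.11, 2.38, 2.93, 0.28, -2.86])]
45 -40 1 0 []
45 -40 -1 0 []
45 -20 1 0 []
45 -20 -1 0 []
45 0 1 0 []
45 0 -1 0 []
45 20 1 4 [(np.float64(0.09), [1.35, 0.96, -0.66, 2.38, 3.89, 0.35, -0.98])]
45 20 -1 8 [(np.float64(0.1), [1.56, 1.2, -1.11, 2.37, 2.44, 0.34, -2.65])]
real	0m16.864s
user	0m17.293s
sys	0m0.060s
```

```bash
cat > plan.py <<'E'
from ik import *
import sys
# gripper sample points (tool frame, origin TCP); grasp at z=-.019
def box(x,y,z,n=(5,7,6)):
    g=np.meshgrid(np.linspace(*x,n[0]),np.linspace(*y,n[1]),np.linspace(*z,n[2])); return np.array([a.ravel() for a in g]).T
def grip(half):
    L=[box((-.0375,.0375),(-.0885,.0885),(-.097-.10,-.097)), box((-.05,.05),(-.05,.05),(-.37,-.197),(4,4,8))]
    for s in(1,-1): L.append(box((-.01,.01),(s*half,s*(half+.0125)) ,(-.097,0.0),(3,3,8)))
    return np.vstack(L)
C0=np.array([.462,-.024,0]); CR=rz(np.radians(5.3))
def hit_carton(p,m=.006):
    l=(p-C0)@CR; x,y,z=l.T
    def b(x0,x1,y0,y1,z1): return (x>x0-m)&(x<x1+m)&(y>y0-m)&(y<y1+m)&(z<z1+m)
    return b(-.058,-.055,-.035,.035,.128)|b(.055,.058,-.035,.035,.128)|b(-.056,.056,.033,.036,.164)|b(-.056,.056,-.036,-.033,.083)
BR=rz(np.radians(-4.2)); B0=np.array([.490,-.454,0])
def hit_cyl(p,c,r,h,m=.006): return (np.hypot(p[:,0]-c[0],p[:,1]-c[1])<r+m)&(p[:,2]<h+m)
def hit_blank(p,m=.004,h=.066):
    l=(p-B0)@BR; return (abs(l[:,0])<.134)&(abs(l[:,1])<.111)&(l[:,2]<h+m) 
def hit_env(p,pots=True):
    r=hit_cyl(p,(.541,-.169),.029,.092)|hit_cyl(p,(.563,-.276),.032,.113)|hit_blank(p)|(p[:,2]<.006)
    r|=hit_cyl(p,(.303,-.335),.028,.075)|hit_cyl(p,(.303,-.335),.012,.11)
    r|=(p[:,0]>.60)&(p[:,2]<.16)&(p[:,1]>-.35)
    if pots: r|=hit_cyl(p,(.347,-.181),.024,.067)|hit_cyl(p,(.4275,-.1376),.024,.067)
    return r
def xf(pts,p,Rm): return pts@Rm.T+p
HG=.068
def graspR(al,ps,s):
    a,b=np.radians([al,ps]); z=np.array([np.cos(a)*np.cos(b),np.cos(a)*np.sin(b),-np.sin(a)])
    return toolR(z,s*np.array([-np.sin(b),np.cos(b),0]))
th=np.linspace(0,2*np.pi,24,endpoint=False)
potpts=np.vstack([np.c_[r*np.cos(th),r*np.sin(th),np.full(24,h)] for h,r in [(0,.029),(.03,.031),(.06,.032),(.08,.034),(.095,.034)]])
E
cat > t2.py <<'E'
from plan import *
pot=np.array([.4504,-.24,.004])
res=[]
for al in (15,25,35,45,55,65):
  for ps in (10,25,40,55,70,85,100):
    Rm=graspR(al,ps,1); z=Rm[:,2]; p=pot+[0,0,HG]+.019*z
    hit=hit_env(xf(grip(.047),p,Rm)).sum()
    for s in (1,-1):
        Rm=graspR(al,ps,s)
        S=ik(p,Rm,12)
        if S: print(al,ps,s,'hit',hit,len(S),round(S[0][0],2),S[0][1].round(2).tolist())
E
python3 t2.py
```

```text
15 10 1 hit 13 5 0.0 [1.86, 1.81, -1.17, 2.47, 3.14, 0.49, 0.35]
15 10 -1 hit 13 6 0.0 [1.77, 1.64, -0.96, 2.47, 3.68, 0.57, 2.94]
15 40 1 hit 15 2 0.31 [1.65, 1.4, -0.85, 2.05, -0.7, 0.54, -2.11]
15 40 -1 hit 15 5 0.31 [1.65, 1.4, -0.84, 2.05, -0.72, 0.54, 1.04]
15 55 1 hit 18 3 0.52 [1.5, 1.34, -0.73, 1.83, -0.51, 0.88, -2.26]
15 55 -1 hit 18 7 0.51 [1.46, 1.31, -0.66, 1.83, -0.59, 0.92, 0.96]
15 70 1 hit 17 4 0.46 [1.19, 1.24, -0.36, 1.62, -0.64, 1.31, -2.07]
15 70 -1 hit 17 2 0.39 [1.13, 1.22, -0.24, 1.62, -0.71, 1.37, 1.15]
15 85 1 hit 16 4 0.31 [0.9, 1.25, -0.01, 1.41, -0.69, 1.67, -1.92]
15 85 -1 hit 16 6 0.54 [1.21, 1.35, -0.64, 1.41, -0.28, 1.44, 0.79]
15 100 1 hit 19 5 0.31 [1.11, 1.42, -0.73, 1.23, -0.1, 1.67, -2.41]
15 100 -1 hit 19 5 0.31 [1.11, 1.41, -0.71, 1.23, -0.11, 1.67, 0.74]
25 25 1 hit 4 1 0.0 [1.81, 1.6, -1.25, 2.31, 2.04, 0.23, 1.29]
25 25 -1 hit 4 4 0.0 [1.68, 1.36, -0.93, 2.31, 4.24, 0.23, 2.21]
25 40 1 hit 3 4 0.18 [1.54, 1.21, -0.72, 2.1, -0.92, 0.52, -1.98]
25 40 -1 hit 3 8 0.2 [1.55, 1.22, -0.74, 2.1, -0.9, 0.51, 1.14]
25 55 1 hit 2 2 0.29 [1.28, 1.12, -
[... 3233 characters left out ...]
32, 0.94, -1.01, 2.24, 1.45, 0.36, -1.88]
65 40 1 hit 0 5 0.16 [1.36, 1.0, -1.09, 2.14, 1.07, 0.48, 1.9]
65 40 -1 hit 0 8 0.11 [1.29, 0.91, -0.9, 2.14, 0.8, 0.34, -0.98]
65 55 1 hit 0 6 0.26 [0.92, 0.75, -0.28, 2.04, -0.53, 0.49, -2.56]
65 55 -1 hit 0 7 0.31 [0.76, 0.73, -0.04, 2.04, -0.79, 0.59, 0.84]
65 70 1 hit 0 8 0.41 [0.66, 0.76, 0.08, 1.94, -0.69, 0.76, -2.17]
65 70 -1 hit 0 7 0.44 [0.81, 0.77, -0.14, 1.94, -0.5, 0.67, 0.78]
65 85 1 hit 0 8 0.41 [0.5, 0.81, 0.3, 1.85, -0.69, 0.95, -1.94]
65 85 -1 hit 0 6 0.53 [0.86, 0.81, -0.28, 1.85, -0.23, 0.76, 0.73]
65 100 1 hit 0 6 0.66 [0.58, 0.82, 0.11, 1.77, -0.44, 0.95, -1.97]
65 100 -1 hit 0 11 0.7 [0.61, 0.82, 0.05, 1.77, -0.39, 0.94, 1.12]
```

```bash
cat > t3.py <<'E'
from plan import *
out=[]
for al in (30,):
  G=graspR(al,80,1)
  zt=G.T@np.array([0,0,1.])   # pot axis in tool frame (same up to y sign for s)
  for tilt in (115,):
   for beta in range(0,360,30):
    for phi in range(0,360,15):
      b,t=np.radians([beta,tilt]); p=np.array([np.sin(t)*np.cos(b),np.sin(t)*np.sin(b),np.cos(t)])
      # pot->world rotation with pot z=p, spin phi
      Rp0=R.align_vectors([p],[[0,0,1]])[0].as_matrix()@rz(np.radians(phi))
      # tool in pot frame : G (pot frame = world at grasp)
      Rt=Rp0@G
      phor=np.array([np.cos(b),np.sin(b),0])
      low=np.array([0,0,-1.]);low-=p*(low@p);low/=np.linalg.norm(low)
      for zl in (.098,.115,.132,.15):
        lip=C0+[0,0,zl]-.018*phor
        O=lip-.034*low-.095*p   # pot origin
        tcp=O+Rp0@(np.array([0,0,HG])+.019*G[:,2])
        pts=xf(grip(.034),tcp,Rt); h=(hit_carton(pts)|hit_env(pts)).sum(); hp=hit_carton(xf(potpts,O,Rp0),.004).sum()
        if h+hp: continue
        for s in (1,-1):
          Rs=Rt@rz(0 if s==1 else np.pi)
          S=ik(tcp,Rs,8)
          if S and S[0][0]>.1: out.append((S[0][0],beta,phi,zl,s,S[0][1].round(2).tolist(),Rt[:,2].round(2).tolist(),tcp.round(3).tolist()))
          
        break
out.sort(key=lambda a:-a[0])
for o in out[:40]: print(*o)
print(len(out))
E
time python3 t3.py
```

```text
0.6824862629520858 90 30 0.115 -1 [-0.54, 0.9, 0.19, 1.79, 0.61, 1.27, -0.77] [-0.3, -0.8, -0.53] [0.456, -0.067, 0.147]
0.6689196060049747 60 345 0.115 -1 [-0.56, 0.93, 0.41, 1.69, 0.33, 1.31, -0.91] [-0.47, -0.67, -0.57] [0.439, -0.061, 0.146]
0.6555177775274368 120 90 0.15 -1 [-0.87, 1.08, 0.66, 1.75, 0.49, 1.23, -0.06] [-0.23, -0.93, -0.29] [0.472, -0.066, 0.187]
0.6535059629985167 60 345 0.115 1 [-0.53, 0.92, 0.34, 1.69, 0.36, 1.33, 2.19] [-0.47, -0.67, -0.57] [0.439, -0.061, 0.146]
0.630746029948329 60 330 0.132 -1 [-0.5, 0.83, 0.12, 1.84, 0.64, 1.27, -1.37] [-0.28, -0.78, -0.56] [0.443, -0.063, 0.164]
0.6306243339822082 60 330 0.132 1 [-0.53, 0.83, 0.17, 1.84, 0.61, 1.25, 1.8] [-0.28, -0.78, -0.56] [0.443, -0.063, 0.164]
0.5636043696033963 90 30 0.115 1 [-0.35, 0.89, -0.13, 1.79, 0.75, 1.42, 2.19] [-0.3, -0.8, -0.53] [0.456, -0.067, 0.147]
0.5493040618214027 120 75 0.15 -1 [-0.61, 0.85, 0.12, 1.92, 0.87, 1.28, -0.61] [-0.05, -0.9, -0.43] [0.475, -0.065, 0.184]
0.5309011466370694 90 45 0.15 -1 [-0.63, 1.0, 0.5, 1.61, 0.36, 1.45, -0.32] [-0.5, -0.75, -0.43] [0.453, -0.066, 0.184
[... 3137 characters left out ...]
[0.4, -0.81, -0.43] [0.494, -0.053, 0.184]
0.15907945835157689 120 45 0.115 -1 [-0.1, 0.9, -0.78, 2.31, 1.42, 1.55, -1.5] [0.34, -0.75, -0.57] [0.483, -0.063, 0.146]
0.1588280181903059 120 45 0.115 1 [-0.27, 0.8, -0.47, 2.31, 1.42, 1.3, 1.67] [0.34, -0.75, -0.57] [0.483, -0.063, 0.146]
0.1367909432184633 120 75 0.15 1 [-0.09, 0.99, -0.77, 1.92, 1.1, 1.84, 2.16] [-0.05, -0.9, -0.43] [0.475, -0.065, 0.184]
0.11891363500238539 90 345 0.115 1 [-0.44, 0.83, -0.29, 2.35, 1.43, 1.25, 1.02] [0.37, -0.78, -0.5] [0.469, -0.067, 0.148]
0.11885861573084577 90 345 0.115 -1 [-0.49, 0.82, -0.22, 2.35, 1.43, 1.2, -2.11] [0.37, -0.78, -0.5] [0.469, -0.067, 0.148]
40
real	0m24.886s
user	0m25.253s
sys	0m0.084s
```

```bash
cat > t4.py <<'E'
from plan import *
out=[]
for al in (22,30,38):
  G=graspR(al,80,1)
  for tilt in (114,):
   for beta in range(0,360,15):
    for phi in range(0,360,15):
      b,t=np.radians([beta,tilt]); p=np.array([np.sin(t)*np.cos(b),np.sin(t)*np.sin(b),np.cos(t)])
      Rp0=R.align_vectors([p],[[0,0,1]])[0].as_matrix()@rz(np.radians(phi))
      Rt=Rp0@G
      if Rt[1,2]<0.1: continue
      phor=np.array([np.cos(b),np.sin(b),0])
      low=np.array([0,0,-1.]);low-=p*(low@p);low/=np.linalg.norm(low)
      for zl in (.1,.115,.13,.145,.16,.175,.19,.205):
        lip=C0+[0,0,zl]-.02*phor
        O=lip-.034*low-.095*p
        tcp=O+Rp0@(np.array([0,0,HG])+.019*G[:,2])
        pts=xf(grip(.034),tcp,Rt); h=(hit_carton(pts)|hit_env(pts)).sum(); hp=hit_carton(xf(potpts,O,Rp0),.004).sum()
        if h+hp: continue
        for s in (1,-1):
          Rs=Rt@rz(0 if s==1 else np.pi)
          S=ik(tcp,Rs,8)
          if S and S[0][0]>.1: out.append((zl,round(S[0][0],2),al,beta,phi,s,S[0][1].round(2).tolist(),Rt[:,2].round(2).tolist(),tcp.round(3).tolist()))
        break
out.sort(key=lambda a:a[0]-.05*a[1])
for o in out[:40]: print(*o)
print(len(out))
E
time python3 t4.py
```

```text
0.13 0.23 22 30 345 1 [0.16, 0.99, -0.16, 1.4, 0.03, 1.75, 2.08] [-0.83, 0.13, -0.54] [0.42, -0.037, 0.162]
0.13 0.23 22 30 345 -1 [0.15, 0.99, -0.13, 1.4, 0.02, 1.75, -1.05] [-0.83, 0.13, -0.54] [0.42, -0.037, 0.162]
0.16 0.7 22 330 285 1 [0.76, 0.87, -0.54, 1.77, -0.35, 1.27, 1.51] [-0.3, 0.79, -0.54] [0.43, 0.006, 0.192]
0.145 0.34 22 15 315 1 [0.17, 0.89, -0.19, 1.49, 0.03, 1.64, 1.8] [-0.75, 0.13, -0.64] [0.418, -0.03, 0.175]
0.145 0.33 22 15 315 -1 [0.19, 0.89, -0.24, 1.49, 0.06, 1.65, -1.38] [-0.75, 0.13, -0.64] [0.418, -0.03, 0.175]
0.16 0.63 22 330 270 1 [0.65, 0.85, -0.57, 1.69, -0.17, 1.35, 1.24] [-0.44, 0.62, -0.64] [0.427, 0.003, 0.19]
0.16 0.63 30 330 300 1 [0.87, 1.04, -0.62, 1.76, -0.42, 1.34, 1.67] [-0.26, 0.92, -0.31] [0.43, 0.009, 0.196]
0.145 0.31 22 180 15 1 [1.26, 1.42, -0.87, 2.03, -0.79, 0.87, -0.05] [0.38, 0.92, 0.08] [0.5, -0.006, 0.189]
0.16 0.58 22 345 330 1 [0.91, 1.13, -0.67, 1.73, -0.4, 1.39, 1.83] [-0.27, 0.94, -0.21] [0.427, 0.002, 0.198]
0.145 0.27 22 15 330 1 [0.37, 0.98, -0.38, 1.45, -0.02, 1.71, 1.82] [-0.77, 0.35, -0.54] [0.418, -0.025, 0.177]
0.
[... 2659 characters left out ...]
 180 15 -1 [1.36, 1.58, -1.11, 2.03, -0.49, 0.69, 2.75] [0.38, 0.92, 0.08] [0.5, -0.006, 0.189]
0.145 0.14 30 15 330 -1 [0.27, 1.03, -0.26, 1.37, -0.04, 1.84, -1.26] [-0.85, 0.29, -0.44] [0.416, -0.027, 0.179]
0.145 0.12 30 15 330 1 [0.48, 1.14, -0.74, 1.37, 0.15, 1.86, 1.54] [-0.85, 0.29, -0.44] [0.416, -0.027, 0.179]
0.16 0.42 22 330 285 -1 [0.9, 0.97, -0.83, 1.77, -0.18, 1.21, -1.86] [-0.3, 0.79, -0.54] [0.43, 0.006, 0.192]
0.16 0.42 22 345 270 -1 [0.32, 0.84, -0.36, 1.55, -0.0, 1.56, -1.87] [-0.67, 0.26, -0.69] [0.419, -0.011, 0.189]
0.16 0.41 22 345 270 1 [0.44, 0.89, -0.62, 1.55, 0.11, 1.57, 1.1] [-0.67, 0.26, -0.69] [0.419, -0.011, 0.189]
402
real	3m51.056s
user	3m51.186s
sys	0m0.064s
```

```bash
cat > mv.py <<'E'
from plan import *
from scipy.spatial.transform import Slerp
def rows(ptar,Rtar,g=100,maxmm=50,maxrot=.17,frm=None,quiet=False):
    s,p,r=st()
    if frm is not None: p,r=frm
    R1=R.from_matrix(Rtar); rel=(r.inv()*R1).as_rotvec(); d=np.array(ptar)-p
    n=max(1,int(np.ceil(max(np.linalg.norm(d)*1e3/maxmm,np.linalg.norm(rel)/maxrot))))
    for i in range(n):
        rc=r*R.from_rotvec(rel*i/n)
        t=rc.inv().apply(d/n)*1e3
        print([g]+t.round(1).tolist()+(rel/n).round(4).tolist())
    print('n',n,'dist',np.linalg.norm(d).round(4),'ang',np.linalg.norm(rel).round(3))
E
cat > a1.py <<'E'
from mv import *
pot=np.array([.4504,-.24,.004]); Rm=graspR(30,80,-1); z=Rm[:,2]
g=pot+[0,0,HG]+.019*z; pre=g-.13*z
print('g',g.round(4),'pre',pre.round(4))
for f in (0,.03,.06,.13):
    pts=xf(grip(.047),g-f*z,Rm); print(f,hit_env(pts).sum(), (hit_cyl(pts,pot,.034,.099,.003)).sum())
pre2=pre+[0,0,.1]
rows(pre2,Rm)
E
python3 a1.py
```

```text
g [ 0.4533 -0.2238  0.0625] pre [ 0.4337 -0.3347  0.1275]
0 0 0
0.03 0 0
0.06 0 0
0.13 0 0
[100, 13.2, 10.3, 40.3, 0.0456, 0.0337, -0.1074]
[100, 10.5, 13.4, 40.2, 0.0456, 0.0337, -0.1074]
[100, 7.6, 16.2, 39.8, 0.0456, 0.0337, -0.1074]
[100, 4.4, 18.6, 39.2, 0.0456, 0.0337, -0.1074]
[100, 1.0, 20.7, 38.4, 0.0456, 0.0337, -0.1074]
[100, -2.6, 22.3, 37.4, 0.0456, 0.0337, -0.1074]
[100, -6.3, 23.5, 36.2, 0.0456, 0.0337, -0.1074]
n 7 dist 0.3057 ang 0.85
```

Emit:
jog_arm --pt "100 13.2 10.3 40.3 0.046 0.034 -0.107" --pt "100 10.5 13.4 40.2 0.046 0.034 -0.107" --pt "100 7.6 16.2 39.8 0.046 0.034 -0.107" --pt "100 4.4 18.6 39.2 0.046 0.034 -0.107"

```text
time_s: 2.4
tcp_pos: [0.3474, -0.3958, 0.3097]
ee_rot: [-0.301, 0.784, 0.431, 0.33]
contact_force: [-0.4, -0.4, 0.3]
opening: 0.0939
```

```bash
python3 log.py; python3 a1.py | tail -6
```

```text
t 2.4 q [ 1.326  0.8   -0.289  1.314 -0.445  1.714  0.576] p [ 0.3474 -0.3958  0.3097] z [ 0.257  0.757 -0.601] y [ 0.875 -0.447 -0.188] f [-0.4 -0.4  0.3] op 0.0939
0.06 0 0
0.13 0 0
[100, 0.3, 21.2, 39.3, 0.0473, 0.0351, -0.107]
[100, -3.5, 22.9, 38.2, 0.0473, 0.0351, -0.107]
[100, -7.3, 24.1, 36.9, 0.0473, 0.0351, -0.107]
n 3 dist 0.134 ang 0.366
```

Emit:
jog_arm --pt "100 0.3 21.2 39.3 0.047 0.035 -0.107" --pt "100 -3.5 22.9 38.2 0.047 0.035 -0.107" --pt "100 -7.3 24.1 36.9 0.047 0.035 -0.107" --pt "100 0 0 0 0 0 0"

```text
time_s: 2.9
tcp_pos: [0.4347, -0.3315, 0.2262]
ee_rot: [-0.325, 0.662, 0.556, 0.384]
contact_force: [-0.3, 0.2, -0.3]
opening: 0.0941
```

```bash
python3 log.py; python3 kin.py | sed -n '1p;$p'
python3 - <<'E'
from h import *
snap('wrist','w1'); snap('scene','s1'); snap('top','t1')
c=viewer.get_calibration('wrist')
for z,r in((.099,.034),(.004,.029),(0,.045)):
    print(z,proj(c,[.4504,-.24,z]).round(1))
E
```

```text
t 2.9 q [ 1.204  0.995 -0.412  1.284 -0.417  1.646  0.795] p [ 0.4347 -0.3315  0.2262] z [ 0.147  0.856 -0.495] y [ 0.985 -0.171 -0.003] f [-0.3  0.2 -0.3] op 0.0941
0.0004317568622091675 (-1, -1, -1, -1) [-3.190e-02  3.357e-01  5.389e-01  9.900e-03  4.000e-03  3.747e-01
0.010869819110283396
0.099 [278.5 254.5]
0.004 [278.7 303.2]
0 [278.7 304.9]
```

View pics/w1.png

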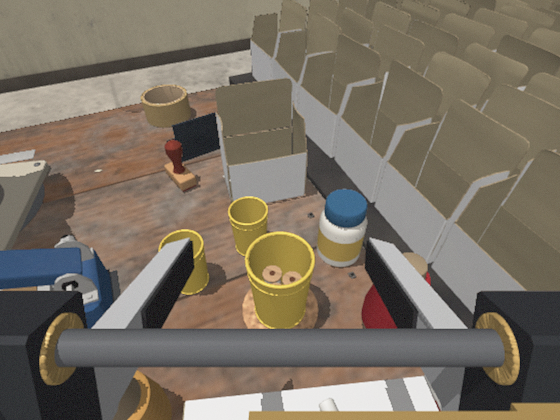

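View pics/s1.png

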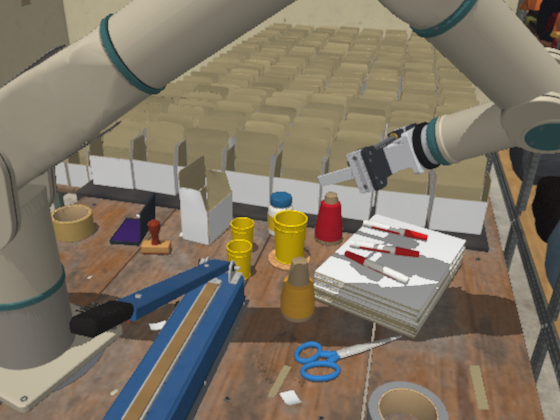

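```bash
cat > a2.py <<'E'
from mv import *
import sys
pot=np.array([.4504,-.24,.004]); Rm=graspR(30,80,-1); z=Rm[:,2]
g=pot+[0,0,HG]+.019*z; pre=g-.13*z
rows(pre,Rm); rows(g,Rm)
E
python3 a2.py
```

```text
[100, -28.8, 0.4, 17.2, 0.0007, 0.0002, -0.0014]
[100, -28.8, 0.4, 17.2, 0.0007, 0.0002, -0.0014]
[100, -28.8, 0.4, 17.2, 0.0007, 0.0002, -0.0014]
n 3 dist 0.1008 ang 0.005
[100, -17.3, 0.2, 36.3, 0.0004, 0.0001, -0.0008]
[100, -17.3, 0.2, 36.3, 0.0004, 0.0001, -0.0008]
[100, -17.3, 0.2, 36.3, 0.0004, 0.0001, -0.0008]
[100, -17.3, 0.2, 36.3, 0.0004, 0.0001, -0.0008]
[100, -17.3, 0.2, 36.3, 0.0004, 0.0001, -0.0008]
n 5 dist 0.2012 ang 0.005
```

Emit:
jog_arm --pt "100 -29 0 17 0 0 0" --pt "100 -29 0 17 0 0 0" --pt "100 -29 0 17 0 0 0" --pt "100 0 0 30 0 0 0" --pt "100 0 0 0 0 0 0"

```text
time_s: 3.68
tcp_pos: [0.4366, -0.308, 0.1125]
ee_rot: [-0.323, 0.664, 0.555, 0.383]
contact_force: [0.7, -0.1, 0.6]
opening: 0.0939
```

```bash
python3 log.py; python3 a2.py|tail -3
python3 - <<'E'
from h import *
snap('wrist','w2')
E
```

```text
t 3.67 q [ 1.189  1.116 -0.397  1.369 -0.387  1.462  0.885] p [ 0.4366 -0.308   0.1125] z [ 0.151  0.854 -0.497] y [ 0.984 -0.176 -0.004] f [ 0.7 -0.1  0.6] op 0.0939
[100, -0.3, 0.9, 49.7, 0.0, -0.0015, -0.0021]
[100, -0.3, 0.9, 49.7, 0.0, -0.0015, -0.0021]
n 2 dist 0.0994 ang 0.005
```

View pics/w2.png

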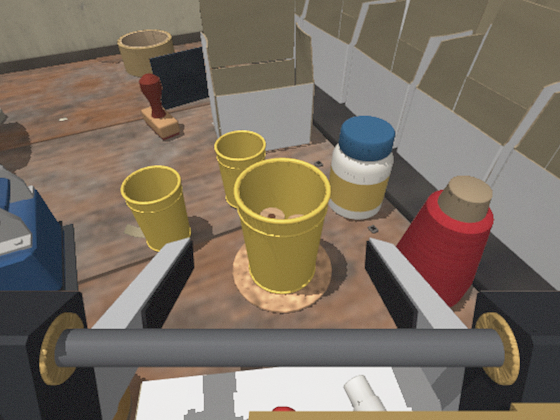

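Emit:
jog_arm --pt "100 0 1 25 0 0 0" --pt "100 0 0.5 25 0 0 0" --pt "100 0 0 25 0 0 0" --pt "100 0 0 24 0 0 0" --pt "100 0 0 0 0 0 0"

```text
time_s: 4.35
tcp_pos: [0.4539, -0.2245, 0.0633]
ee_rot: [-0.322, 0.664, 0.555, 0.384]
contact_force: [0.7, -0.8, 0.5]
opening: 0.0945
```

```bash
python3 log.py
python3 - <<'E'
from h import *
snap('wrist','w3')
E
```

```text
t 4.35 q [ 1.136  1.139 -0.424  1.555 -0.425  1.233  0.928] p [ 0.4539 -0.2245  0.0633] z [ 0.151  0.854 -0.498] y [ 0.984 -0.175 -0.002] f [ 0.7 -0.8  0.5] op 0.0945
```

View pics/w3.png

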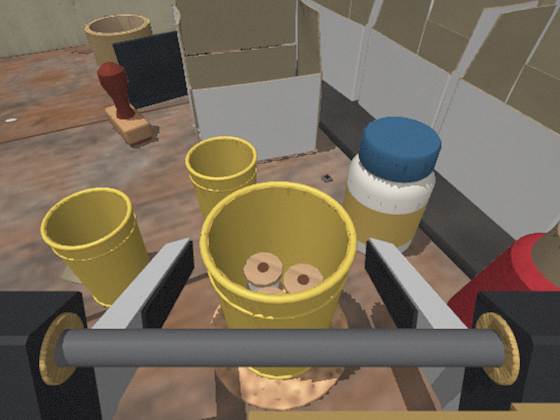

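Emit:
jog_arm --pt "0 0 0 0 0 0 0" --pt "0 0 0 0 0 0 0" --pt "0 0 0 0 0 0 0" --pt "0 0 0 0 0 0 0" --pt "0 0 0 0 0 0 0"

```text
time_s: 5.03
tcp_pos: [0.4537, -0.2242, 0.0625]
ee_rot: [-0.323, 0.664, 0.555, 0.384]
contact_force: [-1.0, -3.6, 2.2]
opening: 0.065
```

Emit:
jog_arm --pt "0 0 0 0 0 0 0" --pt "0 0 0 0 0 0 0" --pt "0 0 0 0 0 0 0"

```text
time_s: 5.4
tcp_pos: [0.4538, -0.2239, 0.0626]
ee_rot: [-0.323, 0.664, 0.555, 0.384]
contact_force: [-1.1, -3.2, 4.2]
opening: 0.065
```

```bash
python3 log.py
python3 - <<'E'
from h import *
snap('wrist','w4')
E
```

```text
t 5.4 q [ 1.136  1.14  -0.424  1.555 -0.425  1.232  0.928] p [ 0.4538 -0.2239  0.0626] z [ 0.151  0.855 -0.497] y [ 0.984 -0.175 -0.003] f [-1.1 -3.2  4.2] op 0.065
```

View pics/w4.png

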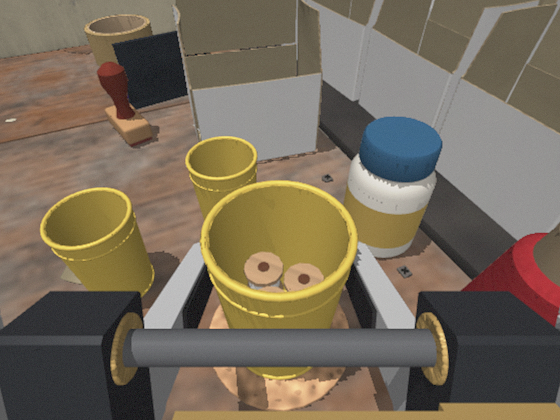

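```bash
python3 kin.py | sed -n '1p;$p'
python3 - <<'E'
import json,numpy as np
from h import *
s,p,r=st(); M=r.as_matrix(); pot=np.array([.4504,-.24,.004])
json.dump(dict(p=p.tolist(),R=M.tolist(),pot=pot.tolist(),off=(M.T@(pot-p)).tolist()),open('grasp.json','w'))
print(M.T@(pot-p), M.T[:,2])
E
cat > t5.py <<'E'
from plan import *
g=json.load(open('grasp.json')); G=np.array(g['R']); off=np.array(g['off']) # pot origin in tool
pz=G.T[:,2]
qn=np.array([1.136,1.14,-.424,1.555,-.425,1.232,.928])
def dense(half):
    L=[box((-.0375,.0375),(-.0885,.0885),(-.197,-.097),(9,19,8)), box((-.05,.05),(-.05,.05),(-.37,-.197),(6,6,12))]
    for s in(1,-1): L.append(box((-.01,.01),(s*half,s*(half+.0125)) ,(-.097,0.0),(4,3,14)))
    return np.vstack(L)
GP=dense(.0335)
out=[]
for tilt in (115,):
  for beta in (-20,-10,0,5,10,20,):
    for phi in range(0,360,10):
      b,t=np.radians([beta,tilt]); p=np.array([np.sin(t)*np.cos(b),np.sin(t)*np.sin(b),np.cos(t)])
      Rp=R.align_vectors([p],[[0,0,1]])[0].as_matrix()@rz(np.radians(phi))
      Rt=Rp@G
      if Rt[1,2]<0.3 : continue
      phor=np.array([np.cos(b),np.sin(b),0]); low=np.array([0,0,-1.]);low-=p*(low@p);low/=np.linalg.norm(low)
      for zl in (.13,.14,.15,.16,.17,.18):
        lip=C0+[0,.0,zl]-.02*phor; O=lip-.034*low-.095*p; tcp=O-Rt@off
        pts=xf(GP,tcp,Rt); h=(hit_carton(pts)|hit_env(pts)).sum()+hit_carton(xf(potpts,O,Rp),.004).sum()
        if h: continue
        S=ik(tcp,Rt,1,seed=qn+[0,0,0,0,0,0,-2])
        if S: out.append((zl,round(S[0][0],2),beta,phi,S[0][1].round(2).tolist(),Rt[:,2].round(2).tolist(),tcp.round(3).tolist(),round(np.linalg.norm(R.from_matrix(G.T@Rt).as_rotvec()),2)))
        break
out.sort(key=lambda a:a[0]-.05*a[1])
for o in out[:25]: print(*o)
E
python3 t5.py
```

```text
0.0006779803611029191 (-1, -1, -1, -1) [-2.4100e-02  3.3560e-01  5.2220e-01  3.9000e-03  6.5000e-03  3.8360e-01
0.016526022902100257
[-0.05901742 -0.00037158  0.0148702 ] [ 0.86777183 -0.00255109 -0.49695628]
0.16 0.47 -20 310 [0.81, 1.08, -0.62, 1.62, -0.32, 1.51, -1.49] [-0.42, 0.86, -0.3] [0.426, 0.002, 0.196] 2.12
0.16 0.47 -20 320 [0.86, 1.13, -0.61, 1.65, -0.4, 1.51, -1.35] [-0.34, 0.92, -0.18] [0.427, 0.004, 0.198] 2.08
0.16 0.44 -20 300 [0.75, 1.03, -0.61, 1.58, -0.24, 1.54, -1.62] [-0.5, 0.77, -0.39] [0.424, 0.001, 0.194] 2.17
0.16 0.41 -20 290 [0.67, 1.0, -0.59, 1.55, -0.17, 1.57, -1.73] [-0.57, 0.67, -0.47] [0.423, -0.001, 0.193] 2.23
0.15 0.17 5 330 [0.6, 1.15, -0.66, 1.38, -0.04, 1.81, -1.5] [-0.76, 0.55, -0.35] [0.417, -0.017, 0.185] 2.05
0.16 0.36 -20 280 [0.57, 0.97, -0.55, 1.51, -0.1, 1.62, -1.83] [-0.65, 0.55, -0.53] [0.421, -0.004, 0.192] 2.29
0.16 0.35 -10 330 [0.81, 1.18, -0.67, 1.53, -0.29, 1.63, -1.41] [-0.49, 0.85, -0.18] [0.423, -0.003, 0.198] 2.05
0.16 0.35 -10 340 [0.86, 1.24, -0.68, 1.55, -0.36, 1.63, -1.31] [-0.43, 0.9, -0.06] [0.424, -0.002, 0.201] 2.03

[... 1178 characters left out ...]
 0.56, -0.39] [0.418, -0.014, 0.194] 2.08
0.16 0.21 0 330 [0.69, 1.16, -0.7, 1.42, -0.11, 1.77, -1.52] [-0.69, 0.66, -0.3] [0.419, -0.012, 0.196] 2.05
0.15 0.01 20 350 [0.46, 1.17, -0.53, 1.28, -0.0, 1.97, -1.29] [-0.87, 0.39, -0.3] [0.417, -0.027, 0.186] 2.01
0.16 0.16 5 320 [0.51, 1.07, -0.58, 1.38, -0.0, 1.82, -1.54] [-0.79, 0.43, -0.43] [0.417, -0.019, 0.194] 2.08
0.16 0.15 5 340 [0.69, 1.22, -0.75, 1.38, -0.09, 1.83, -1.49] [-0.72, 0.65, -0.24] [0.418, -0.015, 0.197] 2.03
0.16 0.15 5 350 [0.76, 1.3, -0.8, 1.39, -0.14, 1.83, -1.46] [-0.67, 0.73, -0.12] [0.419, -0.013, 0.199] 2.01
0.17 0.34 -10 350 [0.91, 1.3, -0.7, 1.58, -0.43, 1.64, -1.22] [-0.36, 0.93, 0.07] [0.425, -0.001, 0.213] 2.01
```

```bash
cat > pour.py <<'E'
from mv import *
g=json.load(open('grasp.json')); G=np.array(g['R']); off=np.array(g['off'])
def pour(beta,phi,tilt,zl,dy=.004,back=.02):
    b,t=np.radians([beta,tilt]); p=np.array([np.sin(t)*np.cos(b),np.sin(t)*np.sin(b),np.cos(t)])
    Rp=R.align_vectors([p],[[0,0,1]])[0].as_matrix()@rz(np.radians(phi)); Rt=Rp@G
    phor=np.array([np.cos(b),np.sin(b),0]); low=np.array([0,0,-1.]);low-=p*(low@p);low/=np.linalg.norm(low)
    O=C0+[0,dy,zl]-back*phor-.034*low-.095*p
    return O-Rt@off,Rt
E
cat > a3.py <<'E'
from pour import *
tp,Rt=pour(-5,330,115,.162); print(tp.round(3),Rt[:,2].round(2))
gp=tp-.019*Rt[:,2]; print('grip pt',gp.round(3))
s,p,r=st(); M=r.as_matrix()
print('up rows'); rows(p+[0,0,.20],M,0,45)
# carry: heading turn only (yaw about world z) keep upright, grip pt above final +35mm
R2=rz(np.radians(20))@G
tc=gp+[0,0,.04]+.019*R2[:,2]
print('carry'); rows(tc,R2,0,45,.12,frm=(p+[0,0,.2],r))
E
python3 a3.py
```

```text
[ 0.421 -0.003  0.199] [-0.6   0.77 -0.24]
grip pt [ 0.432 -0.018  0.204]
up rows
[0, 34.7, -0.1, -19.9, -0.0, 0.0, 0.0]
[0, 34.7, -0.1, -19.9, -0.0, 0.0, 0.0]
[0, 34.7, -0.1, -19.9, -0.0, 0.0, 0.0]
[0, 34.7, -0.1, -19.9, -0.0, 0.0, 0.0]
[0, 34.7, -0.1, -19.9, -0.0, 0.0, 0.0]
n 5 dist 0.2 ang 0.0
carry
[0, 13.7, -10.6, 33.4, 0.0505, -0.0001, -0.0289]
[0, 14.0, -8.5, 33.9, 0.0505, -0.0001, -0.0289]
[0, 14.2, -6.3, 34.2, 0.0505, -0.0001, -0.0289]
[0, 14.3, -4.2, 34.5, 0.0505, -0.0001, -0.0289]
[0, 14.4, -2.0, 34.7, 0.0505, -0.0001, -0.0289]
[0, 14.5, 0.1, 34.7, 0.0505, -0.0001, -0.0289]
n 6 dist 0.2256 ang 0.349
```

Emit:
jog_arm --pt "0 17 0 -10 0 0 0" --pt "0 35 0 -20 0 0 0" --pt "0 35 0 -20 0 0 0" --pt "0 35 0 -20 0 0 0" --pt "0 35 0 -20 0 0 0"

```text
time_s: 6.08
tcp_pos: [0.4539, -0.2237, 0.2445]
ee_rot: [-0.323, 0.664, 0.555, 0.383]
contact_force: [0.5, -0.1, -4.5]
opening: 0.0652
```

```bash
python3 log.py
python3 - <<'E'
from h import *
snap('scene','s2')
E
cat > a4.py <<'E'
from pour import *
tp,Rt=pour(-5,330,115,.162,dy=-.001); gp=tp-.019*Rt[:,2]
R2=rz(np.radians(20))@G
tc=gp+[0,0,.055]+.019*R2[:,2]
print(tc); rows(tc,R2,0,45,.12)
E
python3 a4.py
```

```text
t 6.08 q [ 1.158  0.875 -0.467  1.551 -0.487  1.443  0.783] p [ 0.4539 -0.2237  0.2445] z [ 0.15   0.854 -0.499] y [ 0.985 -0.175 -0.003] f [ 0.5 -0.1 -4.5] op 0.0652
[ 0.42899372 -0.00648967  0.2493925 ]
[0, 20.8, -12.8, 36.3, 0.0609, 0.0006, -0.0336]
[0, 21.2, -9.9, 37.0, 0.0609, 0.0006, -0.0336]
[0, 21.5, -6.9, 37.5, 0.0609, 0.0006, -0.0336]
[0, 21.6, -3.9, 37.9, 0.0609, 0.0006, -0.0336]
[0, 21.7, -0.8, 38.0, 0.0609, 0.0006, -0.0336]
n 5 dist 0.2189 ang 0.348
```

View pics/s2.png

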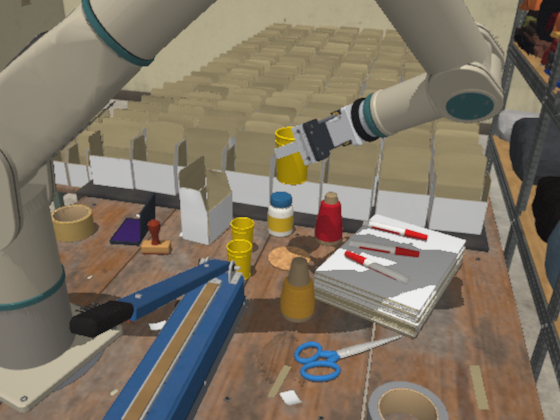

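Emit:
jog_arm --pt "0 21 -13 36 0.06 0 -0.034" --pt "0 21 -10 37 0.06 0 -0.034" --pt "0 21.5 -7 37.5 0.06 0 -0.034" --pt "0 21.5 -4 38 0.06 0 -0.034" --pt "0 21.5 -1 38 0.06 0 -0.034"

```text
time_s: 6.75
tcp_pos: [0.4269, -0.0057, 0.2427]
ee_rot: [-0.384, 0.558, 0.661, 0.321]
contact_force: [0.3, 0.7, -3.3]
opening: 0.0654
```

Emit:
jog_arm --pt "0 0 0 0 0 0 0"

```text
time_s: 6.88
tcp_pos: [0.426, -0.0026, 0.2442]
ee_rot: [-0.386, 0.555, 0.662, 0.321]
contact_force: [0.4, -1.1, -3.3]
opening: 0.0649
```

```bash
python3 log.py
python3 - <<'E'
from h import *
snap('scene','s3');snap('top','t3');snap('wrist','w5')
E
cat > a5.py <<'E'
from pour import *
s,p,r=st()
tp,Rt=pour(-5,330,115,.162,dy=-.001); gp=tp-.019*Rt[:,2]
gc=p-.019*r.as_matrix()[:,2]; print('grip now',gc.round(3),'target',gp.round(3),'tcp tgt',tp.round(3),Rt.round(2).tolist())
# path: rotate about grip, height: stay until frac .5 then lower
rel=(r.inv()*R.from_matrix(Rt)).as_rotvec(); print(rel.round(3),np.linalg.norm(rel))
n=13; cur=p; 
for i in range(1,n+1):
    f=i/n; rr=r*R.from_rotvec(rel*f); h=gc+(gp-gc)*np.array([f,f,max(0,(f-.4)/.6)])
    nx=h+.019*rr.as_matrix()[:,2]; rp=r*R.from_rotvec(rel*(i-1)/n)
    t=rp.inv().apply(nx-cur)*1e3; cur=nx
    Rp=rr.as_matrix()@G.T; O=cur+rr.as_matrix()@off
    gpts=xf(grip(.0335),cur,rr.as_matrix()); pp=xf(potpts,O,Rp)
    print([0]+t.round(1).tolist()+(rel/n).round(4).tolist(),'tilt',round(np.degrees(np.arccos(Rp[2,2])),0),'hits',hit_carton(gpts,.004).sum(),hit_carton(pp,.003).sum(),hit_env(gpts).sum())
E
python3 a5.py
```

```text
t 6.88 q [ 0.905  0.804 -0.59   1.822 -0.475  1.267  0.812] p [ 0.426  -0.0026  0.2442] z [-0.155  0.855 -0.495] y [ 0.984  0.176 -0.003] f [ 0.4 -1.1 -3.3] op 0.0649
grip now [ 0.43  -0.024  0.252] target [ 0.432 -0.023  0.204] tcp tgt [ 0.421 -0.008  0.199] [[0.7, -0.4, -0.6], [0.35, -0.54, 0.77], [-0.63, -0.74, -0.24]]
[ 0.525 -0.362  2.023] 2.1209876794176705
[0, -0.4, -0.7, 0.0, 0.0404, -0.0279, 0.1556] tilt 9.0 hits 0 0 0
[0, -0.4, -0.7, 0.0, 0.0404, -0.0279, 0.1556] tilt 18.0 hits 0 0 0
[0, -0.4, -0.7, 0.0, 0.0404, -0.0279, 0.1556] tilt 27.0 hits 0 0 0
[0, -0.4, -0.7, 0.0, 0.0404, -0.0279, 0.1556] tilt 36.0 hits 0 0 0
[0, -0.3, -0.7, 0.0, 0.0404, -0.0279, 0.1556] tilt 45.0 hits 0 0 0
[0, -2.8, 2.6, 2.6, 0.0404, -0.0279, 0.1556] tilt 54.0 hits 0 0 0
[0, -2.7, 4.0, 3.1, 0.0404, -0.0279, 0.1556] tilt 63.0 hits 0 0 0
[0, -1.8, 4.4, 3.0, 0.0404, -0.0279, 0.1556] tilt 72.0 hits 0 0 0
[0, -0.9, 4.7, 2.8, 0.0404, -0.0279, 0.1556] tilt 81.0 hits 0 0 0
[0, 0.1, 4.8, 2.6, 0.0404, -0.0279, 0.1556] tilt 90.0 hits 0 0 0
[0, 1.0, 4.7, 2.3, 0.0404, -0.0279, 0.1556] tilt 98.0 hits 0 0 0
[0, 1.9, 4.5, 2.0, 0.0404, -0.0279, 0.1556] tilt 107.0 hits 0 0 0
[0, 2.8, 4.2, 1.8, 0.0404, -0.0279, 0.1556] tilt 115.0 hits 0 0 0
```

View pics/s3.png

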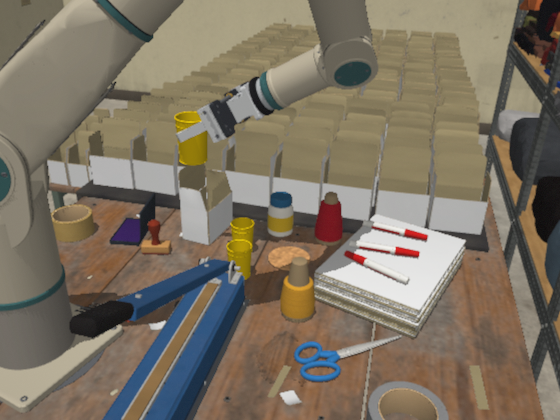

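View pics/t3.png

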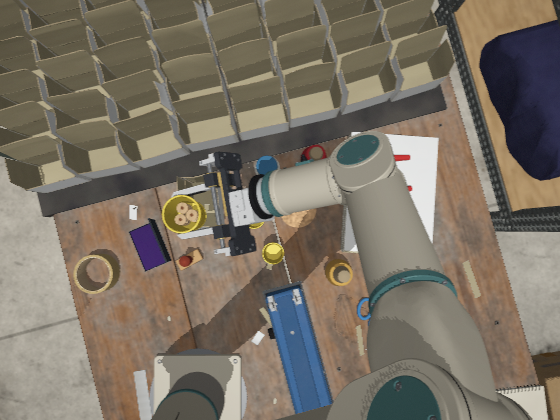

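Emit:
jog_arm --pt "0 0 -0.7 0 0.04 -0.028 0.156" --pt "0 0 -0.7 0 0.04 -0.028 0.156" --pt "0 0 -0.7 0 0.04 -0.028 0.156" --pt "0 0 -0.7 0 0.04 -0.028 0.156" --pt "0 0 -0.7 0 0.04 -0.028 0.156"

```text
time_s: 7.65
tcp_pos: [0.4245, -0.0085, 0.2439]
ee_rot: [-0.484, 0.75, 0.449, 0.046]
contact_force: [0.2, -0.9, -4.3]
opening: 0.0654
```

```bash
python3 log.py
python3 - <<'E'
from h import *
snap('scene','s4');
E
sed -i 's/^n=13/n=8/; s/max(0,(f-.4)\/.6)/f/' a5.py
python3 a5.py
```

```text
t 7.65 q [ 0.631  0.792 -0.318  1.668 -0.447  1.499  0.044] p [ 0.4245 -0.0085  0.2439] z [-0.365  0.768 -0.527] y [ 0.718 -0.128 -0.684] f [ 0.2 -0.9 -4.3] op 0.0654
grip now [ 0.432 -0.022  0.254] target [ 0.432 -0.023  0.204] tcp tgt [ 0.421 -0.008  0.199] [[0.7, -0.4, -0.6], [0.35, -0.54, 0.77], [-0.63, -0.74, -0.24]]
[ 0.322 -0.224  1.235] 1.2956862112541723
[0, -3.7, 3.5, 3.2, 0.0403, -0.028, 0.1543] tilt 55.0 hits 0 0 0
[0, -2.9, 4.0, 3.1, 0.0403, -0.028, 0.1543] tilt 63.0 hits 0 0 0
[0, -2.0, 4.5, 3.0, 0.0403, -0.028, 0.1543] tilt 72.0 hits 0 0 0
[0, -1.1, 4.7, 2.8, 0.0403, -0.028, 0.1543] tilt 81.0 hits 0 0 0
[0, -0.2, 4.9, 2.6, 0.0403, -0.028, 0.1543] tilt 90.0 hits 0 0 0
[0, 0.8, 4.9, 2.3, 0.0403, -0.028, 0.1543] tilt 98.0 hits 0 0 0
[0, 1.7, 4.7, 2.0, 0.0403, -0.028, 0.1543] tilt 107.0 hits 0 0 0
[0, 2.6, 4.4, 1.7, 0.0403, -0.028, 0.1543] tilt 115.0 hits 0 0 0
```

View pics/s4.png

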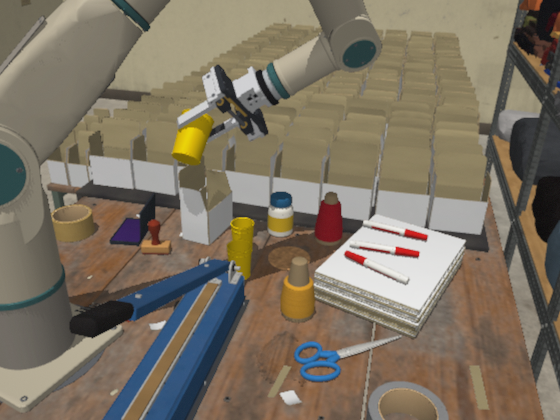

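Emit:
jog_arm --pt "0 -3.7 3.5 3.2 0.04 -0.028 0.154" --pt "0 -2.9 4 3.1 0.04 -0.028 0.154" --pt "0 -2 4.5 3 0.04 -0.028 0.154" --pt "0 -1.1 4.7 2.8 0.04 -0.028 0.154" --pt "0 0 0 0 0 0 0"

```text
time_s: 8.32
tcp_pos: [0.4214, -0.0083, 0.2198]
ee_rot: [-0.508, 0.81, 0.233, -0.177]
contact_force: [0.1, 0.7, -3.3]
opening: 0.0648
```

```bash
python3 log.py
python3 - <<'E'
from h import *
snap('scene','s5');
E
sed -i 's/^n=8/n=6/' a5.py
python3 a5.py
```

```text
t 8.32 q [ 0.47   0.918 -0.137  1.552 -0.459  1.682 -0.48 ] p [ 0.4214 -0.0083  0.2198] z [-0.523  0.741 -0.421] y [ 0.197 -0.375 -0.906] f [ 0.1  0.7 -3.3] op 0.0648
grip now [ 0.431 -0.022  0.229] target [ 0.432 -0.023  0.204] tcp tgt [ 0.421 -0.008  0.199] [[0.7, -0.4, -0.6], [0.35, -0.54, 0.77], [-0.63, -0.74, -0.24]]
[ 0.163 -0.114  0.631] 0.661781873188506
[0, -0.1, 3.2, 1.6, 0.0272, -0.019, 0.1052] tilt 86.0 hits 0 0 0
[0, 0.4, 3.2, 1.5, 0.0272, -0.019, 0.1052] tilt 92.0 hits 0 0 0
[0, 0.8, 3.2, 1.4, 0.0272, -0.019, 0.1052] tilt 98.0 hits 0 0 0
[0, 1.2, 3.1, 1.3, 0.0272, -0.019, 0.1052] tilt 104.0 hits 0 0 0
[0, 1.6, 2.9, 1.2, 0.0272, -0.019, 0.1052] tilt 109.0 hits 0 0 0
[0, 2.0, 2.7, 1.0, 0.0272, -0.019, 0.1052] tilt 115.0 hits 0 0 0
```

View pics/s5.png

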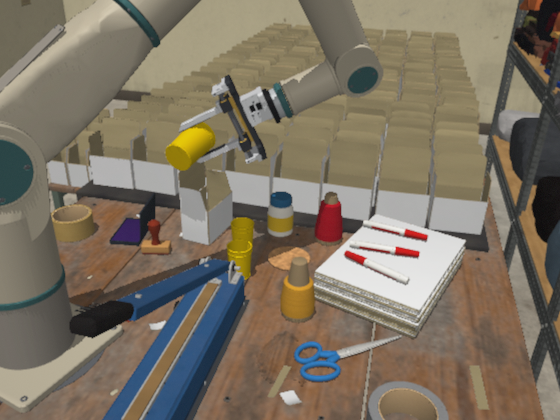

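Emit:
jog_arm --pt "0 0 3.2 1.6 0.027 -0.019 0.105" --pt "0 0.4 3.2 1.5 0.027 -0.019 0.105" --pt "0 0.8 3.2 1.4 0.027 -0.019 0.105" --pt "0 1.2 3.1 1.3 0.027 -0.019 0.105" --pt "0 1.6 2.9 1.2 0.027 -0.019 0.105"

```text
time_s: 9.0
tcp_pos: [0.4209, -0.0083, 0.2038]
ee_rot: [-0.486, 0.798, 0.025, -0.355]
contact_force: [0.2, -1.0, -4.0]
opening: 0.0656
```

Emit:
jog_arm --pt "0 2 2.7 1 0.027 -0.019 0.105" --pt "0 0 0 0 0 0 0" --pt "0 0 0 0 0 0 0" --pt "0 0 0 0 0 0 0"

```text
time_s: 9.5
tcp_pos: [0.4207, -0.0078, 0.2006]
ee_rot: [-0.477, 0.788, -0.016, -0.388]
contact_force: [0.7, 0.8, -3.9]
opening: 0.0653
```

```bash
python3 log.py
python3 - <<'E'
from h import *
snap('scene','s6');snap('top','t6')
E
python3 a5.py | tail -1
```

```text
t 9.5 q [ 0.371  1.069  0.035  1.464 -0.538  1.869 -0.981] p [ 0.4207 -0.0078  0.2006] z [-0.597  0.765 -0.243] y [-0.396 -0.544 -0.74 ] f [ 0.7  0.8 -3.9] op 0.0653
[0, 0.1, 0.2, -0.0, 0.0003, 0.0, -0.0001] tilt 115.0 hits 0 0 0
```

View pics/s6.png

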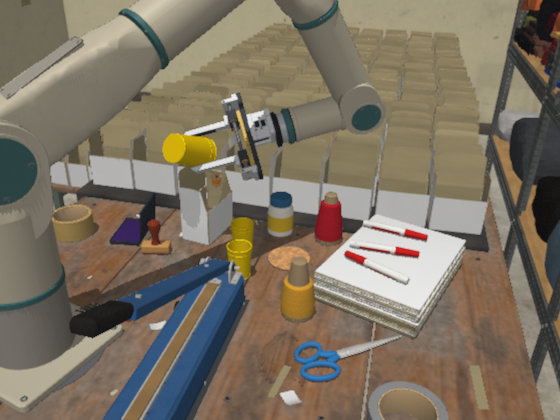

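View pics/t6.png

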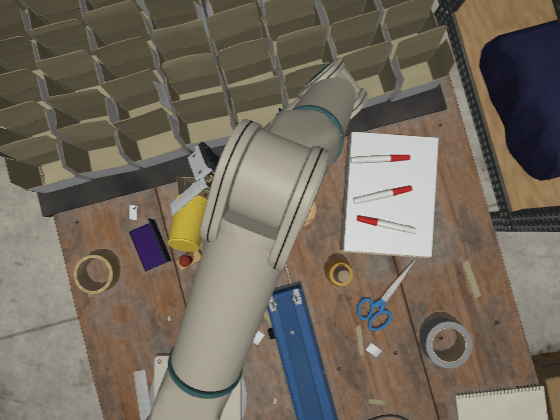

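Emit:
jog_arm --pt "0 0 0 0 0 0 0" --pt "0 0 0 0 0 0 0" --pt "0 0 0 0 0 0 0" --pt "0 0 0 0 0 0 0" --pt "0 0 0 0 0 0 0"

```text
time_s: 10.22
tcp_pos: [0.4204, -0.0076, 0.2]
ee_rot: [-0.477, 0.788, -0.017, -0.389]
contact_force: [-0.0, -0.4, -3.1]
opening: 0.065
```

Emit:
jog_arm --pt "0 0 0 0 0 0 0" --pt "0 0 0 0 0 0 0" --pt "0 0 0 0 0 0 0" --pt "0 0 0 0 0 0 0" --pt "0 0 0 0 0 0 0"

```text
time_s: 10.85
tcp_pos: [0.4204, -0.0076, 0.2]
ee_rot: [-0.477, 0.788, -0.017, -0.389]
contact_force: [0.5, 0.8, -3.8]
opening: 0.0647
```

```bash
python3 log.py
python3 - <<'E'
from h import *
snap('scene','s7')
b=cv2.imread('pics/s7.png'); cv2.imwrite('pics/s7c.png',cv2.resize(b[110:260,150:300],None,fx=4,fy=4,interpolation=cv2.INTER_CUBIC))
snap('wrist','w7')
E
```

```text
t 10.85 q [ 0.37   1.071  0.036  1.464 -0.538  1.869 -0.982] p [ 0.4204 -0.0076  0.2   ] z [-0.598  0.764 -0.242] y [-0.398 -0.545 -0.739] f [ 0.5  0.8 -3.8] op 0.0647
```

View pics/s7c.png

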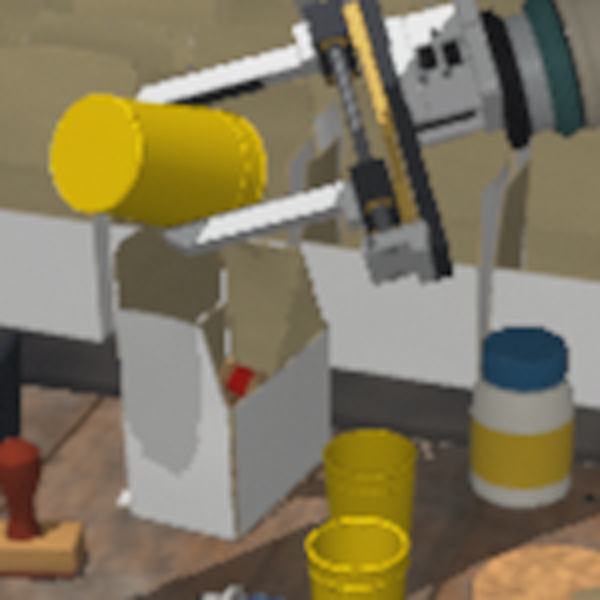

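View pics/w7.png

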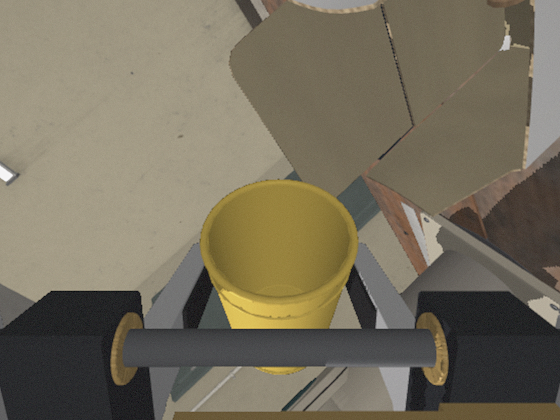

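```bash
cat > a6.py <<'E'
from pour import *
import sys
s,p,r=st(); M=r.as_matrix()
n=int(sys.argv[1]); R2=rz(np.radians(20))@G
gc=p-.019*M[:,2]; gt=np.array([.432,-.024,.262])
rel=(r.inv()*R.from_matrix(R2)).as_rotvec(); cur=p
for i in range(1,n+1):
    f=i/n; rr=r*R.from_rotvec(rel*f); h=gc+(gt-gc)*np.array([f,f,min(1,2.2*f)])
    nx=h+.019*rr.as_matrix()[:,2]; rp=r*R.from_rotvec(rel*(i-1)/n)
    t=rp.inv().apply(nx-cur)*1e3; cur=nx
    Rp=rr.as_matrix()@G.T; O=cur+rr.as_matrix()@off
    gpts=xf(grip(.0335),cur,rr.as_matrix()); pp=xf(potpts,O,Rp)
    print([0]+t.round(1).tolist()+(rel/n).round(3).tolist(),'tilt',round(np.degrees(np.arccos(Rp[2,2])),0),'hits',hit_carton(gpts,.003).sum(),hit_carton(pp,.003).sum(),hit_env(gpts).sum())
E
python3 a6.py 13
```

```text
[0, -5.6, -6.4, -2.5, -0.04, 0.028, -0.156] tilt 107.0 hits 0 0 0
[0, -4.3, -7.1, -2.9, -0.04, 0.028, -0.156] tilt 98.0 hits 0 0 0
[0, -3.0, -7.7, -3.4, -0.04, 0.028, -0.156] tilt 90.0 hits 0 0 0
[0, -1.5, -8.0, -3.8, -0.04, 0.028, -0.156] tilt 81.0 hits 0 0 0
[0, -0.1, -8.0, -4.2, -0.04, 0.028, -0.156] tilt 72.0 hits 0 0 0
[0, 1.3, -7.1, -4.2, -0.04, 0.028, -0.156] tilt 63.0 hits 0 0 0
[0, 0.5, 0.8, -0.1, -0.04, 0.028, -0.156] tilt 54.0 hits 0 0 0
[0, 0.5, 0.8, -0.1, -0.04, 0.028, -0.156] tilt 45.0 hits 0 0 0
[0, 0.5, 0.7, -0.1, -0.04, 0.028, -0.156] tilt 36.0 hits 0 0 0
[0, 0.5, 0.7, -0.1, -0.04, 0.028, -0.156] tilt 27.0 hits 0 0 0
[0, 0.5, 0.7, -0.1, -0.04, 0.028, -0.156] tilt 18.0 hits 0 0 0
[0, 0.5, 0.7, -0.1, -0.04, 0.028, -0.156] tilt 9.0 hits 0 0 0
[0, 0.5, 0.7, -0.1, -0.04, 0.028, -0.156] tilt nan hits 0 0 0a6.py:13: RuntimeWarning: invalid value encountered in arccos
  print([0]+t.round(1).tolist()+(rel/n).round(3).tolist(),'tilt',round(np.degrees(np.arccos(Rp[2,2])),0),'hits',hit_carton(gpts,.003).sum(),hit_carton(pp,.003).sum(),hit_env(gpts).sum())
```

Emit:
jog_arm --pt "0 -5.6 -6.4 -2.5 -0.04 0.028 -0.156" --pt "0 -4.3 -7.1 -2.9 -0.04 0.028 -0.156" --pt "0 -3 -7.7 -3.4 -0.04 0.028 -0.156" --pt "0 -1.5 -8 -3.8 -0.04 0.028 -0.156" --pt "0 0 -8 -4.2 -0.04 0.028 -0.156"

```text
time_s: 11.58
tcp_pos: [0.4223, -0.0087, 0.245]
ee_rot: [-0.507, 0.802, 0.291, -0.123]
contact_force: [-0.6, -0.4, -3.8]
opening: 0.0656
```

Emit:
jog_arm --pt "0 1.3 -7.1 -4.2 -0.04 0.028 -0.156" --pt "0 0.5 0.8 0 -0.04 0.028 -0.156" --pt "0 0.5 0.8 0 -0.04 0.028 -0.156" --pt "0 0.5 0.7 0 -0.04 0.028 -0.156" --pt "0 0.5 0.7 0 -0.04 0.028 -0.156"

```text
time_s: 12.2
tcp_pos: [0.4258, -0.0082, 0.2517]
ee_rot: [-0.454, 0.683, 0.549, 0.162]
contact_force: [-0.1, -0.6, -3.2]
opening: 0.0654
```

Emit:
jog_arm --pt "0 0.5 0.7 0 -0.04 0.028 -0.156" --pt "0 0.5 0.7 0 -0.04 0.028 -0.156" --pt "0 0.5 0.7 0 -0.04 0.028 -0.156" --pt "0 0 0 0 0 0 0"

```text
time_s: 12.7
tcp_pos: [0.4276, -0.008, 0.2517]
ee_rot: [-0.387, 0.559, 0.659, 0.322]
contact_force: [-0.3, -0.6, -3.7]
opening: 0.0652
```

```bash
python3 log.py
cat > a7.py <<'E'
from pour import *
t=np.array(g['p'])+[0,0,.15]
rows(t,G,0,45,.12)
E
python3 a7.py
python3 - <<'E'
from h import *
snap('scene','s8')
b=cv2.imread('pics/s8.png'); cv2.imwrite('pics/s8c.png',cv2.resize(b[90:290,150:350],None,fx=3,fy=3,interpolation=cv2.INTER_CUBIC))
E
```

```text
t 12.7 q [ 0.904  0.792 -0.574  1.81  -0.484  1.291  0.81 ] p [ 0.4276 -0.008   0.2517] z [-0.15   0.857 -0.494] y [ 0.986  0.169 -0.008] f [-0.3 -0.6 -3.7] op 0.0652
[0, -28.3, -2.1, -33.9, -0.0606, -0.0004, 0.0334]
[0, -28.3, 0.9, -33.9, -0.0606, -0.0004, 0.0334]
[0, -28.2, 3.9, -33.8, -0.0606, -0.0004, 0.0334]
[0, -28.1, 6.9, -33.4, -0.0606, -0.0004, 0.0334]
[0, -27.8, 9.9, -32.9, -0.0606, -0.0004, 0.0334]
n 5 dist 0.221 ang 0.346
```

View pics/s8c.png

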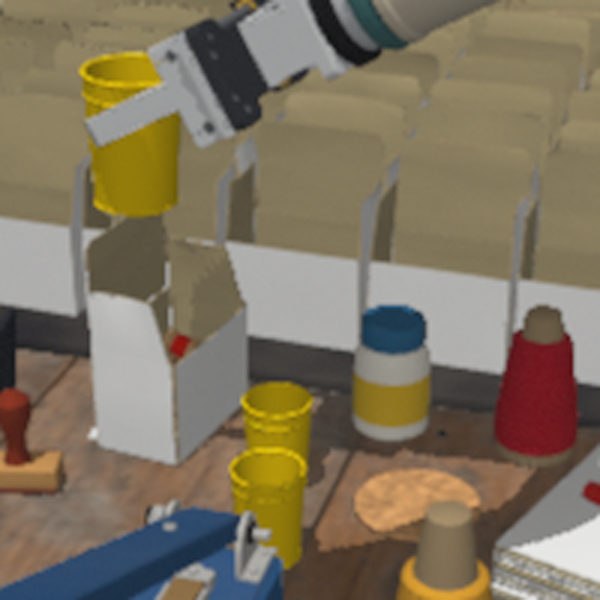

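Emit:
jog_arm --pt "0 -28.3 -2.1 -33.9 -0.06 0 0.033" --pt "0 -28.3 0.9 -33.9 -0.06 0 0.033" --pt "0 -28.2 3.9 -33.8 -0.06 0 0.033" --pt "0 -28.1 6.9 -33.4 -0.06 0 0.033" --pt "0 -27.8 9.9 -32.9 -0.06 0 0.033"

```text
time_s: 13.38
tcp_pos: [0.456, -0.2239, 0.2128]
ee_rot: [-0.324, 0.662, 0.556, 0.384]
contact_force: [0.4, -0.3, -3.0]
opening: 0.0651
```

Emit:
jog_arm --pt "0 0 0 0 0 0 0" --pt "0 0 0 0 0 0 0"

```text
time_s: 13.62
tcp_pos: [0.4559, -0.2216, 0.2133]
ee_rot: [-0.325, 0.661, 0.557, 0.384]
contact_force: [-0.4, 1.0, -3.1]
opening: 0.0654
```

```bash
python3 log.py
cat > a8.py <<'E'
from pour import *
t=np.array(g['p'])+[0,0,.012]
rows(t,G,0,40,.12)
E
python3 a8.py
python3 - <<'E'
from h import *
cs=viewer.get_calibration('scene')
im=snap('scene','s9')
# coaster from s8 (unoccluded mostly): cork mask
b=cv2.imread('pics/s8.png');h=cv2.cvtColor(b,cv2.COLOR_BGR2HSV)
m=cv2.inRange(h,(8,70,140),(20,200,255));m[:235]=0;m[280:]=0;m[:,:255]=0;m[:,320:]=0
m=cv2.morphologyEx(m,cv2.MORPH_OPEN,np.ones((3,3)))
ys,xs=np.nonzero(m);print(len(xs),xs.min(),xs.max(),ys.min(),ys.max())
E
```

```text
t 13.62 q [ 1.143  0.918 -0.448  1.559 -0.485  1.408  0.823] p [ 0.4559 -0.2216  0.2133] z [ 0.146  0.857 -0.494] y [ 0.986 -0.168 -0.001] f [-0.4  1.  -3.1] op 0.0654
[0, -30.5, -0.4, 16.6, -0.0013, -0.0009, 0.0013]
[0, -30.5, -0.4, 16.6, -0.0013, -0.0009, 0.0013]
[0, -30.4, -0.4, 16.6, -0.0013, -0.0009, 0.0013]
[0, -30.4, -0.3, 16.6, -0.0013, -0.0009, 0.0013]
n 4 dist 0.1387 ang 0.008
786 256 319 245 268
```

View pics/s9.png

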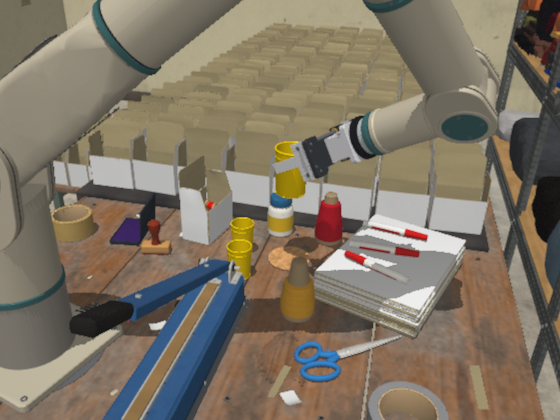

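Emit:
jog_arm --pt "0 -30.5 -0.4 16.6 -0.001 -0.001 0.001" --pt "0 -30.5 -0.4 16.6 -0.001 -0.001 0.001" --pt "0 -30.4 -0.4 16.6 -0.001 -0.001 0.001" --pt "0 -30.4 -0.4 16.6 -0.001 -0.001 0.001" --pt "0 0 0 0 0 0 0"

```text
time_s: 14.3
tcp_pos: [0.453, -0.2232, 0.0731]
ee_rot: [-0.324, 0.663, 0.555, 0.383]
contact_force: [0.5, -0.4, -2.3]
opening: 0.0653
```

```bash
python3 log.py
cat > a9.py <<'E'
from pour import *
t=np.array(g['p'])+[0,0,.0005]
rows(t,G,0,6,.12)
E
python3 a9.py
python3 - <<'E'
from h import *
im=snap('wrist','w8')
E
```

```text
t 14.3 q [ 1.129  1.122 -0.412  1.56  -0.438  1.248  0.931] p [ 0.453  -0.2232  0.0731] z [ 0.148  0.856 -0.496] y [ 0.985 -0.173 -0.004] f [ 0.5 -0.4 -2.3] op 0.0653
[0, -4.5, 0.5, 2.2, -0.0014, -0.0007, -0.0003]
[0, -4.5, 0.5, 2.2, -0.0014, -0.0007, -0.0003]
n 2 dist 0.01 ang 0.003
```

View pics/w8.png

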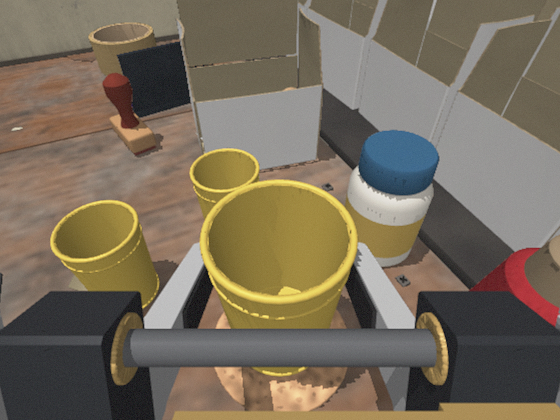

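Emit:
jog_arm --pt "0 -4.5 0.5 2.2 0 0 0" --pt "0 -4.5 0.5 2.2 0 0 0" --pt "0 0 0 0 0 0 0" --pt "0 0 0 0 0 0 0"

```text
time_s: 14.85
tcp_pos: [0.4546, -0.2262, 0.0645]
ee_rot: [-0.322, 0.664, 0.556, 0.384]
contact_force: [-0.3, 0.9, -3.5]
opening: 0.0651
```

```bash
python3 log.py
```

```text
t 14.85 q [ 1.129  1.135 -0.41   1.551 -0.436  1.241  0.937] p [ 0.4546 -0.2262  0.0645] z [ 0.152  0.854 -0.498] y [ 0.984 -0.176 -0.   ] f [-0.3  0.9 -3.5] op 0.0651
```

Not yet in contact (force still −3.5 N); about 2 mm to go.

Emit:
jog_arm --pt "0 -0.5 0 1.5 0 0 0" --pt "0 -0.5 0 0 0 0 0" --pt "0 0 0 0 0 0 0"

```text
time_s: 15.22
tcp_pos: [0.4548, -0.225, 0.0629]
ee_rot: [-0.322, 0.663, 0.555, 0.384]
contact_force: [-0.8, -0.2, -1.9]
opening: 0.0651
```

```bash
python3 log.py
```

```text
t 15.22 q [ 1.129  1.138 -0.411  1.552 -0.436  1.238  0.939] p [ 0.4548 -0.225   0.0629] z [ 0.152  0.854 -0.497] y [ 0.984 -0.175 -0.001] f [-0.8 -0.2 -1.9] op 0.0651
```

Emit:
jog_arm --pt "0 -0.8 0 0.5 0 0 0" --pt "0 0 0 0 0 0 0"

```text
time_s: 15.48
tcp_pos: [0.455, -0.2244, 0.0627]
ee_rot: [-0.322, 0.663, 0.555, 0.385]
contact_force: [0.7, 2.0, 2.9]
opening: 0.065
```

```bash
python3 log.py
```

```text
t 15.47 q [ 1.128  1.139 -0.411  1.552 -0.437  1.238  0.939] p [ 0.455  -0.2244  0.0627] z [ 0.152  0.855 -0.496] y [ 0.985 -0.175 -0.   ] f [0.7 2.  2.9] op 0.065
```

Seated. Open and back off along the tool axis.

Emit:
jog_arm --pt "100 0 0 0 0 0 0" --pt "100 0 0 0 0 0 0" --pt "100 0 0 0 0 0 0" --pt "100 0 0 0 0 0 0" --pt "100 0 0 0 0 0 0"

```text
time_s: 16.1
tcp_pos: [0.4546, -0.2253, 0.0615]
ee_rot: [-0.322, 0.664, 0.556, 0.384]
contact_force: [0.1, -0.5, 0.1]
opening: 0.0945
```

Emit:
jog_arm --pt "100 0 0 -15 0 0 0" --pt "100 0 0 -30 0 0 0" --pt "100 0 0 -40 0 0 0" --pt "100 0 0 -40 0 0 0" --pt "100 0 0 0 0 0 0"

```text
time_s: 16.73
tcp_pos: [0.4354, -0.3364, 0.1246]
ee_rot: [-0.319, 0.666, 0.555, 0.383]
contact_force: [-0.3, 0.5, -1.5]
opening: 0.0938
```

```bash
python3 log.py;  python3 - <<'E'
from h import *
im=snap('wrist','w9'); snap('top','t9'); snap('scene','s10')
E
```

```text
t 16.73 q [ 1.193  1.117 -0.376  1.295 -0.388  1.53   0.881] p [ 0.4354 -0.3364  0.1246] z [ 0.156  0.85  -0.503] y [ 0.984 -0.18   0.002] f [-0.3  0.5 -1.5] op 0.0938
```

View pics/w9.png

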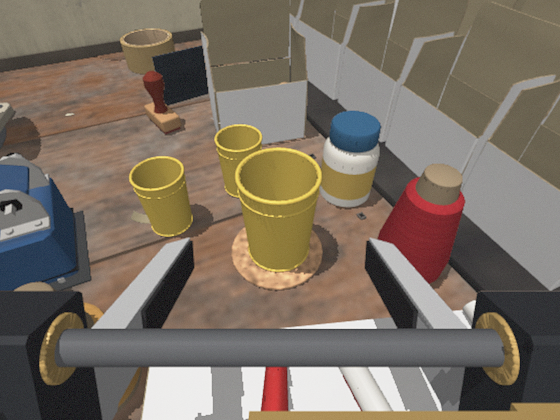

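View pics/t9.png

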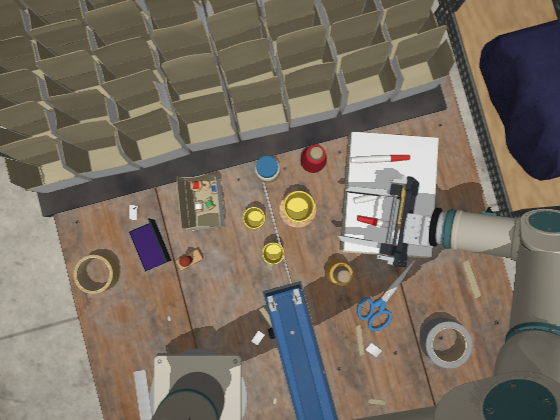

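View pics/s10.png

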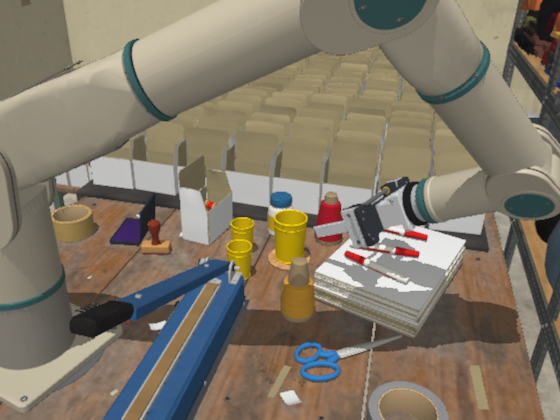

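Emit:
jog_arm --pt "100 30 0 -17 0 0 0" --pt "100 43 0 -25 0 0 0" --pt "100 43 0 -25 0 0 0" --pt "100 35 0 -20 0 0 0" --pt "100 0 0 0 0 0 0"

```text
time_s: 17.5
tcp_pos: [0.4368, -0.3313, 0.3008]
ee_rot: [-0.32, 0.663, 0.557, 0.384]
contact_force: [-0.5, 0.0, 0.7]
opening: 0.094
```

```bash
python3 log.py;  python3 - <<'E'
from h import *
a=snap('top','t10'); b=snap('scene','s11')
cv2.imwrite('pics/t10c.png',np.hstack([cv2.resize(a[165:240,165:230],None,fx=6,fy=6,interpolation=cv2.INTER_CUBIC),cv2.resize(b[150:250,170:240],None,fx=4.5,fy=4.5,interpolation=cv2.INTER_CUBIC)]))
cal=viewer.get_calibration('top')
hsv=cv2.cvtColor(a,cv2.COLOR_BGR2HSV)
m=cv2.inRange(hsv,(22,140,90),(35,255,255)); 
cs,_=cv2.findContours(m,cv2.RETR_EXTERNAL,cv2.CHAIN_APPROX_NONE)
for k in cs:
    if len(k)>30:
        e=cv2.fitEllipse(k); print('yellow',np.round(e[0],1), onplane(cal,*e[0],.099).round(4).tolist())
E
```

```text
t 17.5 q [ 1.2    0.907 -0.411  1.246 -0.46   1.739  0.738] p [ 0.4368 -0.3313  0.3008] z [ 0.152  0.853 -0.5  ] y [ 0.985 -0.174  0.003] f [-0.5  0.   0.7] op 0.094
yellow [272.6 252.9] [0.3488, -0.1821, 0.099]
yellow [253.5 217.5] [0.4267, -0.1399, 0.099]
yellow [298.4 205.8] [0.4524, -0.239, 0.099]
```

View pics/t10c.png

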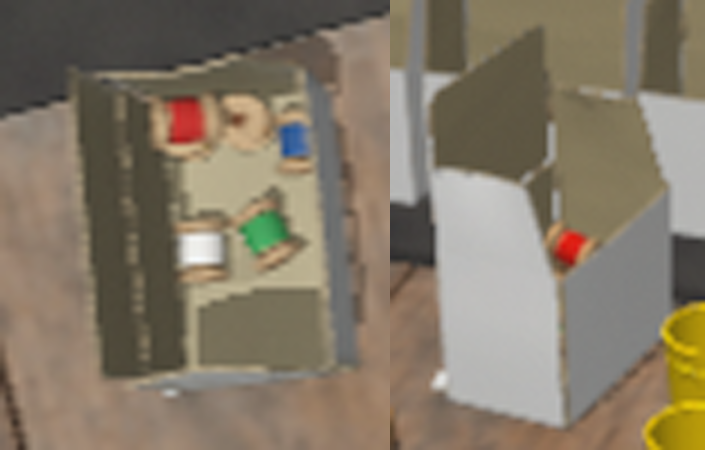

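View pics/t10.png

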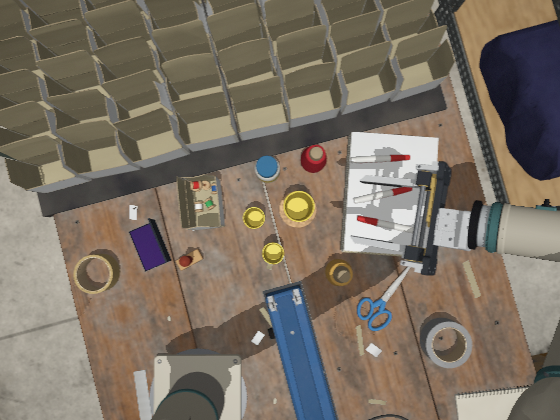

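Run:
```python
from h import *
ct=viewer.get_calibration('top'); cs=viewer.get_calibration('scene')
def tri(u1,u2):
    o1,d1=ray(ct,*u1);o2,d2=ray(cs,*u2)
    A=np.array([d1,-d2]).T; t=np.linalg.lstsq(A,o2-o1,rcond=None)[0]
    p,q=o1+t[0]*d1,o2+t[1]*d2; return ((p+q)/2).round(4),np.linalg.norm(p-q).round(4)
print(tri((195.4,184.6),(209.8,204.7)))
```

```text
(array([0.5055, 0.0008, 0.0395]), np.float64(0.0013))
```

```bash
cat > b1.py <<'E'
from mv import *
Rm=toolR([0,0,-1],[.985,-.17,0]); print(Rm.round(2).tolist())
rows([.47,-.49,.27],Rm,50,50,.17)
print([ (round(m,2),q.round(2).tolist()) for m,q in ik(np.array([.47,-.49,.27]),Rm,1,seed=st()[0]['joints'])])
E
python3 b1.py
```

```text
[[0.17, 0.99, 0.0], [0.99, -0.17, 0.0], [0.0, 0.0, -1.0]]
[50, -14.1, 8.8, -16.7, 0.0001, -0.15, -0.0007]
[50, -16.4, 8.8, -14.4, 0.0001, -0.15, -0.0007]
[50, -18.4, 8.8, -11.8, 0.0001, -0.15, -0.0007]
[50, -20.0, 8.8, -8.9, 0.0001, -0.15, -0.0007]
[50, -21.1, 8.8, -5.8, 0.0001, -0.15, -0.0007]
[50, -21.7, 8.7, -2.6, 0.0001, -0.15, -0.0007]
[50, -21.9, 8.7, 0.7, 0.0001, -0.15, -0.0007]
n 7 dist 0.1648 ang 1.05
[(np.float64(0.78), [0.9, 0.66, -0.21, 1.3, 0.14, 1.2, 0.52])]
```

Emit:
jog_arm --pt "50 -14.1 8.8 -16.7 0 -0.15 0" --pt "50 -16.4 8.8 -14.4 0 -0.15 0" --pt "50 -18.4 8.8 -11.8 0 -0.15 0" --pt "50 -20 8.8 -8.9 0 -0.15 0" --pt "50 -21.1 8.8 -5.8 0 -0.15 0"

```text
time_s: 18.23
tcp_pos: [0.4597, -0.446, 0.2765]
ee_rot: [-0.096, 0.758, 0.635, 0.112]
contact_force: [0.1, 0.3, -0.3]
opening: 0.0484
```

Emit:
jog_arm --pt "50 -21.7 8.7 -2.6 0 -0.15 0" --pt "50 -21.9 8.7 0.7 0 -0.15 0" --pt "50 0 0 0 0 0 0" --pt "50 0 0 0 0 0 0"

```text
time_s: 18.73
tcp_pos: [0.4687, -0.4909, 0.2692]
ee_rot: [-0.002, 0.767, 0.642, -0.0]
contact_force: [0.2, -0.2, -0.3]
opening: 0.047
```

```bash
python3 log.py;  python3 - <<'E'
from h import *
c=viewer.get_calibration('wrist'); a=snap('wrist','w10')
E
```

```text
t 18.73 q [ 0.849  0.626 -0.15   1.335  0.094  1.192  0.515] p [ 0.4687 -0.4909  0.2692] z [-0.003  0.003 -1.   ] y [ 0.984 -0.176 -0.004] f [ 0.2 -0.2 -0.3] op 0.047
```

View pics/w10.png

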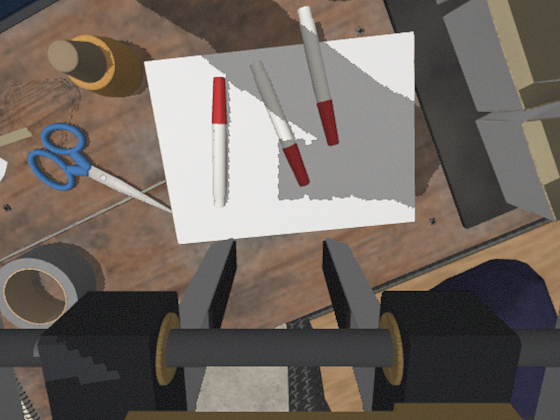

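```bash
cat > mk.py <<'E'
from h import *
import json
c=viewer.get_calibration('wrist'); a=cv2.imread('pics/w10.png')
hsv=cv2.cvtColor(a,cv2.COLOR_BGR2HSV)
red=cv2.inRange(hsv,(0,150,60),(8,255,255))|cv2.inRange(hsv,(172,150,60),(180,255,255))
cs,_=cv2.findContours(red,cv2.RETR_EXTERNAL,cv2.CHAIN_APPROX_NONE)
for k in cs:
    if cv2.contourArea(k)>150:
        r=cv2.minAreaRect(k); print('cap',np.round(r[0],1),np.round(r[1],1),onplane(c,*r[0],.07).round(4))
E=dict(M1=((219,78),(219,207)),M2=((258,61),(304,186)),M3=((304,8),(334,145)))
for n,(u,v) in E.items():
    A,B=onplane(c,*u,.07),onplane(c,*v,.07); d=A-B; print(n,A.round(4),B.round(4),'mid',((A+B)/2).round(4),'len',np.linalg.norm(d).round(4),'ang',np.degrees(np.arctan2(d[1],d[0])).round(1))
E
python3 mk.py
cat > crop.py <<'E'
import cv2,sys
a=cv2.imread('pics/w10.png');cv2.imwrite('pics/w10c.png',cv2.resize(a[0:240,140:420],None,fx=2.5,fy=2.5,interpolation=cv2.INTER_CUBIC))
E
python3 crop.py
```

```text
cap [297.1 165.2] [40.8 13.5] [ 0.4921 -0.4747  0.07  ]
cap [329.  122.6] [43.4 14.3] [ 0.5322 -0.4366  0.07  ]
cap [219.   99.5] [45. 14.] [ 0.4243 -0.3937  0.07  ]
M1 [ 0.4289 -0.3733  0.07  ] [ 0.399  -0.5053  0.07  ] mid [ 0.414  -0.4393  0.07  ] len 0.1353 ang 77.3
M2 [ 0.4708 -0.3646  0.07  ] [ 0.4957 -0.4986  0.07  ] mid [ 0.4833 -0.4316  0.07  ] len 0.1363 ang 100.5
M3 [ 0.5237 -0.3257  0.07  ] [ 0.5341 -0.4605  0.07  ] mid [ 0.5289 -0.3931  0.07  ] len 0.1352 ang 94.4
```

View pics/w10c.png

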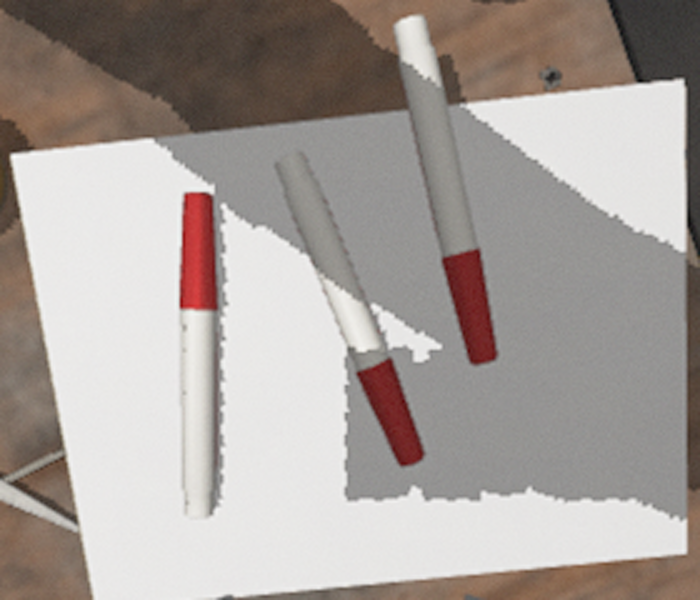

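```bash
cat > pick.py <<'E'
from mv import *
def pickR(ang):
    a=np.radians(ang); return toolR([0,0,-1],[np.sin(a),-np.cos(a),0])
def pick(mid,ang,z,d=.02,g=45,mm=45,rot=.17):
    a=np.radians(ang); h=np.array([np.cos(a),np.sin(a)]); t=np.array([mid[0]+d*h[0],mid[1]+d*h[1],z])
    print('tgt',t.round(4)); rows(t,pickR(ang),g,mm,rot)
E
python3 -c "
from pick import *
pick((.5289,-.3931),94.4,.13)"
```

```text
tgt [ 0.5274 -0.3732  0.13  ]
[45, 25.4, 7.5, 27.9, -0.0006, -0.0004, -0.051]
[45, 25.0, 8.8, 27.9, -0.0006, -0.0004, -0.051]
[45, 24.5, 10.0, 27.9, -0.0006, -0.0004, -0.051]
[45, 24.0, 11.2, 27.9, -0.0006, -0.0004, -0.051]
[45, 23.4, 12.4, 27.9, -0.0006, -0.0004, -0.051]
n 5 dist 0.1922 ang 0.255
```

Emit:
jog_arm --pt "45 25.4 7.5 27.9 0 0 -0.051" --pt "45 25 8.8 27.9 0 0 -0.051" --pt "45 24.5 10 27.9 0 0 -0.051" --pt "45 24 11.2 27.9 0 0 -0.051" --pt "45 23.4 12.4 27.9 0 0 -0.051"

```text
time_s: 19.4
tcp_pos: [0.5277, -0.3734, 0.1295]
ee_rot: [-0.001, 0.679, 0.734, -0.0]
contact_force: [0.9, 0.5, 0.2]
opening: 0.0424
```

Emit:
jog_arm --pt "45 0 0 0 0 0 0"

```text
time_s: 19.52
tcp_pos: [0.5275, -0.3705, 0.1285]
ee_rot: [-0.003, 0.678, 0.735, -0.0]
contact_force: [-0.7, -0.4, -0.1]
opening: 0.0424
```

```bash
python3 log.py;  python3 -c "
from pick import *
pick((.5289,-.3931),94.4,.066,mm=25)
c=viewer.get_calibration('wrist'); snap('wrist','w11')
for p in ([.5237,-.3257,.07],[.5341,-.4605,.07],[.5274,-.3732,.07]): print(proj(c,p).round(0))
"
```

```text
t 19.52 q [ 0.689  0.714 -0.203  1.596  0.174  0.856  0.499] p [ 0.5275 -0.3705  0.1285] z [-0.005  0.005 -1.   ] y [ 0.997  0.08  -0.005] f [-0.7 -0.4 -0.1] op 0.0424
tgt [ 0.5274 -0.3732  0.066 ]
[45, -1.0, -0.0, 20.8, -0.0015, -0.0016, 0.001]
[45, -1.0, -0.1, 20.8, -0.0015, -0.0016, 0.001]
[45, -0.9, -0.1, 20.8, -0.0015, -0.0016, 0.001]
n 3 dist 0.0625 ang 0.007
[277. 159.]
[277. 335.]
[277. 227.]
```

View pics/w11.png

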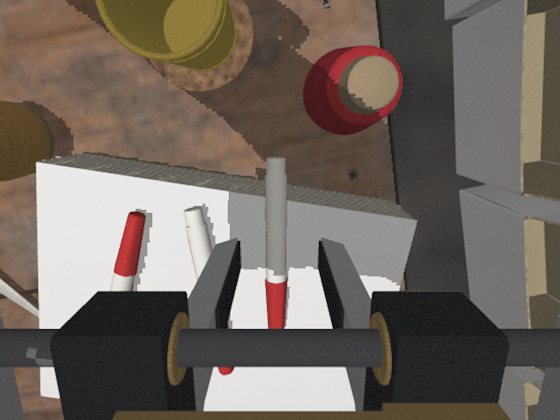

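Emit:
jog_arm --pt "45 -1 0 20.8 -0.001 -0.001 0.001" --pt "45 -1 0 20.8 -0.001 -0.001 0.001" --pt "45 -1 0 20.8 -0.001 -0.001 0.001" --pt "45 0 0 0 0 0 0"

```text
time_s: 20.08
tcp_pos: [0.5271, -0.3783, 0.0685]
ee_rot: [0.002, 0.681, 0.732, -0.001]
contact_force: [0.1, 0.0, 0.2]
opening: 0.0421
```

```bash
python3 log.py
```

```text
t 20.07 q [ 0.684  0.79  -0.182  1.633  0.197  0.734  0.48 ] p [ 0.5271 -0.3783  0.0685] z [ 0.001 -0.004 -1.   ] y [0.997 0.072 0.   ] f [0.1 0.  0.2] op 0.0421
```

Emit:
jog_arm --pt "45 2 0 2.5 0 0 0" --pt "45 0 0 0 0 0 0" --pt "0 0 0 0 0 0 0" --pt "0 0 0 0 0 0 0" --pt "0 0 0 0 0 0 0"

```text
time_s: 20.7
tcp_pos: [0.5287, -0.374, 0.0663]
ee_rot: [0.002, 0.68, 0.733, -0.0]
contact_force: [-0.4, -0.7, -0.1]
opening: 0.0155
```

Emit:
jog_arm --pt "0 0 0 0 0 0 0" --pt "0 0 0 0 0 0 0"

```text
time_s: 20.95
tcp_pos: [0.5288, -0.3739, 0.0663]
ee_rot: [0.002, 0.68, 0.733, -0.0]
contact_force: [0.3, 0.0, 0.8]
opening: 0.0139
```

```bash
python3 log.py; python3 -c "
from pick import *
snap('wrist','w12')"
```

```text
t 20.95 q [ 0.679  0.791 -0.182  1.639  0.198  0.725  0.477] p [ 0.5288 -0.3739  0.0663] z [ 0.002 -0.003 -1.   ] y [0.997 0.076 0.002] f [0.3 0.  0.8] op 0.0139
```

View pics/w12.png

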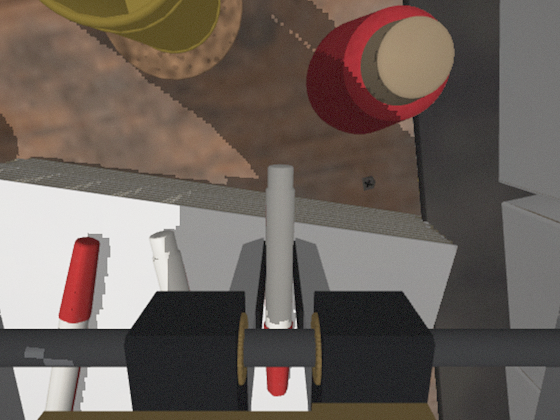

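Emit:
jog_arm --pt "0 0 0 -10 0 0 0" --pt "0 0 0 -20 0 0 0" --pt "0 0 0 -30 0 0 0" --pt "0 0 0 -30 0 0 0" --pt "0 0 0 0 0 0 0"

```text
time_s: 21.62
tcp_pos: [0.5303, -0.3746, 0.1591]
ee_rot: [0.005, 0.68, 0.733, 0.0]
contact_force: [0.5, 0.6, 0.2]
opening: 0.0139
```

```bash
python3 log.py; python3 -c "
from pick import *
snap('wrist','w13');snap('scene','s13')"
```

```text
t 21.62 q [ 0.693  0.677 -0.207  1.574  0.168  0.899  0.502] p [ 0.5303 -0.3746  0.1591] z [ 0.007 -0.006 -1.   ] y [0.997 0.075 0.007] f [0.5 0.6 0.2] op 0.0139
```

View pics/w13.png

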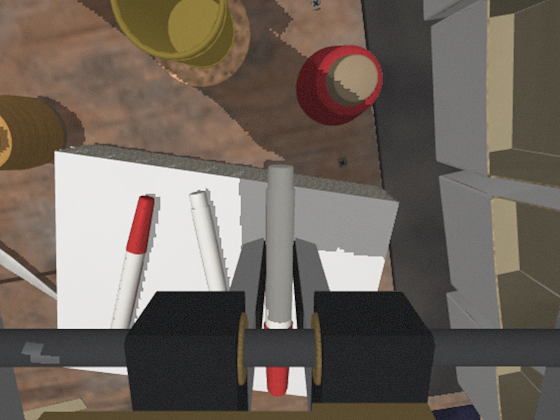

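View pics/s13.png

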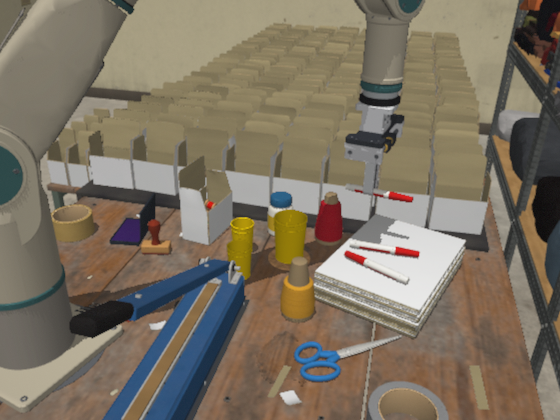

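```bash
cat > drop.py <<'E'
from pick import *
POT=np.array([.452,-.239,0])
def drop(ps,al=20,fz=.035,foot=-.0875,zo=-.0037,back=-.017,side=0.):
    Rm=graspR(al,ps,-1); a=np.radians(ps); h=np.array([np.cos(a),np.sin(a),0]); l=np.array([np.sin(a),-np.cos(a),0])
    F=POT+back*h+side*l+[0,0,fz]
    return F-Rm@np.array([foot,0,zo]),Rm
if __name__=='__main__':
    for ps in (60,70,80,90,100):
        for al in (15,20,25):
            t,Rm=drop(ps,al); pts=xf(grip(.02),t,Rm); S=ik(t,Rm,3,seed=np.array([1.14,1.1,-.42,1.55,-.43,1.4,.9]))
            print(ps,al,t.round(3),'hit',hit_env(pts).sum(),[(round(m,2),q.round(2).tolist()) for m,q in S[:1]])
E
python3 drop.py
```

```text
60 15 [ 0.457 -0.231  0.119] hit 0 [(np.float64(0.53), [1.43, 1.21, -0.63, 1.72, -0.57, 1.12, 0.9])]
60 20 [ 0.46  -0.225  0.116] hit 0 [(np.float64(0.51), [1.39, 1.15, -0.59, 1.76, -0.59, 1.06, 0.9])]
60 25 [ 0.464 -0.219  0.113] hit 0 [(np.float64(0.58), [1.4, 1.12, -0.65, 1.8, -0.52, 0.96, 0.82])]
70 15 [ 0.455 -0.23   0.119] hit 0 [(np.float64(0.6), [1.32, 1.22, -0.57, 1.58, -0.5, 1.31, 0.88])]
70 20 [ 0.458 -0.224  0.116] hit 0 [(np.float64(0.59), [1.29, 1.16, -0.54, 1.62, -0.51, 1.24, 0.88])]
70 25 [ 0.46  -0.217  0.113] hit 0 [(np.float64(0.57), [1.24, 1.09, -0.49, 1.67, -0.53, 1.18, 0.9])]
80 15 [ 0.454 -0.23   0.119] hit 0 [(np.float64(0.48), [1.19, 1.23, -0.48, 1.44, -0.47, 1.5, 0.9])]
80 20 [ 0.455 -0.223  0.116] hit 0 [(np.float64(0.56), [1.17, 1.17, -0.46, 1.49, -0.46, 1.42, 0.9])]
80 25 [ 0.456 -0.216  0.113] hit 0 [(np.float64(0.63), [1.14, 1.11, -0.44, 1.54, -0.46, 1.35, 0.91])]
90 15 [ 0.452 -0.23   0.119] hit 0 [(np.float64(0.37), [1.19, 1.32, -0.66, 1.3, -0.25, 1.61, 0.76])]
90 20 [ 0.452 -0.223  0.116] hit 0 [(np.float64(0.42), [1.1, 1.21, -0.48, 1.36, -0.36, 1.56, 0.89])]
90 25 [ 0.452 -0.216  0.113] hit 0 [(np.float64(0.5), [1.07, 1.15, -0.43, 1.42, -0.36, 1.48, 0.91])]
100 15 [ 0.45  -0.23   0.119] hit 0 [(np.float64(0.23), [1.19, 1.44, -0.92, 1.17, 0.0, 1.75, 0.6])]
100 20 [ 0.449 -0.223  0.116] hit 1 [(np.float64(0.31), [1.12, 1.31, -0.71, 1.24, -0.11, 1.67, 0.75])]
100 25 [ 0.448 -0.216  0.113] hit 0 [(np.float64(0.37), [1.03, 1.19, -0.49, 1.31, -0.24, 1.61, 0.9])]
```

```bash
cat > c1.py <<'E'
from drop import *
t,Rm=drop(75); h=t+[0,0,.115]; print(t.round(4),h.round(4))
mid=np.array([.495,-.37,.25]); rows(mid,Rm,0,45,.155); print('then'); rows(h,Rm,0,45,frm=(mid,R.from_matrix(Rm)))
E
python3 c1.py
```

```text
[ 0.4562 -0.2232  0.116 ] [ 0.4562 -0.2232  0.231 ]
[0, 0.6, -3.6, -10.5, -0.0226, 0.1347, 0.0329]
[0, 1.9, -3.4, -10.4, -0.0226, 0.1347, 0.0329]
[0, 3.2, -3.3, -10.1, -0.0226, 0.1347, 0.0329]
[0, 4.4, -3.2, -9.7, -0.0226, 0.1347, 0.0329]
[0, 5.6, -3.1, -9.1, -0.0226, 0.1347, 0.0329]
[0, 6.6, -3.1, -8.3, -0.0226, 0.1347, 0.0329]
[0, 7.6, -3.2, -7.4, -0.0226, 0.1347, 0.0329]
[0, 8.4, -3.3, -6.4, -0.0226, 0.1347, 0.0329]
[0, 9.1, -3.5, -5.3, -0.0226, 0.1347, 0.0329]
n 9 dist 0.0998 ang 1.265
then
[0, 6.8, -18.9, 32.6, 0.0, 0.0, 0.0]
[0, 6.8, -18.9, 32.6, 0.0, 0.0, 0.0]
[0, 6.8, -18.9, 32.6, 0.0, 0.0, 0.0]
[0, 6.8, -18.9, 32.6, 0.0, 0.0, 0.0]
n 4 dist 0.1531 ang 0.0
```

Emit:
jog_arm --pt "0 0.6 -3.6 -10.5 -0.023 0.135 0.033" --pt "0 1.9 -3.4 -10.4 -0.023 0.135 0.033" --pt "0 3.2 -3.3 -10.1 -0.023 0.135 0.033" --pt "0 4.4 -3.2 -9.7 -0.023 0.135 0.033" --pt "0 5.6 -3.1 -9.1 -0.023 0.135 0.033"

```text
time_s: 22.35
tcp_pos: [0.5095, -0.3718, 0.2076]
ee_rot: [-0.204, 0.697, 0.633, 0.267]
contact_force: [0.3, 0.8, -0.3]
opening: 0.0141
```

Emit:
jog_arm --pt "0 6.6 -3.1 -8.3 -0.023 0.135 0.033" --pt "0 7.6 -3.2 -7.4 -0.023 0.135 0.033" --pt "0 8.4 -3.3 -6.4 -0.023 0.135 0.033" --pt "0 9.1 -3.5 -5.3 -0.023 0.135 0.033" --pt "0 0 0 0 0 0 0"

```text
time_s: 22.98
tcp_pos: [0.4932, -0.371, 0.2456]
ee_rot: [-0.351, 0.651, 0.495, 0.456]
contact_force: [-0.6, -0.6, -0.1]
opening: 0.0138
```

```bash
python3 log.py; python3 -c "
from drop import *
t,Rm=drop(75); rows(t+[0,0,.115],Rm,0,40,.1)
snap('scene','s14')"
```

```text
t 22.98 q [ 1.219  1.146 -0.494  1.047 -0.517  1.775  0.644] p [ 0.4932 -0.371   0.2456] z [ 0.247  0.909 -0.337] y [ 0.965 -0.264 -0.005] f [-0.6 -0.6 -0.1] op 0.0138
[0, 7.7, -18.7, 32.5, 0.0008, -0.0013, -0.0016]
[0, 7.7, -18.6, 32.5, 0.0008, -0.0013, -0.0016]
[0, 7.8, -18.6, 32.6, 0.0008, -0.0013, -0.0016]
[0, 7.9, -18.5, 32.6, 0.0008, -0.0013, -0.0016]
n 4 dist 0.1531 ang 0.009
```

View pics/s14.png

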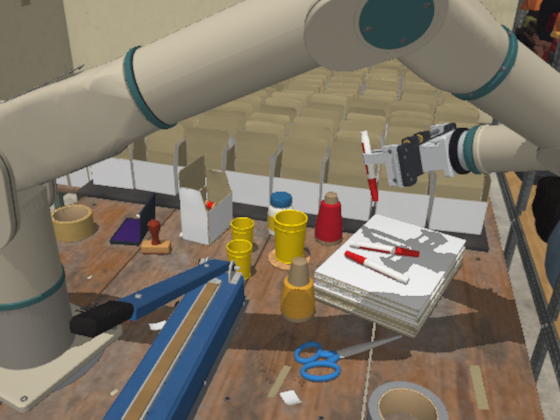

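Marker is held near vertical, red cap down at (374,190). Move to hover above the pot.

Emit:
jog_arm --pt "0 7.7 -18.7 32.5 0 -0.001 -0.001" --pt "0 7.7 -18.6 32.5 0 -0.001 -0.001" --pt "0 7.8 -18.6 32.6 0 -0.001 -0.001" --pt "0 7.9 -18.5 32.6 0 -0.001 -0.001" --pt "0 0 0 0 0 0 0"

```text
time_s: 23.65
tcp_pos: [0.4576, -0.2188, 0.2365]
ee_rot: [-0.348, 0.648, 0.502, 0.455]
contact_force: [0.4, -0.6, -0.1]
opening: 0.0141
```

```bash
python3 log.py
cat > c2.py <<'E'
from drop import *
import sys
t,Rm=drop(75); rows(t,Rm,0,30,.1)
if len(sys.argv)>1:
    tg=sys.argv[1]
    c=viewer.get_calibration('wrist'); snap('wrist','w'+tg)
    s,p,r=st(); F=p+r.apply([-.0875,0,-.0037]); print('foot',F.round(4))
    snap('scene','s'+tg); ct=viewer.get_calibration('scene'); print('foot in scene',proj(ct,F).round(0),'pot mouth',proj(ct,[.452,-.239,.099]).round(0))
E
python3 c2.py 15
```

```text
t 23.65 q [ 1.247  0.979 -0.539  1.584 -0.554  1.425  0.811] p [ 0.4576 -0.2188  0.2365] z [ 0.24   0.908 -0.344] y [ 0.967 -0.254  0.006] f [ 0.4 -0.6 -0.1] op 0.0141
[0, -22.9, -0.2, 7.4, -0.0005, 0.0004, 0.0014]
[0, -22.9, -0.2, 7.4, -0.0005, 0.0004, 0.0014]
[0, -23.0, -0.1, 7.4, -0.0005, 0.0004, 0.0014]
[0, -23.0, -0.1, 7.4, -0.0005, 0.0004, 0.0014]
[0, -23.0, -0.1, 7.4, -0.0005, 0.0004, 0.0014]
n 5 dist 0.1206 ang 0.008
foot [ 0.4504 -0.2537  0.1551]
foot in scene [297. 194.] pot mouth [290. 217.]
```

View pics/s15.png

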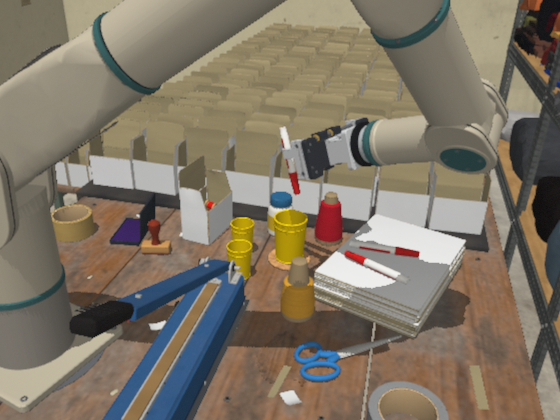

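View pics/w15.png

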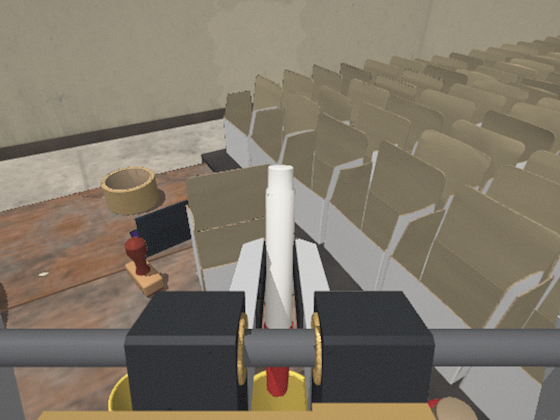

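Emit:
jog_arm --pt "0 -22.9 0 9.4 0 0 0.001" --pt "0 -22.9 0 7.4 0 0 0.001" --pt "0 -23 0 7.4 0 0 0.001" --pt "0 -23 0 7.4 0 0 0.001" --pt "0 0 0 0 0 0 0"

```text
time_s: 24.38
tcp_pos: [0.4574, -0.2238, 0.1356]
ee_rot: [-0.349, 0.651, 0.497, 0.455]
contact_force: [-0.3, -0.1, 0.7]
opening: 0.0143
```

```bash
python3 log.py; python3 c2.py 16
```

```text
t 24.38 q [ 1.234  1.133 -0.503  1.564 -0.511  1.336  0.89 ] p [ 0.4574 -0.2238  0.1356] z [ 0.245  0.908 -0.341] y [ 0.965 -0.262 -0.002] f [-0.3 -0.1  0.7] op 0.0143
[0, -18.3, -1.2, 7.0, 0.002, -0.0011, -0.0026]
n 1 dist 0.0196 ang 0.003
foot [ 0.4492 -0.2562  0.0561]
foot in scene [296. 238.] pot mouth [290. 217.]
```

View pics/s16.png

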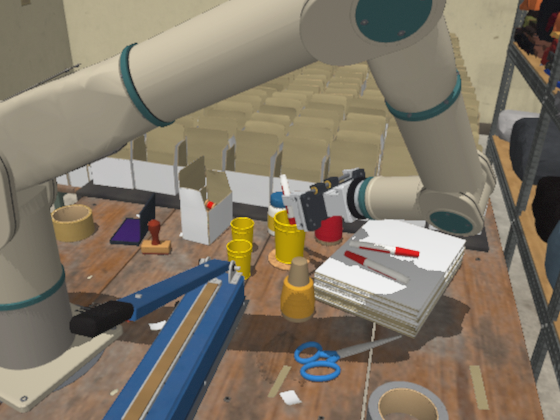

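Emit:
jog_arm --pt "0 -18.3 -1.2 9 0 0 0" --pt "0 0 0 0 0 0 0" --pt "30 0 0 0 0 0 0" --pt "30 0 0 0 0 0 0" --pt "30 0 0 0 0 0 0"

```text
time_s: 25.1
tcp_pos: [0.4576, -0.222, 0.1179]
ee_rot: [-0.348, 0.651, 0.499, 0.455]
contact_force: [-0.3, 0.5, -0.4]
opening: 0.028
```

Emit:
jog_arm --pt "32 0 0 0 0 0 0" --pt "32 0 0 0 0 0 0" --pt "32 0 0 0 0 0 0"

```text
time_s: 25.48
tcp_pos: [0.4575, -0.2219, 0.1176]
ee_rot: [-0.348, 0.651, 0.498, 0.455]
contact_force: [0.2, 0.1, 0.6]
opening: 0.0303
```

```bash
python3 log.py; python3 c2.py 17|tail -2; python3 -c "
import cv2
b=cv2.imread('pics/s17.png'); cv2.imwrite('pics/s17c.png',cv2.resize(b[150:290,230:380],None,fx=4,fy=4,interpolation=cv2.INTER_CUBIC))"
```

```text
t 25.48 q [ 1.231  1.158 -0.498  1.564 -0.504  1.314  0.908] p [ 0.4575 -0.2219  0.1176] z [ 0.246  0.906 -0.343] y [ 0.965 -0.261  0.002] f [0.2 0.1 0.6] op 0.0303
foot [ 0.4489 -0.2543  0.0366]
foot in scene [295. 246.] pot mouth [290. 217.]
```

View pics/s17c.png

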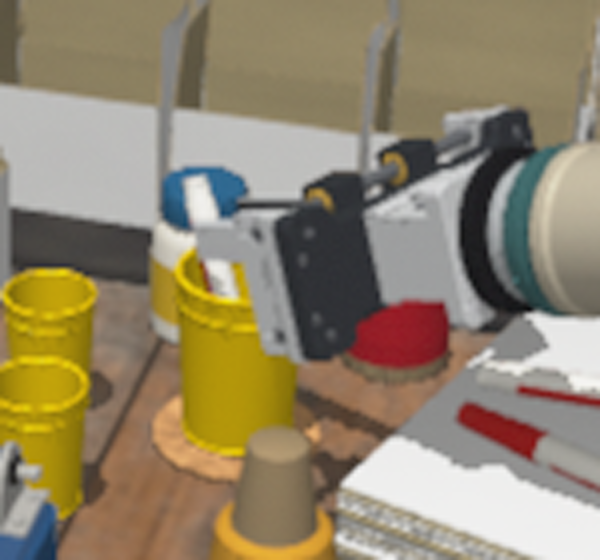

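View pics/w17.png

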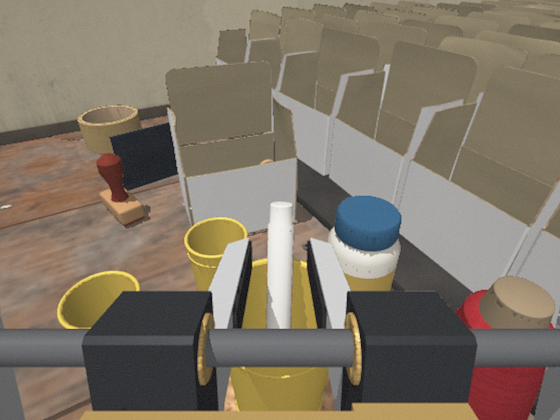

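Emit:
jog_arm --pt "32 0 0 -15 0 0 0" --pt "32 0 0 -30 0 0 0" --pt "32 0 0 -40 0 0 0" --pt "45 20 0 -35 0 0 0" --pt "45 40 0 -20 0 0 0"

```text
time_s: 26.2
tcp_pos: [0.4271, -0.3318, 0.2216]
ee_rot: [-0.347, 0.652, 0.497, 0.455]
contact_force: [0.6, -0.0, 0.4]
opening: 0.0416
```

```bash
python3 log.py; python3 -c "
from drop import *
rows([.44,-.45,.28],pickR(90),45,45,.16)
snap('wrist','w18'); snap('top','t18')"
```

```text
t 26.2 q [ 1.303  1.077 -0.478  1.316 -0.482  1.646  0.786] p [ 0.4271 -0.3318  0.2216] z [ 0.249  0.905 -0.344] y [ 0.964 -0.265 -0.   ] f [ 0.6 -0.   0.4] op 0.0416
[45, 2.1, 5.5, -15.5, 0.0204, -0.1515, -0.0293]
[45, -0.4, 5.2, -15.7, 0.0204, -0.1515, -0.0293]
[45, -3.0, 4.8, -15.6, 0.0204, -0.1515, -0.0293]
[45, -5.4, 4.4, -15.0, 0.0204, -0.1515, -0.0293]
[45, -7.7, 3.9, -14.1, 0.0204, -0.1515, -0.0293]
[45, -9.9, 3.3, -12.9, 0.0204, -0.1515, -0.0293]
[45, -11.8, 2.8, -11.3, 0.0204, -0.1515, -0.0293]
[45, -13.5, 2.2, -9.4, 0.0204, -0.1515, -0.0293]
n 8 dist 0.1325 ang 1.245
```

View pics/w18.png

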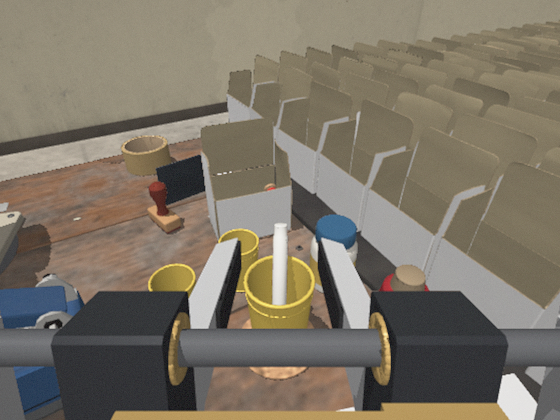

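Emit:
jog_arm --pt "45 2.1 5.5 -15.5 0.02 -0.152 -0.029" --pt "45 0 5.2 -15.7 0.02 -0.152 -0.029" --pt "45 -3 4.8 -15.6 0.02 -0.152 -0.029" --pt "45 -5.4 4.4 -15 0.02 -0.152 -0.029" --pt "45 -7.7 3.9 -14.1 0.02 -0.152 -0.029"

```text
time_s: 26.92
tcp_pos: [0.4365, -0.4039, 0.2596]
ee_rot: [-0.135, 0.719, 0.659, 0.179]
contact_force: [-0.5, 0.9, -0.9]
opening: 0.0425
```

Emit:
jog_arm --pt "45 -9.9 3.3 -12.9 0.02 -0.152 -0.029" --pt "45 -11.8 2.8 -11.3 0.02 -0.152 -0.029" --pt "45 -13.5 2.2 -9.4 0.02 -0.152 -0.029" --pt "45 0 0 0 0 0 0" --pt "45 0 0 0 0 0 0"

```text
time_s: 27.55
tcp_pos: [0.4405, -0.4474, 0.2803]
ee_rot: [0.001, 0.708, 0.707, 0.0]
contact_force: [0.1, -1.3, 0.2]
opening: 0.0424
```

```bash
python3 log.py; python3 -c "
from h import *
c=viewer.get_calibration('wrist'); a=snap('wrist','w19')
import json; json.dump({k:np.array(v).tolist() for k,v in c.items()},open('c19.json','w'))
"
```

```text
t 27.55 q [ 0.91   0.537 -0.267  1.481  0.149  1.142  0.615] p [ 0.4405 -0.4474  0.2803] z [ 0.001 -0.001 -1.   ] y [ 1.    -0.002  0.001] f [ 0.1 -1.3  0.2] op 0.0424
```

View pics/w19.png

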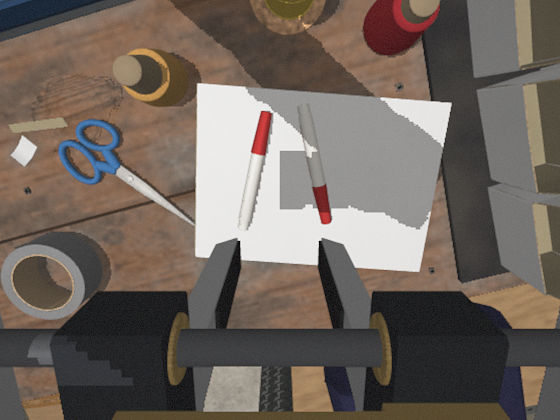

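```bash
cat > mk2.py <<'E'
from pick import *
c=json.load(open('c19.json'))
for n,(u,v) in dict(M1=((267,111),(243,229)),M2=((303,103),(326,222))).items():
    A,B=onplane(c,*u,.07),onplane(c,*v,.07); d=A-B; ang=np.degrees(np.arctan2(d[1],d[0])); m=(A+B)/2
    print(n,'mid',m.round(4),'len',np.linalg.norm(d).round(4),'ang',ang.round(1))
    if n=='M2': pick(m,ang,.115,g=40)
E
python3 mk2.py
```

```text
M1 mid [ 0.4151 -0.4373  0.07  ] len 0.1355 ang 77.5
M2 mid [ 0.4824 -0.4291  0.07  ] len 0.1352 ang 102.2
tgt [ 0.4781 -0.4096  0.115 ]
[40, 9.7, 9.4, 41.2, 0.0002, 0.0004, -0.054]
[40, 9.1, 9.9, 41.2, 0.0002, 0.0004, -0.054]
[40, 8.6, 10.4, 41.2, 0.0002, 0.0004, -0.054]
[40, 8.0, 10.9, 41.2, 0.0002, 0.0004, -0.054]
n 4 dist 0.1735 ang 0.216
```

Emit:
jog_arm --pt "40 9.7 9.4 41.2 0 0 -0.052" --pt "40 9.1 9.9 41.2 0 0 -0.052" --pt "40 8.6 10.4 41.2 0 0 -0.052" --pt "40 8 10.9 41.2 0 0 -0.052" --pt "40 0 0 0 0 0 0"

```text
time_s: 28.22
tcp_pos: [0.4772, -0.4075, 0.112]
ee_rot: [-0.002, 0.63, 0.776, 0.0]
contact_force: [-0.8, -0.0, 0.4]
opening: 0.0376
```

```bash
python3 log.py; python3 -c "
from pick import *
pick((.4826,-.4297),101.7,.066,mm=25,g=40)
c=viewer.get_calibration('wrist'); snap('wrist','w20')
"
```

```text
t 28.23 q [ 0.832  0.719 -0.282  1.66   0.257  0.804  0.643] p [ 0.4772 -0.4075  0.112 ] z [-0.004  0.003 -1.   ] y [ 0.979  0.205 -0.003] f [-0.8 -0.   0.4] op 0.0376
tgt [ 0.4785 -0.4101  0.066 ]
[40, -1.5, 0.4, 23.0, -0.0014, -0.0018, 0.0013]
[40, -1.5, 0.4, 23.0, -0.0014, -0.0018, 0.0013]
n 2 dist 0.0461 ang 0.005
```

View pics/w20.png

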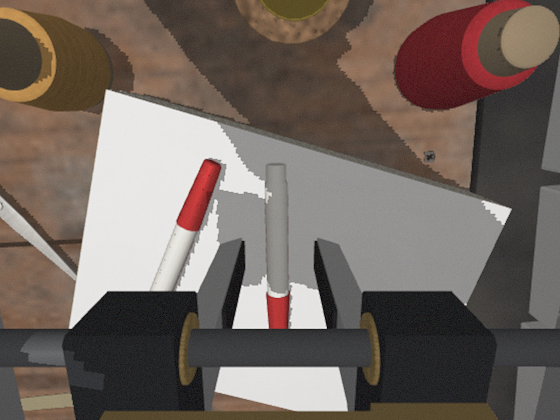

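Emit:
jog_arm --pt "40 -1.5 0 22 0 0 0" --pt "40 -1.5 0 23 0 0 0" --pt "40 0 0 0 0 0 0" --pt "40 0 0 0 0 0 0"

```text
time_s: 28.78
tcp_pos: [0.481, -0.4135, 0.0729]
ee_rot: [0.003, 0.63, 0.776, -0.001]
contact_force: [0.1, -0.7, 0.7]
opening: 0.0376
```

```bash
python3 log.py
```

```text
t 28.77 q [ 0.823  0.772 -0.263  1.678  0.281  0.722  0.627] p [ 0.481  -0.4135  0.0729] z [ 0.005 -0.005 -1.   ] y [0.979 0.205 0.003] f [ 0.1 -0.7  0.7] op 0.0376
```

Emit:
jog_arm --pt "40 3 -1.5 7 0 0 0" --pt "40 0 0 0 0 0 0"

```text
time_s: 29.02
tcp_pos: [0.4781, -0.4091, 0.0642]
ee_rot: [0.002, 0.63, 0.777, -0.001]
contact_force: [0.1, -0.6, 0.4]
opening: 0.0377
```

```bash
python3 log.py
```

```text
t 29.02 q [ 0.819  0.779 -0.259  1.694  0.285  0.702  0.621] p [ 0.4781 -0.4091  0.0642] z [ 0.002 -0.003 -1.   ] y [0.978 0.207 0.002] f [ 0.1 -0.6  0.4] op 0.0377
```

Emit:
jog_arm --pt "0 0 0 -1 0 0 0" --pt "0 0 0 0 0 0 0" --pt "0 0 0 0 0 0 0" --pt "0 0 0 0 0 0 0" --pt "0 0 0 0 0 0 0"

```text
time_s: 29.65
tcp_pos: [0.4786, -0.4095, 0.0653]
ee_rot: [0.002, 0.63, 0.777, -0.001]
contact_force: [-0.3, -0.1, 2.5]
opening: 0.0137
```

```bash
python3 log.py
```

```text
t 29.65 q [ 0.819  0.778 -0.26   1.692  0.285  0.703  0.621] p [ 0.4786 -0.4095  0.0653] z [ 0.003 -0.004 -1.   ] y [0.978 0.207 0.002] f [-0.3 -0.1  2.5] op 0.0137
```

Emit:
jog_arm --pt "0 0 0 -10 0 0 0" --pt "0 0 0 -20 0 0 0" --pt "0 0 0 -30 0 0 0" --pt "0 0 0 -30 0 0 0" --pt "0 0 0 0 0 0 0"

```text
time_s: 30.28
tcp_pos: [0.4798, -0.4102, 0.1579]
ee_rot: [0.005, 0.63, 0.777, -0.0]
contact_force: [0.2, 0.6, -1.1]
opening: 0.0139
```

```bash
python3 log.py; python3 -c "
from pick import *
snap('wrist','w21');snap('scene','s21')"; sed -i 's/^t,Rm=drop(75).*/t,Rm=drop(82,side=-.006,zo=-.0055); h=t+[0,0,.115]; print(t.round(4),h.round(4))/' c1.py; sed -i 's/mid=np.array.*; rows(mid/mid=np.array([.46,-.37,.25]); rows(mid/' c1.py; python3 c1.py
```

```text
t 30.27 q [ 0.843  0.661 -0.299  1.627  0.239  0.879  0.66 ] p [ 0.4798 -0.4102  0.1579] z [ 0.007 -0.007 -1.   ] y [0.978 0.207 0.006] f [ 0.2  0.6 -1.1] op 0.0139
[ 0.4486 -0.2202  0.1153] [ 0.4486 -0.2202  0.2303]
[0, 4.6, -1.0, -10.6, -0.0234, 0.1347, 0.0339]
[0, 6.0, -1.0, -9.9, -0.0234, 0.1347, 0.0339]
[0, 7.2, -1.0, -9.0, -0.0234, 0.1347, 0.0339]
[0, 8.3, -1.0, -8.0, -0.0234, 0.1347, 0.0339]
[0, 9.3, -1.2, -6.8, -0.0234, 0.1347, 0.0339]
[0, 10.1, -1.3, -5.6, -0.0234, 0.1347, 0.0339]
[0, 10.7, -1.6, -4.2, -0.0234, 0.1347, 0.0339]
[0, 11.1, -1.9, -2.8, -0.0234, 0.1347, 0.0339]
[0, 11.3, -2.2, -1.3, -0.0234, 0.1347, 0.0339]
n 9 dist 0.1043 ang 1.268
then
[0, 7.9, -8.0, 36.1, 0.0, 0.0, 0.0]
[0, 7.9, -8.0, 36.1, 0.0, 0.0, 0.0]
[0, 7.9, -8.0, 36.1, 0.0, 0.0, 0.0]
[0, 7.9, -8.0, 36.1, 0.0, 0.0, 0.0]
n 4 dist 0.1515 ang 0.0
```

View pics/w21.png

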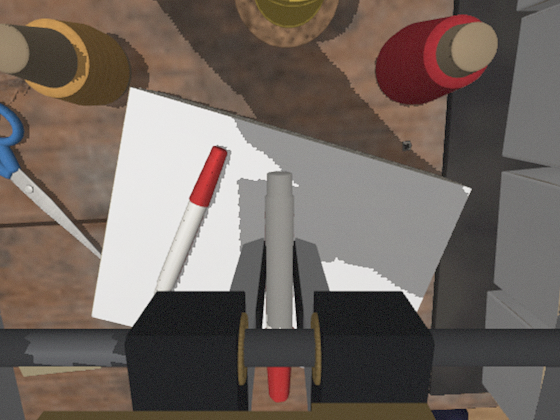

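```bash
sed -i 's/drop(82,side=-.006,zo=-.0055)/drop(78,al=13,back=-.014,zo=-.005)/' c1.py; python3 c1.py; python3 -c "
import cv2,numpy as np
a=cv2.imread('pics/t18.png');b=cv2.imread('pics/s21.png')
cv2.imwrite('pics/c21.png',np.hstack([cv2.resize(a[160:260,230:350],None,fx=3.3,fy=4),cv2.resize(b[170:270,240:340],None,fx=4,fy=4)]))"
```

```text
[ 0.4542 -0.2287  0.1191] [ 0.4542 -0.2287  0.2341]
[0, 4.1, -0.9, -9.5, -0.0278, 0.1327, 0.0354]
[0, 5.3, -0.8, -8.9, -0.0278, 0.1327, 0.0354]
[0, 6.4, -0.8, -8.2, -0.0278, 0.1327, 0.0354]
[0, 7.4, -0.8, -7.3, -0.0278, 0.1327, 0.0354]
[0, 8.3, -0.9, -6.2, -0.0278, 0.1327, 0.0354]
[0, 9.0, -1.1, -5.1, -0.0278, 0.1327, 0.0354]
[0, 9.6, -1.3, -3.9, -0.0278, 0.1327, 0.0354]
[0, 10.0, -1.5, -2.6, -0.0278, 0.1327, 0.0354]
[0, 10.2, -1.8, -1.4, -0.0278, 0.1327, 0.0354]
[0, 10.2, -2.2, -0.1, -0.0278, 0.1327, 0.0354]
n 10 dist 0.1043 ang 1.401
then
[0, 3.8, -8.8, 34.3, 0.0, 0.0, 0.0]
[0, 3.8, -8.8, 34.3, 0.0, 0.0, 0.0]
[0, 3.8, -8.8, 34.3, 0.0, 0.0, 0.0]
[0, 3.8, -8.8, 34.3, 0.0, 0.0, 0.0]
n 4 dist 0.1423 ang 0.0
```

View pics/c21.png

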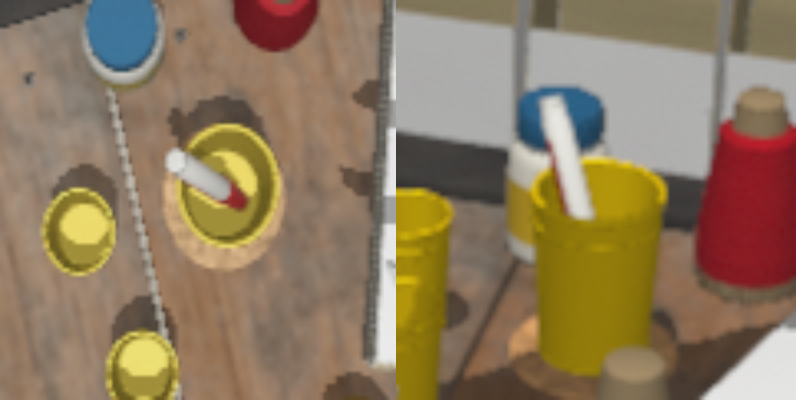

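Emit:
jog_arm --pt "0 4.1 -0.9 -9.5 -0.028 0.133 0.035" --pt "0 5.3 -0.8 -8.9 -0.028 0.133 0.035" --pt "0 6.4 -0.8 -8.2 -0.028 0.133 0.035" --pt "0 7.4 -0.8 -7.3 -0.028 0.133 0.035" --pt "0 8.3 -0.9 -6.2 -0.028 0.133 0.035"

```text
time_s: 31.0
tcp_pos: [0.4689, -0.3896, 0.2016]
ee_rot: [-0.21, 0.658, 0.675, 0.26]
contact_force: [-0.1, -0.4, -1.0]
opening: 0.0139
```

Emit:
jog_arm --pt "0 9 -1.1 -5.1 -0.028 0.133 0.035" --pt "0 9.6 -1.3 -3.9 -0.028 0.133 0.035" --pt "0 10 -1.5 -2.6 -0.028 0.133 0.035" --pt "0 10.2 -1.8 -1.4 -0.028 0.133 0.035" --pt "0 10.2 -2.2 0 -0.028 0.133 0.035"

```text
time_s: 31.62
tcp_pos: [0.46, -0.3702, 0.2486]
ee_rot: [-0.394, 0.606, 0.491, 0.486]
contact_force: [0.2, 0.7, -0.8]
opening: 0.0142
```

```bash
python3 log.py; python3 -c "
from drop import *
t,Rm=drop(78,al=13,back=-.014,zo=-.005); rows(t+[0,0,.115],Rm,0,40,.1)"
```

```text
t 31.62 q [ 1.258  1.216 -0.538  1.02  -0.51   1.886  0.662] p [ 0.46   -0.3702  0.2486] z [ 0.202  0.955 -0.216] y [ 0.978 -0.207 -0.   ] f [ 0.2  0.7 -0.8] op 0.0142
[0, 3.9, -8.7, 34.3, -0.0002, -0.0023, 0.0]
[0, 4.0, -8.7, 34.3, -0.0002, -0.0023, 0.0]
[0, 4.0, -8.8, 34.3, -0.0002, -0.0023, 0.0]
[0, 4.1, -8.8, 34.3, -0.0002, -0.0023, 0.0]
n 4 dist 0.1424 ang 0.009
```

Emit:
jog_arm --pt "0 3.9 -8.7 34.3 0 -0.002 0" --pt "0 4 -8.7 34.3 0 -0.002 0" --pt "0 4 -8.8 34.3 0 -0.002 0" --pt "0 4.1 -8.8 34.3 0 -0.002 0" --pt "0 0 0 0 0 0 0"

```text
time_s: 32.25
tcp_pos: [0.4533, -0.2258, 0.2345]
ee_rot: [-0.393, 0.607, 0.495, 0.482]
contact_force: [0.9, -0.6, -0.3]
opening: 0.0139
```

```bash
python3 log.py; sed -i 's/^t,Rm=drop(75)/t,Rm=drop(78,al=13,back=-.014,zo=-.005)/' c2.py; python3 c2.py 22
```

```text
t 32.25 q [ 1.258  1.084 -0.572  1.498 -0.536  1.538  0.802] p [ 0.4533 -0.2258  0.2345] z [ 0.197  0.954 -0.226] y [ 0.979 -0.202 -0.   ] f [ 0.9 -0.6 -0.3] op 0.0139
[0, -28.2, 0.4, 5.9, -0.0015, 0.0002, 0.0003]
[0, -28.2, 0.4, 5.9, -0.0015, 0.0002, 0.0003]
[0, -28.2, 0.4, 5.9, -0.0015, 0.0002, 0.0003]
[0, -28.2, 0.4, 5.9, -0.0015, 0.0002, 0.0003]
n 4 dist 0.1154 ang 0.006
foot [ 0.4491 -0.2509  0.1497]
foot in scene [296. 197.] pot mouth [290. 217.]
```

View pics/s22.png

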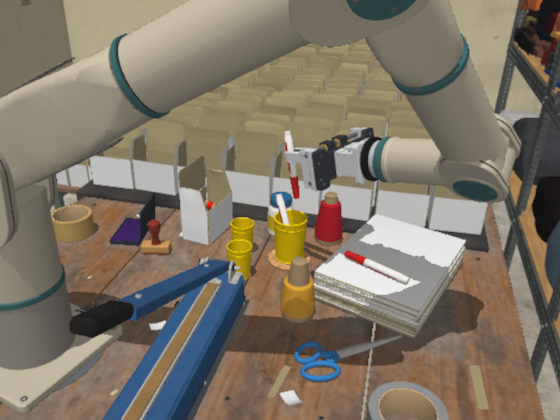

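Emit:
jog_arm --pt "0 -26 8 6 -0.001 0 0" --pt "0 -28 0.4 6 -0.001 0 0" --pt "0 -28 0.4 6 -0.001 0 0" --pt "0 -24 0.4 6 -0.001 0 0" --pt "0 0 0 0 0 0 0"

```text
time_s: 32.98
tcp_pos: [0.463, -0.2318, 0.1242]
ee_rot: [-0.39, 0.609, 0.493, 0.484]
contact_force: [0.2, 0.3, -0.1]
opening: 0.0135
```

```bash
python3 log.py; python3 c2.py 23; python3 -c "
import cv2
b=cv2.imread('pics/s23.png'); cv2.imwrite('pics/s23c.png',cv2.resize(b[150:290,230:380],None,fx=4,fy=4,interpolation=cv2.INTER_CUBIC))"
```

```text
t 32.98 q [ 1.23   1.252 -0.533  1.435 -0.484  1.466  0.878] p [ 0.463  -0.2318  0.1242] z [ 0.205  0.952 -0.228] y [ 0.978 -0.21   0.001] f [ 0.2  0.3 -0.1] op 0.0135
[0, -4.7, -9.3, 2.3, 0.0026, 0.0027, 0.0008]
n 1 dist 0.0106 ang 0.004
foot [ 0.4589 -0.2549  0.0414]
foot in scene [298. 242.] pot mouth [290. 217.]
```

View pics/s23c.png

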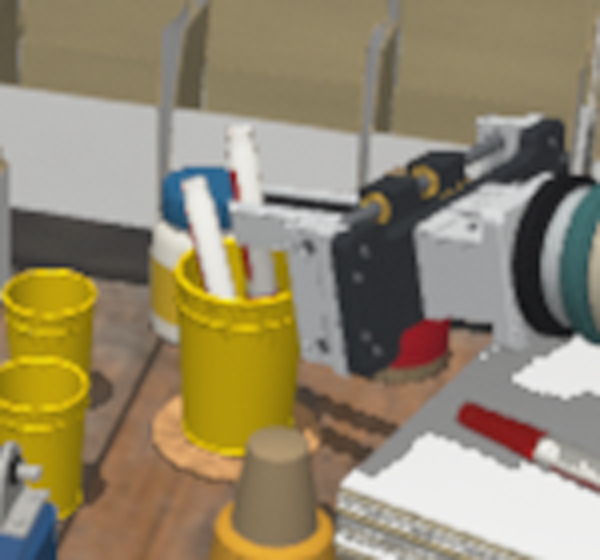

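View pics/w23.png

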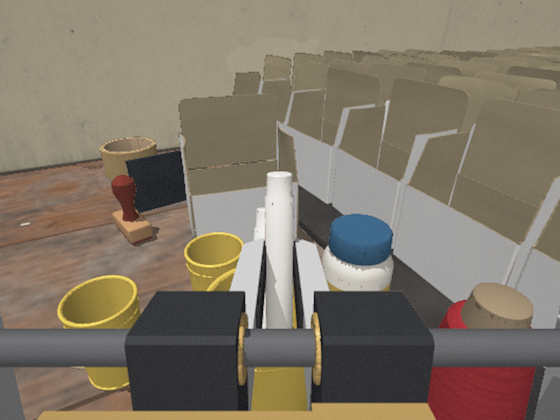

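Emit:
jog_arm --pt "0 -4 0 1 0 0 0" --pt "27 0 0 0 0 0 0" --pt "27 0 0 0 0 0 0" --pt "27 0 0 0 0 0 0" --pt "27 0 0 0 0 0 0"

```text
time_s: 33.7
tcp_pos: [0.4636, -0.2316, 0.1222]
ee_rot: [-0.389, 0.609, 0.494, 0.484]
contact_force: [-0.3, -0.6, 0.6]
opening: 0.0258
```

```bash
python3 log.py; python3 c2.py 24|tail -1
```

```text
t 33.7 q [ 1.229  1.255 -0.534  1.434 -0.482  1.463  0.881] p [ 0.4636 -0.2316  0.1222] z [ 0.205  0.952 -0.229] y [ 0.978 -0.209  0.004] f [-0.3 -0.6  0.6] op 0.0258
foot in scene [298. 243.] pot mouth [290. 217.]
```

View pics/w24.png

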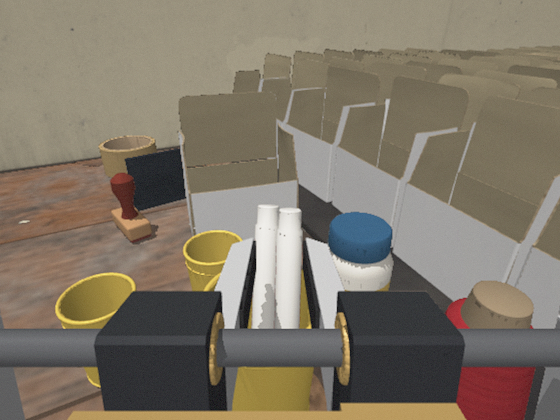

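Emit:
jog_arm --pt "27 0 0 -15 0 0 0" --pt "27 0 0 -30 0 0 0" --pt "27 0 0 -40 0 0 0" --pt "40 20 0 -35 0 0 0" --pt "40 40 0 -20 0 0 0"

```text
time_s: 34.42
tcp_pos: [0.4363, -0.3539, 0.2118]
ee_rot: [-0.389, 0.61, 0.492, 0.484]
contact_force: [0.5, -0.2, 0.6]
opening: 0.0373
```

```bash
python3 log.py; python3 -c "
from drop import *
rows([.42,-.43,.22],pickR(77.5),40,45,.16)
a=snap('top','t25');b=snap('scene','s25')
cv2.imwrite('pics/c25.png',np.hstack([cv2.resize(a[160:260,230:350],None,fx=3.3,fy=4),cv2.resize(b[170:270,240:340],None,fx=4,fy=4)]))"
```

```text
t 34.42 q [ 1.287  1.214 -0.516  1.135 -0.476  1.803  0.749] p [ 0.4363 -0.3539  0.2118] z [ 0.207  0.951 -0.23 ] y [ 0.977 -0.212  0.002] f [ 0.5 -0.2  0.6] op 0.0373
[40, -1.1, 0.0, -8.6, -0.0001, -0.1488, 0.0005]
[40, -2.4, 0.0, -8.4, -0.0001, -0.1488, 0.0005]
[40, -3.6, 0.0, -7.9, -0.0001, -0.1488, 0.0005]
[40, -4.7, 0.0, -7.3, -0.0001, -0.1488, 0.0005]
[40, -5.7, 0.0, -6.5, -0.0001, -0.1488, 0.0005]
[40, -6.6, 0.0, -5.6, -0.0001, -0.1488, 0.0005]
[40, -7.4, 0.0, -4.6, -0.0001, -0.1488, 0.0005]
[40, -8.0, 0.1, -3.4, -0.0001, -0.1488, 0.0005]
[40, -8.4, 0.1, -2.2, -0.0001, -0.1488, 0.0005]
n 9 dist 0.0782 ang 1.339
```

View pics/c25.png

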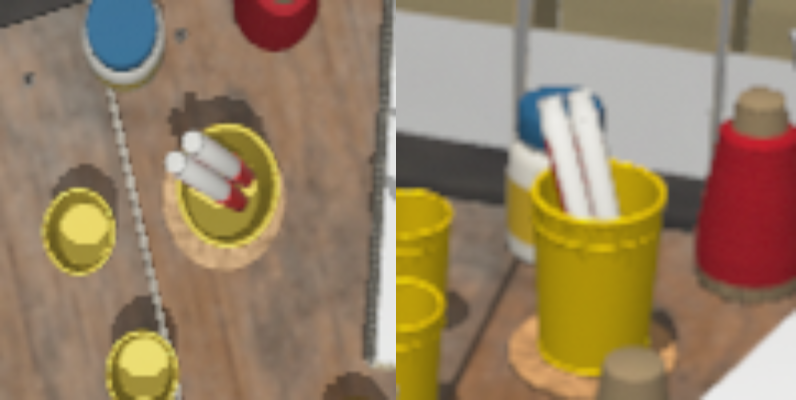

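Emit:
jog_arm --pt "40 -1.1 0 -8.6 0 -0.149 0" --pt "40 -2.4 0 -8.4 0 -0.149 0" --pt "40 -3.6 0 -7.9 0 -0.149 0" --pt "40 -4.7 0 -7.3 0 -0.149 0" --pt "40 -5.7 0 -6.5 0 -0.149 0"

```text
time_s: 35.15
tcp_pos: [0.4281, -0.3949, 0.2174]
ee_rot: [-0.181, 0.744, 0.602, 0.227]
contact_force: [-0.1, 0.1, -0.1]
opening: 0.0377
```

Emit:
jog_arm --pt "40 -6.6 0 -5.6 0 -0.149 0" --pt "40 -7.4 0 -4.6 0 -0.149 0" --pt "40 -8 0 -3.4 0 -0.149 0" --pt "40 -8.4 0 -2.2 0 -0.149 0" --pt "40 0 0 0 0 0 0"

```text
time_s: 35.78
tcp_pos: [0.4229, -0.4245, 0.2219]
ee_rot: [0.002, 0.776, 0.631, 0.001]
contact_force: [-0.3, -1.0, -0.0]
opening: 0.0374
```

```bash
python3 log.py; python3 -c "
from pick import *
pick((.4151,-.4373),77.5,.105,g=40)
c=viewer.get_calibration('wrist'); snap('wrist','w26')
for k in ([.4151,-.4373,.07],[.4151+.0146,-.4373+.0659,.07]): print(proj(c,k).round(0))
"
```

```text
t 35.77 q [ 0.871  0.54  -0.203  1.646  0.124  0.964  0.42 ] p [ 0.4229 -0.4245  0.2219] z [ 0.004 -0.001 -1.   ] y [ 0.979 -0.204  0.005] f [-0.3 -1.  -0. ] op 0.0374
tgt [ 0.4194 -0.4178  0.105 ]
[40, 2.0, -1.8, 39.0, 0.0016, 0.0001, 0.0042]
[40, 2.0, -1.7, 39.0, 0.0016, 0.0001, 0.0042]
[40, 1.9, -1.7, 39.0, 0.0016, 0.0001, 0.0042]
n 3 dist 0.1172 ang 0.014
[272. 208.]
[272. 137.]
```

View pics/w26.png

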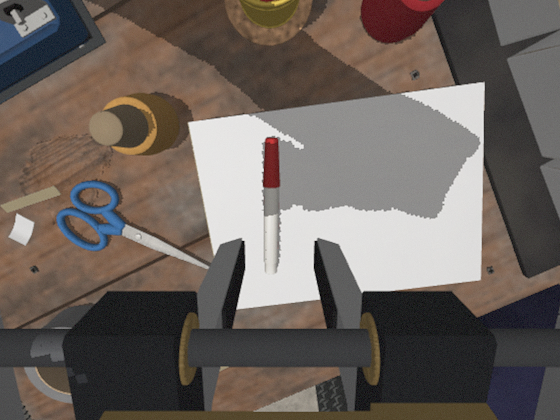

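Emit:
jog_arm --pt "40 -0.7 -1.8 39 0 0 0.004" --pt "40 -0.7 -1.7 39 0 0 0.004" --pt "40 -0.7 -1.7 39 0 0 0.004" --pt "40 0 0 0 0 0 0"

```text
time_s: 36.33
tcp_pos: [0.4128, -0.4286, 0.1003]
ee_rot: [-0.002, 0.782, 0.623, 0.0]
contact_force: [-0.4, -0.4, 0.1]
opening: 0.0378
```

```bash
python3 log.py; python3 -c "
from pick import *
pick((.4151,-.4373),77.5,.0655,d=.012,g=40)
snap('wrist','w27')"
```

```text
t 36.33 q [ 0.865  0.686 -0.171  1.765  0.164  0.709  0.381] p [ 0.4128 -0.4286  0.1003] z [-0.002  0.004 -1.   ] y [ 0.974 -0.225 -0.003] f [-0.4 -0.4  0.1] op 0.0378
tgt [ 0.4177 -0.4256  0.0655]
[40, 3.9, 4.2, 34.8, -0.0028, -0.0033, -0.0083]
n 1 dist 0.0353 ang 0.009
```

View pics/w27.png

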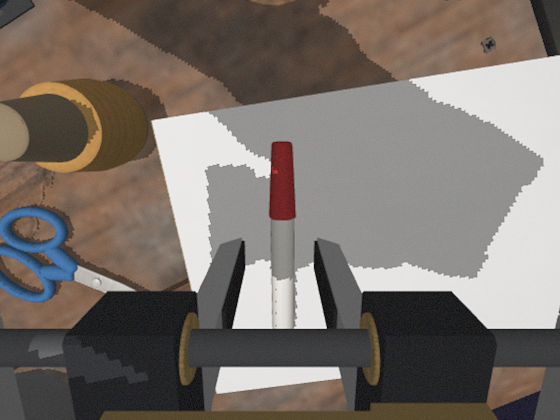

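Emit:
jog_arm --pt "40 2 2.1 17 -0.001 -0.002 -0.004" --pt "40 2 2 17 -0.001 -0.002 -0.004" --pt "40 0 0 0 0 0 0" --pt "40 0 0 0 0 0 0"

```text
time_s: 36.88
tcp_pos: [0.4215, -0.4256, 0.07]
ee_rot: [0.004, 0.779, 0.627, -0.0]
contact_force: [-0.3, 0.4, -0.0]
opening: 0.0375
```

```bash
python3 log.py
```

```text
t 36.88 q [ 0.842  0.728 -0.159  1.786  0.182  0.634  0.362] p [ 0.4215 -0.4256  0.07  ] z [ 0.005 -0.007 -1.   ] y [ 0.977 -0.213  0.006] f [-0.3  0.4 -0. ] op 0.0375
```

Emit:
jog_arm --pt "40 0 -2.5 4 0 0 0" --pt "40 0 0 0 0 0 0" --pt "0 0 0 0 0 0 0" --pt "0 0 0 0 0 0 0" --pt "0 0 0 0 0 0 0"

```text
time_s: 37.5
tcp_pos: [0.4188, -0.4252, 0.066]
ee_rot: [0.004, 0.779, 0.627, -0.0]
contact_force: [-0.8, 0.1, 0.9]
opening: 0.015
```

Emit:
jog_arm --pt "0 0 0 0 0 0 0" --pt "0 0 0 0 0 0 0"

```text
time_s: 37.75
tcp_pos: [0.4188, -0.4252, 0.0659]
ee_rot: [0.004, 0.779, 0.627, -0.0]
contact_force: [-0.1, 1.0, 2.3]
opening: 0.0149
```

```bash
python3 log.py
```

```text
t 37.75 q [ 0.844  0.732 -0.158  1.794  0.184  0.622  0.362] p [ 0.4188 -0.4252  0.0659] z [ 0.005 -0.007 -1.   ] y [ 0.977 -0.213  0.006] f [-0.1  1.   2.3] op 0.0149
```

Emit:
jog_arm --pt "0 0 0 -10 0 0 0" --pt "0 0 0 -20 0 0 0" --pt "0 0 0 -30 0 0 0" --pt "0 0 0 -30 0 0 0" --pt "0 0 0 0 0 0 0"

```text
time_s: 38.38
tcp_pos: [0.4198, -0.4258, 0.1585]
ee_rot: [0.007, 0.779, 0.627, 0.0]
contact_force: [0.3, 0.3, -0.3]
opening: 0.0152
```

```bash
python3 log.py; sed -i "s/drop(78,al=13,back=-.014,zo=-.005)/drop(76,al=13,foot=-.0795,back=-.013,side=-.012,fz=.045,zo=-.005)/" c1.py c2.py; sed -i 's/\[-.0875,0,-.0037\]/[-.0795,0,-.005]/' c2.py; sed -i 's/mid=np.array.*; rows(mid/mid=np.array([.43,-.37,.25]); rows(mid/' c1.py; python3 c1.py; python3 -c "
from h import *
snap('wrist','w28')"
```

```text
t 38.38 q [ 0.864  0.605 -0.188  1.729  0.15   0.809  0.392] p [ 0.4198 -0.4258  0.1585] z [ 0.009 -0.01  -1.   ] y [ 0.977 -0.213  0.011] f [ 0.3  0.3 -0.3] op 0.0152
[ 0.4427 -0.2266  0.1213] [ 0.4427 -0.2266  0.2363]
[0, 6.2, -0.1, -10.2, -0.0012, 0.1502, 0.0036]
[0, 7.7, -0.1, -9.2, -0.0012, 0.1502, 0.0036]
[0, 9.0, -0.1, -7.9, -0.0012, 0.1502, 0.0036]
[0, 10.0, -0.2, -6.5, -0.0012, 0.1502, 0.0036]
[0, 10.9, -0.2, -4.9, -0.0012, 0.1502, 0.0036]
[0, 11.5, -0.2, -3.2, -0.0012, 0.1502, 0.0036]
[0, 11.9, -0.3, -1.5, -0.0012, 0.1502, 0.0036]
[0, 12.0, -0.3, 0.3, -0.0012, 0.1502, 0.0036]
[0, 11.8, -0.4, 2.1, -0.0012, 0.1502, 0.0036]
n 9 dist 0.1077 ang 1.352
then
[0, 4.7, -5.6, 35.4, 0.0, 0.0, 0.0]
[0, 4.7, -5.6, 35.4, 0.0, 0.0, 0.0]
[0, 4.7, -5.6, 35.4, 0.0, 0.0, 0.0]
[0, 4.7, -5.6, 35.4, 0.0, 0.0, 0.0]
n 4 dist 0.1446 ang 0.0
```

View pics/w28.png

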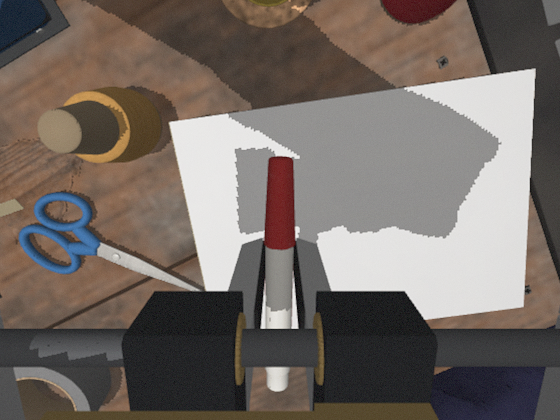

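Emit:
jog_arm --pt "0 6.2 0 -10.2 -0.001 0.15 0.004" --pt "0 7.7 0 -9.2 -0.001 0.15 0.004" --pt "0 9 0 -7.9 -0.001 0.15 0.004" --pt "0 10 0 -6.5 -0.001 0.15 0.004" --pt "0 10.9 0 -4.9 -0.001 0.15 0.004"

```text
time_s: 39.05
tcp_pos: [0.4244, -0.3939, 0.206]
ee_rot: [-0.226, 0.73, 0.576, 0.289]
contact_force: [0.1, 0.8, -1.0]
opening: 0.0152
```

Emit:
jog_arm --pt "0 11.5 0 -3.2 -0.001 0.15 0.004" --pt "0 11.9 0 -1.5 -0.001 0.15 0.004" --pt "0 12 0 0.3 -0.001 0.15 0.004" --pt "0 11.8 0 2.1 -0.001 0.15 0.004" --pt "0 0 0 0 0 0 0"

```text
time_s: 39.67
tcp_pos: [0.4297, -0.369, 0.243]
ee_rot: [-0.388, 0.619, 0.476, 0.489]
contact_force: [0.5, -0.2, -0.7]
opening: 0.0147
```

```bash
python3 log.py; python3 -c "
from drop import *
t,Rm=drop(76,al=13,foot=-.0795,back=-.013,side=-.012,fz=.045,zo=-.005); rows(t+[0,0,.115],Rm,0,40,.1)"
```

```text
t 39.67 q [ 1.319  1.187 -0.535  1.119 -0.496  1.835  0.693] p [ 0.4297 -0.369   0.243 ] z [ 0.236  0.947 -0.22 ] y [ 0.97  -0.245 -0.014] f [ 0.5 -0.2 -0.7] op 0.0147
[0, 6.1, -5.5, 34.8, -0.0001, -0.0013, -0.0036]
[0, 6.1, -5.5, 34.8, -0.0001, -0.0013, -0.0036]
[0, 6.2, -5.5, 34.8, -0.0001, -0.0013, -0.0036]
[0, 6.3, -5.5, 34.8, -0.0001, -0.0013, -0.0036]
n 4 dist 0.1431 ang 0.015
```

Emit:
jog_arm --pt "0 6.1 -5.5 34.8 0 -0.001 -0.004" --pt "0 6.1 -5.5 34.8 0 -0.001 -0.004" --pt "0 6.2 -5.5 34.8 0 -0.001 -0.004" --pt "0 6.3 -5.5 34.8 0 -0.001 -0.004" --pt "0 0 0 0 0 0 0"

```text
time_s: 40.3
tcp_pos: [0.4436, -0.2243, 0.2415]
ee_rot: [-0.381, 0.615, 0.487, 0.49]
contact_force: [0.5, -0.3, -0.1]
opening: 0.015
```

```bash
python3 log.py; python3 c2.py 29; python3 -c "
import cv2
b=cv2.imread('pics/s29.png'); cv2.imwrite('pics/s29c.png',cv2.resize(b[130:270,230:380],None,fx=4,fy=4,interpolation=cv2.INTER_CUBIC))"
```

```text
t 40.3 q [ 1.295  1.06  -0.585  1.55  -0.546  1.502  0.815] p [ 0.4436 -0.2243  0.2415] z [ 0.231  0.945 -0.23 ] y [ 0.972 -0.235  0.008] f [ 0.5 -0.3 -0.1] op 0.015
[0, -23.5, -0.3, 5.0, -0.0009, 0.001, 0.0019]
[0, -23.5, -0.2, 5.0, -0.0009, 0.001, 0.0019]
[0, -23.5, -0.2, 5.0, -0.0009, 0.001, 0.0019]
[0, -23.5, -0.1, 5.0, -0.0009, 0.001, 0.0019]
[0, -23.5, -0.1, 4.9, -0.0009, 0.001, 0.0019]
n 5 dist 0.1202 ang 0.012
foot [ 0.439  -0.2491  0.1647]
foot in scene [293. 191.] pot mouth [290. 217.]
```

View pics/s29c.png

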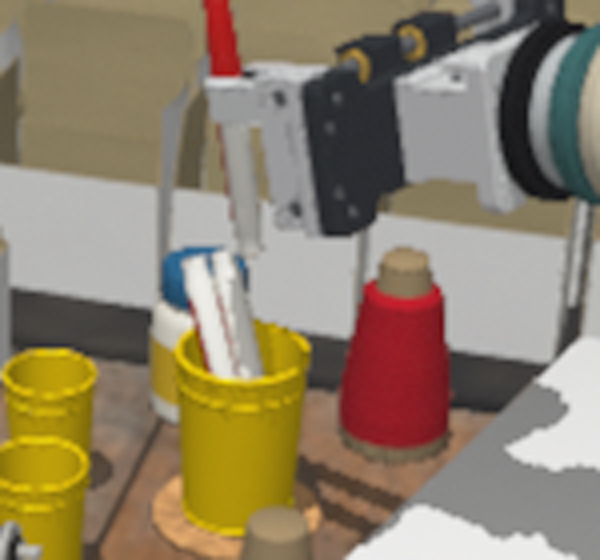

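View pics/w29.png

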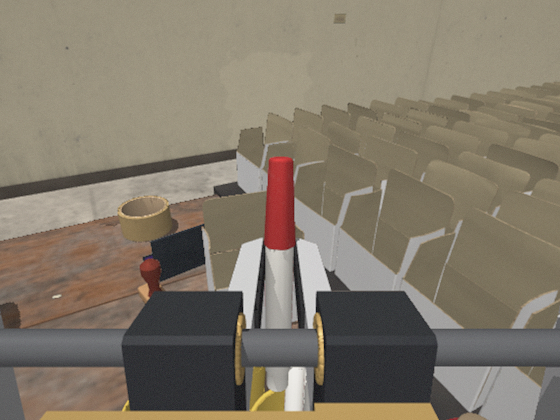

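Emit:
jog_arm --pt "0 -23.5 0 5 -0.001 0.001 0.002" --pt "0 -23.5 0 5 -0.001 0.001 0.002" --pt "0 -23.5 0 5 -0.001 0.001 0.002" --pt "0 -18 0 4 -0.001 0.001 0.002" --pt "0 0 0 0 0 0 0"

```text
time_s: 41.02
tcp_pos: [0.4434, -0.2283, 0.148]
ee_rot: [-0.384, 0.617, 0.48, 0.492]
contact_force: [0.2, 0.1, 0.2]
opening: 0.0145
```

```bash
python3 log.py; python3 c2.py 30; python3 -c "
import cv2
b=cv2.imread('pics/s30.png'); cv2.imwrite('pics/s30c.png',cv2.resize(b[130:270,230:380],None,fx=4,fy=4,interpolation=cv2.INTER_CUBIC))"
```

```text
t 41.02 q [ 1.282  1.204 -0.547  1.52  -0.499  1.435  0.884] p [ 0.4434 -0.2283  0.148 ] z [ 0.239  0.945 -0.222] y [ 0.969 -0.246 -0.002] f [0.2 0.1 0.2] op 0.0145
[0, -25.7, -1.0, 7.4, 0.0035, -0.0032, -0.0026]
n 1 dist 0.0267 ang 0.005
foot [ 0.4383 -0.2504  0.0729]
foot in scene [292. 232.] pot mouth [290. 217.]
```

View pics/s30c.png

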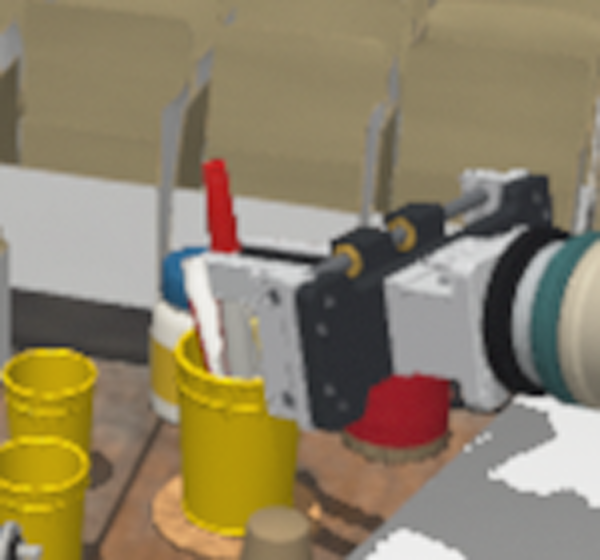

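View pics/w30.png

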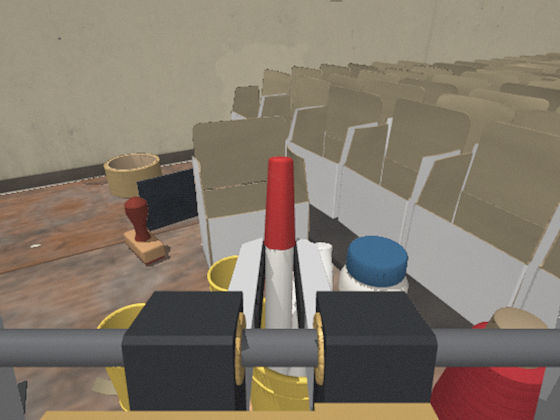

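Emit:
jog_arm --pt "0 -12 0 3 0 0 0" --pt "0 -10 0 3 0 0 0" --pt "0 0 0 0 0 0 0"

```text
time_s: 41.5
tcp_pos: [0.4438, -0.2276, 0.1261]
ee_rot: [-0.383, 0.617, 0.48, 0.492]
contact_force: [0.3, -1.1, -0.3]
opening: 0.0151
```

```bash
python3 log.py; python3 c2.py 31; python3 -c "
import cv2
b=cv2.imread('pics/s31.png'); cv2.imwrite('pics/s31c.png',cv2.resize(b[130:270,230:380],None,fx=4,fy=4,interpolation=cv2.INTER_CUBIC))"
```

```text
t 41.5 q [ 1.277  1.236 -0.539  1.51  -0.488  1.419  0.9  ] p [ 0.4438 -0.2276  0.1261] z [ 0.239  0.945 -0.223] y [ 0.969 -0.246 -0.001] f [ 0.3 -1.1 -0.3] op 0.0151
[0, -4.5, -1.3, 1.8, 0.0037, -0.0015, -0.0014]
n 1 dist 0.005 ang 0.004
foot [ 0.4385 -0.2496  0.0503]
foot in scene [291. 242.] pot mouth [290. 217.]
```

View pics/s31c.png

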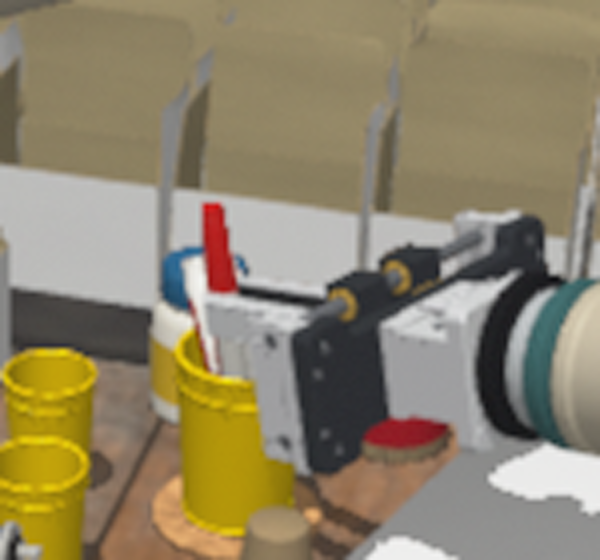

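Foot is about 40 mm above the pot floor, inside; release gently.

Emit:
jog_arm --pt "0 -5 0 1 0 0 0" --pt "27 0 0 0 0 0 0" --pt "27 0 0 0 0 0 0" --pt "27 0 0 0 0 0 0" --pt "27 0 0 0 0 0 0"

```text
time_s: 42.22
tcp_pos: [0.4441, -0.2281, 0.1219]
ee_rot: [-0.382, 0.617, 0.481, 0.492]
contact_force: [-0.8, -0.2, -0.4]
opening: 0.0254
```

```bash
python3 log.py; python3 c2.py 32|tail -1; python3 -c "
import cv2
b=cv2.imread('pics/s32.png'); cv2.imwrite('pics/s32c.png',cv2.resize(b[130:270,230:380],None,fx=4,fy=4,interpolation=cv2.INTER_CUBIC))"
```

```text
t 42.23 q [ 1.277  1.243 -0.538  1.506 -0.486  1.417  0.904] p [ 0.4441 -0.2281  0.1219] z [ 0.24   0.945 -0.224] y [ 0.969 -0.246  0.001] f [-0.8 -0.2 -0.4] op 0.0254
foot in scene [291. 244.] pot mouth [290. 217.]
```

View pics/s32c.png

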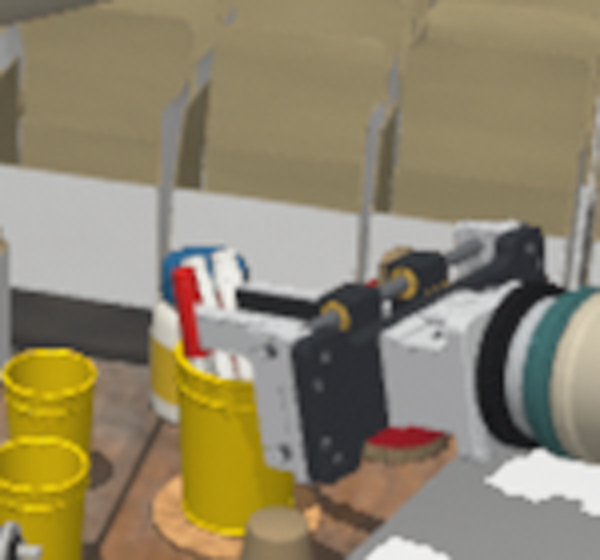

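View pics/w32.png

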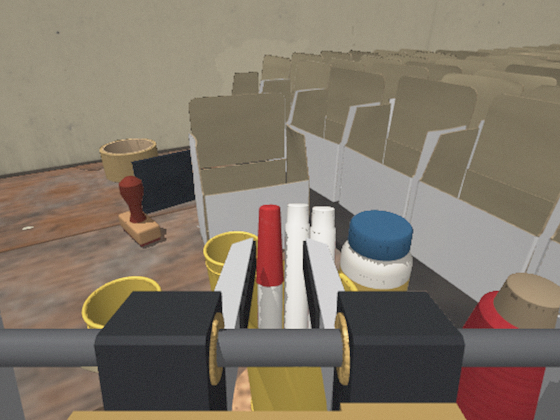

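Emit:
jog_arm --pt "27 0 0 -15 0 0 0" --pt "27 0 0 -30 0 0 0" --pt "27 0 0 -40 0 0 0" --pt "27 20 0 -35 0 0 0" --pt "27 45 0 -20 0 0 0"

```text
time_s: 42.95
tcp_pos: [0.4127, -0.3487, 0.2156]
ee_rot: [-0.382, 0.619, 0.479, 0.492]
contact_force: [0.8, -0.5, -0.4]
opening: 0.0257
```

```bash
python3 log.py; python3 -c "
from drop import *
a=snap('top','t33');b=snap('scene','s33')
cv2.imwrite('pics/c33.png',np.hstack([cv2.resize(a[160:260,230:350],None,fx=3.3,fy=4),cv2.resize(b[170:270,240:340],None,fx=4,fy=4)]))"
```

```text
t 42.95 q [ 1.341  1.183 -0.52   1.226 -0.476  1.757  0.772] p [ 0.4127 -0.3487  0.2156] z [ 0.242  0.944 -0.224] y [ 0.969 -0.249 -0.002] f [ 0.8 -0.5 -0.4] op 0.0257
```

View pics/c33.png

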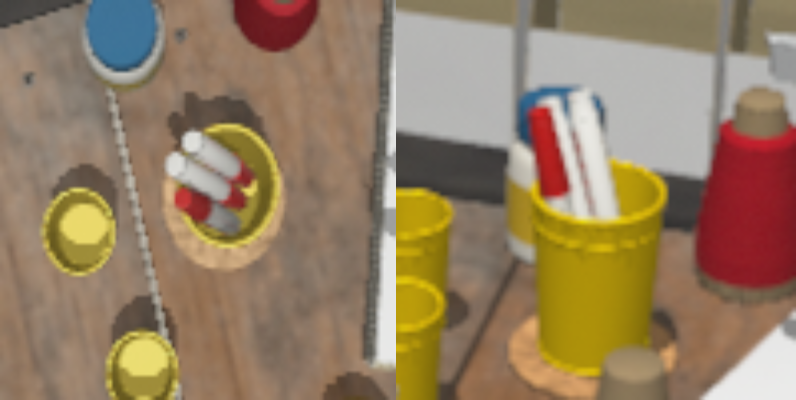

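```bash
python3 kin.py | tail -1
cat > d1.py <<'E'
from drop import *
yc=CR[:,1]
for a in (95.3,5.3,-84.7,185.3):
    for pt,z in ((C0+.075*yc,.30),(C0+.075*yc,.15),(C0-.015*yc,.086)):
        t=np.array([pt[0],pt[1],z]); S=ik(t,pickR(a),6,seed=st()[0]['joints'])
        print(a,t.round(3),[(round(m,2),q.round(2).tolist()) for m,q in S[:1]])
t=C0+.075*yc+[0,0,.28]
s,p,r=st()
up=p+[0,0,.09]; rows(up,r.as_matrix(),0,45)
print('carry'); rows(t,pickR(95.3),0,45,.15,frm=(up,r))
E
python3 d1.py
```

```text
0.020685031617767913
95.3 [0.455 0.051 0.3  ] [(np.float64(0.61), [0.28, 0.28, -0.54, 1.86, 0.17, 1.04, -0.23])]
95.3 [0.455 0.051 0.15 ] [(np.float64(0.39), [0.42, 0.57, -0.83, 2.08, 0.62, 0.75, -0.7])]
95.3 [ 0.463 -0.039  0.086] [(np.float64(0.32), [0.41, 0.62, -0.53, 2.12, 0.6, 0.55, -0.46])]
5.3 [0.455 0.051 0.3  ] [(np.float64(0.61), [0.22, 0.28, -0.47, 1.86, 0.14, 1.04, -1.77])]
5.3 [0.455 0.051 0.15 ] [(np.float64(0.39), [-0.69, 0.57, 0.82, 2.08, -0.61, 0.75, -0.94])]
5.3 [ 0.463 -0.039  0.086] [(np.float64(0.31), [-0.29, 0.62, 0.52, 2.12, -0.59, 0.54, -0.8])]
-84.7 [0.455 0.051 0.3  ] [(np.float64(0.11), [-0.95, 0.46, 1.21, 1.86, -0.47, 1.15, -2.61])]
-84.7 [0.455 0.051 0.15 ] [(np.float64(0.39), [-0.66, 0.55, 0.77, 2.08, -0.58, 0.73, -2.55])]
-84.7 [ 0.463 -0.039  0.086] [(np.float64(0.35), [-0.35, 0.64, 0.61, 2.12, -0.68, 0.58, -2.28])]
185.3 [0.455 0.051 0.3  ] [(np.float64(0.61), [0.28, 0.28, -0.55, 1.86, 0.17, 1.04, 1.34])]
185.3 [0.455 0.051 0.15 ] [(np.float64(0.39), [0.33, 0.53, -0.68, 2.08, 0.51, 0.7, 0.99])]
185.3 [ 0.463 -0.039  0.086] [(np.float64(0.35), [0.53, 0.67, -0.72, 2.12, 0.77, 0.63, 0.93])]
[0, 43.8, 0.3, -10.3, -0.0, -0.0, -0.0]
[0, 43.8, 0.3, -10.3, -0.0, -0.0, -0.0]
n 2 dist 0.09 ang 0.0
carry
[0, 6.1, -6.1, 39.4, 0.0237, -0.1325, -0.0286]
[0, 11.4, -4.9, 38.4, 0.0237, -0.1325, -0.0286]
[0, 16.5, -3.6, 36.6, 0.0237, -0.1325, -0.0286]
[0, 21.3, -2.2, 34.2, 0.0237, -0.1325, -0.0286]
[0, 25.7, -0.8, 31.1, 0.0237, -0.1325, -0.0286]
[0, 29.6, 0.7, 27.4, 0.0237, -0.1325, -0.0286]
[0, 32.9, 2.2, 23.3, 0.0237, -0.1325, -0.0286]
[0, 35.6, 3.7, 18.6, 0.0237, -0.1325, -0.0286]
[0, 37.6, 5.1, 13.7, 0.0237, -0.1325, -0.0286]
[0, 38.9, 6.4, 8.5, 0.0237, -0.1325, -0.0286]
n 10 dist 0.4033 ang 1.375
```

Emit:
jog_arm --pt "0 43.8 0 -10.3 0 0 0" --pt "0 43.8 0 -10.3 0 0 0" --pt "0 6.1 -6.1 39.4 0.024 -0.1325 -0.029" --pt "0 11.4 -4.9 38.4 0.024 -0.1325 -0.029" --pt "0 16.5 -3.6 36.6 0.024 -0.1325 -0.029"

```text
time_s: 43.68
tcp_pos: [0.4255, -0.2263, 0.2977]
ee_rot: [-0.278, 0.667, 0.591, 0.357]
contact_force: [0.5, 0.5, 0.2]
opening: 0.0006
```

Emit:
jog_arm --pt "0 21.3 -2.2 34.2 0.024 -0.1325 -0.029" --pt "0 25.7 -0.8 31.1 0.024 -0.1325 -0.029" --pt "0 29.6 0.7 27.4 0.024 -0.1325 -0.029" --pt "0 32.9 2.2 23.3 0.024 -0.1325 -0.029" --pt "0 35.6 3.7 18.6 0.024 -0.1325 -0.029"

```text
time_s: 44.3
tcp_pos: [0.4449, -0.0256, 0.2841]
ee_rot: [-0.083, 0.686, 0.715, 0.105]
contact_force: [0.8, 0.9, -0.8]
opening: 0.0003
```

```bash
python3 log.py
cat > d2.py <<'E'
from drop import *
import sys
y,z=map(float,sys.argv[1:3])
t=C0+y*CR[:,1]+[0,0,z]; rows(t,pickR(95.3),0,float(sys.argv[3]) if len(sys.argv)>3 else 45,.15)
s,p,r=st(); print('carton frame now',((p-C0)@CR).round(4))
E
python3 d2.py .08 .28
```

```text
t 44.3 q [ 0.646  0.301 -0.554  1.938 -0.138  0.954  0.234] p [ 0.4449 -0.0256  0.2841] z [ 0.025  0.265 -0.964] y [0.999 0.037 0.036] f [ 0.8  0.9 -0.8] op 0.0003
[0, 38.4, 6.2, 12.9, 0.0217, -0.1331, -0.0254]
[0, 39.6, 7.5, 7.5, 0.0217, -0.1331, -0.0254]
n 2 dist 0.0819 ang 0.275
carton frame now [-0.0172 -0.      0.2841]
```

Emit:
jog_arm --pt "0 38.4 6.2 12.9 0.022 -0.133 -0.025" --pt "0 39.6 7.5 7.5 0.022 -0.133 -0.025" --pt "0 0 0 0 0 0 0" --pt "0 0 0 0 0 0 0"

```text
time_s: 44.8
tcp_pos: [0.4538, 0.055, 0.2796]
ee_rot: [-0.003, 0.673, 0.739, 0.001]
contact_force: [-0.6, -0.3, 0.5]
opening: 0.0001
```

```bash
python3 log.py; python3 d2.py .08 .148; python3 -c "
from h import *
snap('wrist','w34');snap('scene','s34')"
```

```text
t 44.8 q [ 0.224  0.295 -0.52   1.913  0.168  0.98  -0.278] p [0.4538 0.055  0.2796] z [-0.004  0.005 -1.   ] y [ 0.996  0.094 -0.003] f [-0.6 -0.3  0.5] op 0.0001
[0, -0.0, 0.4, 43.9, -0.001, -0.0016, 0.0004]
[0, 0.1, 0.4, 43.9, -0.001, -0.0016, 0.0004]
[0, 0.1, 0.3, 43.9, -0.001, -0.0016, 0.0004]
n 3 dist 0.1316 ang 0.006
carton frame now [-0.0008  0.0794  0.2796]
```

View pics/s34.png

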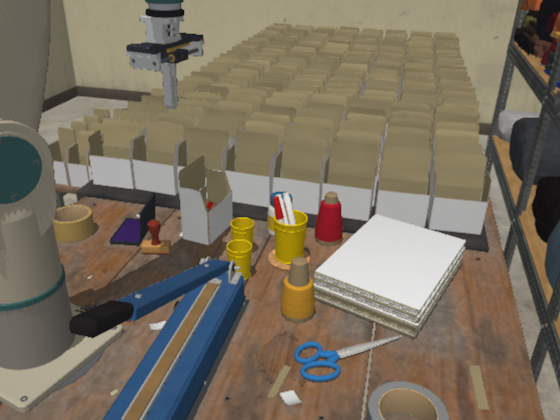

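View pics/w34.png

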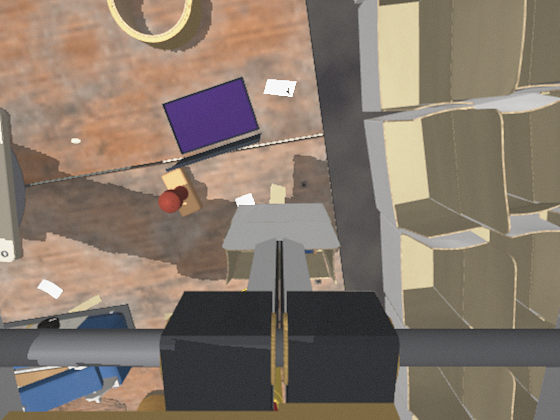

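Emit:
jog_arm --pt "0 0 0 44 0 -0.001 0" --pt "0 0 0 44 0 -0.001 0" --pt "0 0 0 44 0 -0.001 0" --pt "0 0 0 0 0 0 0"

```text
time_s: 45.4
tcp_pos: [0.4515, 0.0523, 0.1456]
ee_rot: [-0.004, 0.676, 0.737, -0.003]
contact_force: [-0.4, -0.5, -0.4]
opening: 0.0004
```

```bash
python3 log.py; python3 d2.py .048 .146; python3 -c "
from h import *
snap('scene','s35')
b=cv2.imread('pics/s35.png'); cv2.imwrite('pics/s35c.png',cv2.resize(b[110:260,130:280],None,fx=4,fy=4,interpolation=cv2.INTER_CUBIC))"
```

```text
t 45.4 q [ 0.138  0.481 -0.438  2.091  0.327  0.644 -0.435] p [0.4515 0.0523 0.1456] z [-0.009  0.001 -1.   ] y [ 0.996  0.087 -0.009] f [-0.4 -0.5 -0.4] op 0.0004
[0, -28.9, 3.5, -0.5, -0.0092, -0.0016, -0.0056]
n 1 dist 0.0291 ang 0.011
carton frame now [-0.0034  0.0769  0.1456]
```

View pics/s35c.png

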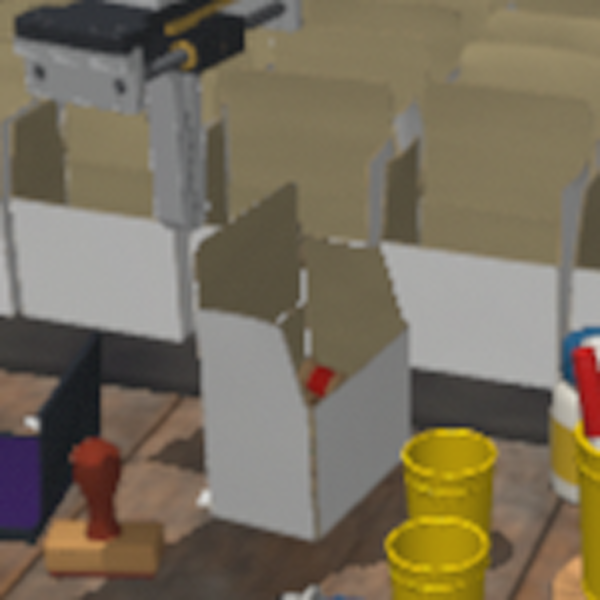

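Emit:
jog_arm --pt "0 -16 2 0 0 0 0" --pt "0 -16 2 0 0 0 0" --pt "0 -8 0 1 0 0 0" --pt "0 -8 0 2 0 0 0" --pt "0 -8 0 4 0 0 0"

```text
time_s: 46.08
tcp_pos: [0.4632, 0.0001, 0.1407]
ee_rot: [-0.001, 0.674, 0.739, 0.0]
contact_force: [0.4, 0.7, 0.8]
opening: 0.0005
```

```bash
python3 log.py; python3 d2.py .02 .137; python3 -c "
from h import *
snap('scene','s36')
b=cv2.imread('pics/s36.png'); cv2.imwrite('pics/s36c.png',cv2.resize(b[110:260,130:280],None,fx=4,fy=4,interpolation=cv2.INTER_CUBIC))"
```

```text
t 46.08 q [ 0.25   0.496 -0.435  2.081  0.342  0.633 -0.325] p [4.632e-01 1.000e-04 1.407e-01] z [-0.002  0.002 -1.   ] y [ 0.996  0.092 -0.001] f [0.4 0.7 0.8] op 0.0005
[0, -3.9, -3.4, 3.7, -0.0013, -0.0023, 0.0001]
n 1 dist 0.0064 ang 0.003
carton frame now [0.0034 0.0239 0.1407]
```

View pics/s36c.png

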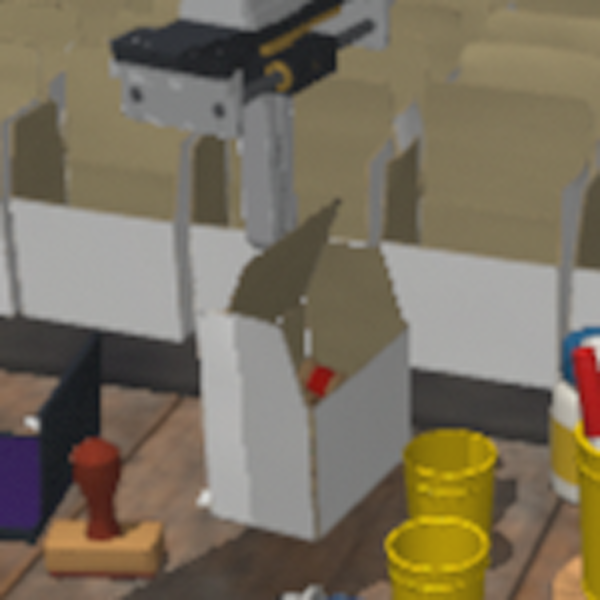

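Emit:
jog_arm --pt "0 -11 -1 5 0 0 0" --pt "0 -10 -1 8 0 0 0" --pt "0 -8 0 10 0 0 0" --pt "0 -6 0 10 0 0 0" --pt "0 -3 0 8 0 0 0"

```text
time_s: 46.75
tcp_pos: [0.4639, -0.0381, 0.0986]
ee_rot: [-0.002, 0.674, 0.739, -0.0]
contact_force: [0.3, 0.3, 1.4]
opening: 0.0004
```

```bash
python3 log.py; python3 d2.py -.015 .088; python3 -c "
from h import *
snap('scene','s37')
b=cv2.imread('pics/s37.png'); cv2.imwrite('pics/s37c.png',cv2.resize(b[110:260,130:280],None,fx=4,fy=4,interpolation=cv2.INTER_CUBIC))"
```

```text
t 46.75 q [ 0.291  0.57  -0.385  2.111  0.405  0.534 -0.3  ] p [ 0.4639 -0.0381  0.0986] z [-0.003  0.002 -1.   ] y [ 0.996  0.092 -0.003] f [0.3 0.3 1.4] op 0.0004
[0, -0.8, -0.6, 10.6, -0.0033, -0.0021, -0.0005]
n 1 dist 0.0106 ang 0.004
carton frame now [ 0.0006 -0.0142  0.0986]
```

View pics/s37c.png

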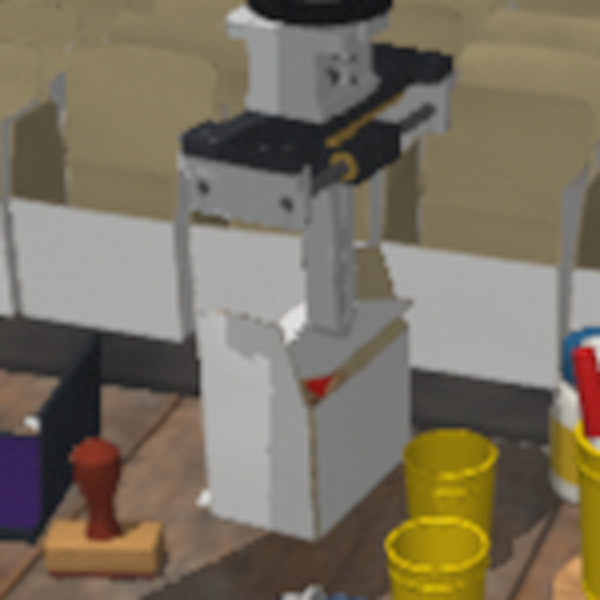

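Lid nearly down. Press on to its stop in small steps, watching the force.

Emit:
jog_arm --pt "0 -1 0 5 0 0 0" --pt "0 0 0 4 0 0 0" --pt "0 0 0 2 0 0 0" --pt "0 0 0 0 0 0 0"

```text
time_s: 47.3
tcp_pos: [0.4644, -0.0384, 0.0885]
ee_rot: [-0.002, 0.674, 0.739, -0.0]
contact_force: [-0.0, -0.1, -0.4]
opening: 0.0007
```

```bash
python3 log.py; python3 -c "
from h import *
snap('scene','s38')
b=cv2.imread('pics/s38.png'); cv2.imwrite('pics/s38c.png',cv2.resize(b[110:260,130:280],None,fx=4,fy=4,interpolation=cv2.INTER_CUBIC))"
```

```text
t 47.3 q [ 0.28   0.587 -0.37   2.118  0.42   0.508 -0.311] p [ 0.4644 -0.0384  0.0885] z [-0.002  0.002 -1.   ] y [ 0.996  0.093 -0.002] f [-0.  -0.1 -0.4] op 0.0007
```

View pics/s38c.png

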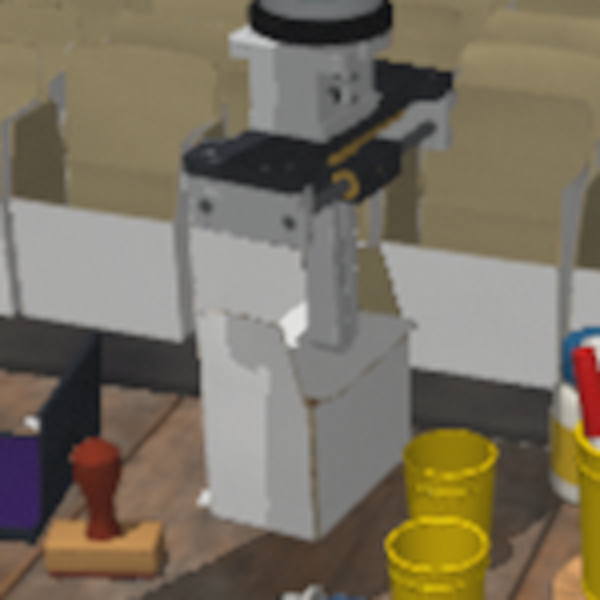

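Emit:
jog_arm --pt "0 0 0 2 0 0 0" --pt "0 0 0 0 0 0 0"

```text
time_s: 47.6
tcp_pos: [0.4644, -0.0386, 0.0865]
ee_rot: [-0.002, 0.674, 0.739, -0.0]
contact_force: [-0.1, 0.0, 0.4]
opening: 0.0003
```

```bash
python3 log.py
```

```text
t 47.6 q [ 0.278  0.591 -0.366  2.12   0.422  0.503 -0.314] p [ 0.4644 -0.0386  0.0865] z [-0.002  0.002 -1.   ] y [ 0.996  0.092 -0.002] f [-0.1  0.   0.4] op 0.0003
```

Emit:
jog_arm --pt "0 0 0 1.5 0 0 0" --pt "0 0 0 0 0 0 0"

```text
time_s: 47.85
tcp_pos: [0.4645, -0.0385, 0.0851]
ee_rot: [-0.001, 0.674, 0.739, -0.0]
contact_force: [-0.4, -0.2, 0.7]
opening: 0.0
```

```bash
python3 log.py
```

```text
t 47.85 q [ 0.276  0.593 -0.364  2.121  0.425  0.499 -0.316] p [ 0.4645 -0.0385  0.0851] z [-0.002  0.002 -1.   ] y [ 0.996  0.092 -0.002] f [-0.4 -0.2  0.7] op 0.0
```

Emit:
jog_arm --pt "0 0 0 1 0 0 0" --pt "0 0 0 0 0 0 0"

```text
time_s: 48.1
tcp_pos: [0.4646, -0.0386, 0.0846]
ee_rot: [-0.001, 0.674, 0.739, -0.0]
contact_force: [-1.5, -0.5, 9.2]
opening: 0.0004
```

Emit:
jog_arm --pt "0 0 0 -15 0 0 0" --pt "0 0 0 -40 0 0 0" --pt "0 0 0 -45 0 0 0" --pt "0 0 0 -45 0 0 0" --pt "0 0 0 -30 0 0 0"

```text
time_s: 48.72
tcp_pos: [0.4652, -0.0389, 0.261]
ee_rot: [-0.001, 0.674, 0.739, 0.001]
contact_force: [0.3, -0.6, -0.2]
opening: 0.0003
```

```bash
python3 log.py; python3 d2.py .08 .28; python3 -c "
from h import *
snap('scene','s39')
b=cv2.imread('pics/s39.png'); cv2.imwrite('pics/s39c.png',cv2.resize(b[110:280,130:330],None,fx=3.5,fy=3.5,interpolation=cv2.INTER_CUBIC))"
```

```text
t 48.73 q [ 0.43   0.334 -0.538  1.921  0.207  0.941 -0.114] p [ 0.4652 -0.0389  0.261 ] z [-0.     0.002 -1.   ] y [ 0.996  0.092 -0.   ] f [ 0.3 -0.6 -0.2] op 0.0003
[0, 31.7, -0.6, -6.3, -0.0, -0.0006, -0.0001]
[0, 31.7, -0.6, -6.3, -0.0, -0.0006, -0.0001]
[0, 31.7, -0.6, -6.3, -0.0, -0.0006, -0.0001]
n 3 dist 0.097 ang 0.002
carton frame now [ 0.0018 -0.0151  0.261 ]
```

View pics/s39c.png

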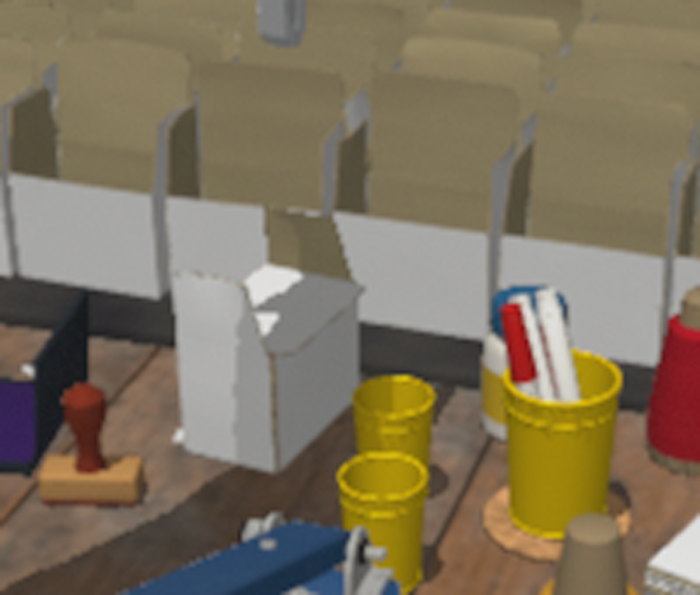

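Emit:
jog_arm --pt "0 35 0 -10 0 0 0" --pt "0 40 0 -10 0 0 0" --pt "0 40 0 -10 0 0 0" --pt "0 40 0 0 0 0 0" --pt "0 0 0 0 0 0 0"

```text
time_s: 49.4
tcp_pos: [0.4498, 0.1186, 0.2893]
ee_rot: [-0.002, 0.671, 0.741, 0.0]
contact_force: [0.3, 0.2, 0.4]
opening: 0.0001
```

```bash
python3 log.py
python3 - <<'E'
from h import *
a=snap('top','t40');b=snap('scene','s40')
cal=viewer.get_calibration('top')
hsv=cv2.cvtColor(a,cv2.COLOR_BGR2HSV)
cv2.imwrite('pics/t40c.png',cv2.resize(a[130:285,160:350],None,fx=4,fy=3.8,interpolation=cv2.INTER_CUBIC))
E
```

```text
t 49.4 q [ 0.144  0.307 -0.601  1.879  0.198  1.016 -0.442] p [0.4498 0.1186 0.2893] z [-0.002  0.003 -1.   ] y [ 0.995  0.098 -0.002] f [0.3 0.2 0.4] op 0.0001
```

View pics/t40c.png

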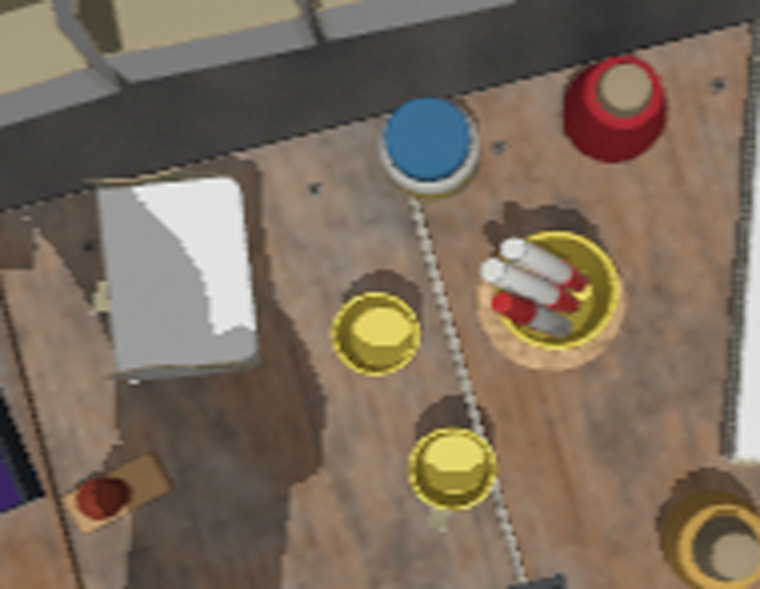

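View pics/s40.png

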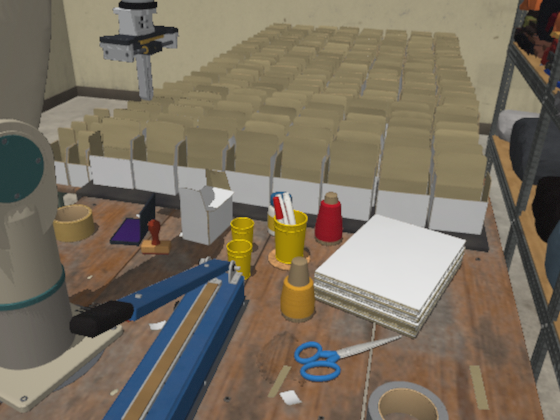

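```bash
python3 -c "
from workcell import ticket
print(ticket.hand_in())"
```

```text
the job is handed in; nothing more can be done
None
```

The job was finished and handed in at about 49.5 s on the robot's clock, with no verdict reported.

**What I did**
- I gripped the yellow pot from the side and rolled it to about 115° over the carton until the wrist picture showed it empty.
- I stood it back on its coaster and let it go.
- I put all three red markers end-down into the pot. One of them had been knocked aside, so I located them again before picking.
- I pushed the carton lid down to its stop, where the force rose to 9 N.

**Last checks**
- **Pot:** it stands upright on the coaster, about 2 mm from where it started by the top view. All three markers are inside, leaning against the rim.
- **Carton:** the lid still lay flat after I backed off.
- **Bystanders:** the thread cone and glue jar look unmoved in the pictures, and no spools lie on the bench.

**Less certain**
- I identified five spools in the open carton before shutting it. The red one triangulated at about 40 mm height, so it probably rests on another, and a hidden sixth spool can't be ruled out.
- I judged the lid angle and the markers' lean by eye and force only, with no numeric reading.
- My fitted model of the arm was off by up to about 2 cm, so I used it only to check reach and clearance.

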